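Get the coupling nuts out of a deep fittings box by way of its lid

ROBOT

A 6-joint arm with a two-finger parallel gripper is mounted at the origin on a cart in front of the work surface, level with it; the furniture and walls round the work are solid. World frame = base frame: x ahead of the robot, y to its left, z up, the work surface at z = 0. Lengths are in m, angles in rad, forces in N, time in s.
With the tool pointing down it reaches from about 0.325 to 0.85 m from the base axis. Payload 4.4 kg.
Tool frame: the origin (TCP) lies midway between the tips of the shut fingers; the grasp point (between the pads) lies bot.grasp_offset behind it (bot.grasp_offset is the distance from the TCP to the grasp point, in m); z points along the fingers, y is the line along which they close (so a half turn about z gives the same grasp; the last joint's range is limited). The gripper opens to 94 mm and grips with 3 to 60 N. Pads are 16 mm wide; open, the fingers measure 119 mm over their backs; the gripper's body (75 mm by 177 mm) begins 78 mm behind the grasp point.
Start: joints at [1.173, 0.207, 1.542, -0, 1.393, -0.15], TCP at [0.141, 0.557, 0.205] pointing down, gripper open.
Joint ranges: [-2.73, 2.73], [-0.86, 2.22], [0.23, 2.46], [-1.11, 4.25], [0.08, 2.63], [-2.82, 2.82]. Speed limits (rad/s): [2.79, 2.79, 3.14, 3.14, 3.14, 3.14].

INTERFACE

Orientations are given as [roll, pitch, yaw] about the fixed x, y, z axes, in that order (R = Rz(yaw) Ry(pitch) Rx(roll)).
In Python, from cell import bot gives the robot as it stands.
- The arm moves only by the tool jog_arm, never from a script. Its argument "steps" is one flat list of numbers, 7 for each row, row after row: the shift along the tool's x, y, z in cm, then the turn, a rotation vector about the tool's x, y, z in rad, then the opening, from -1 (shut) to 1 (fully open). A call has 1 to 8 rows; each row is the pose to reach, as a shift and turn from the pose commanded when the call began, along the tool's axes at that moment; what a row does not reach only later rows make up. A row lasts 1/10 s, in which the tool goes at most 50 mm and 8.59 degrees, less where a joint would pass 70% of its speed; a pose out of reach is approached as far as the arm can. A call with a gripper value outside its range is refused whole. The fingers move at their own pace and stop on an object; the grip force is fixed at half the most. Time passes only in rows, so rows that repeat a pose let the fingers close. It gives the time, the measured TCP pose, the force, the opening and the grip force at its end, in the units of the state.
- bot.state(): the state, without advancing time (a new reading comes with each control period).
- bot.get_image(name): name is "scene" or "side" or "wrist"; returns (picture, depth): 420x560x3 uint8, red, green, blue; 420x560 float32, m along the optical axis (not along the pixel's ray), 0 where there is no reading.
- bot.camera_params(name): a dict with "mtx" (3x3 intrinsics, pixels), "pose" (4x4, takes a point from camera to world coordinates); the wrist camera has in their place "T_tool_cam" (4x4, takes a point from camera to tool coordinates, whose origin is the TCP and whose axes are the flange's). Camera axes: x right, y up, looking along -z (the intrinsics and any distortion apply to the point x, -y, -z); pixel columns grow to the right and rows downward; lengths in m; the calibration is good to about 2 mm. A picture is of the moment at which its call begins: read the wrist's pose just before it. camera_params takes no time and is no camera call.
- bot.hand_in(): hands the job in; it is judged then, once.
The state is a dict: "time_s": time; "joint_pos": joint angles; "qvel": joint speeds; "effort": joint torques, N m; "tcp_pos": TCP position; "eef_rot": TCP orientation; "force": force on the tool from outside, world axes, zero at the start; "moment": the same for the moment, N m; "grip_width": finger opening in m; "finger_force": force on a finger pad.
Only numpy, scipy, OpenCV 4.12 (cv2) and the standard library are available. Lean on these libraries where they do the work, as an engineer would, in place of code of your own. Each camera call takes 0.05 s, during which the arm holds its last target. There are 200 camera calls.

TASK

I need the coupling nuts out of the little plywood fittings box, but it is too deep and narrow to pick in, so work from the lid: pinch the loose lid shut, turn the box upside down onto the bench with everything still in it, then lift the body off, set it down beside the lid, and tip the lid so that all the fittings slide into a single row along one of its long sides, and lay it flat again. Then put every square nut in the steel dish, leave the round spacers in the lid, put the body back over it and turn the closed box right way up again, spacers inside. Leave the mug, tape measure, pliers and spanner where they lie.

Things in the scene. Friction and masses are not known exactly. Their poses are not given: they have to be found in the camera images.
- box_body: the body of a small plywood box: 116 mm long (x axis), 64 mm wide (y), 46 mm high to the joint with the lid, 220 g; inside 102 x 50 mm, floor 4 mm thick. Starts upright and shut in mid-bench, its length about across the robot's view, fittings inside. Origin at the centre of its underside, z up through the mouth; upside down on its shut lid the origin is 58 mm above the bench, without the lid 46 mm
- body_mouth (a point): the middle of the body's mouth, level with its top edge (the joint with the lid). The sides are 7 mm thick, but only 4 mm in the top 4 mm: a rebate, 108 x 56 mm, that takes the lid's lip. z points out of the mouth
- box_lid: the loose lid, 116 x 64 mm (x, y), 100 g: plate and rim, 12 mm high in all, flush with the body's sides, so that a grip across the 64 mm width over the joint pinches both; inside the rim a dark lip, 2 mm thick, leaning in, enters the body 3 mm with 0.7 mm play. It stays on upright or stood on an end; past that it drops off unless pinched. Origin amid the joint plane, z towards the plate
- lid_inside (a point): the middle of the lid's inner face. Shut, the lid's origin is 46 mm from the body's along the body's z. Plate down on the bench the lid is a tray, 102 x 50 mm inside, with a 4 mm floor (this point, its z axis down); its origin is 12 mm and the top of its lip 15 mm above the bench, so the 18 mm fittings stand 7 mm above the lip
- dish: a loose pressed steel dish standing left or right of the box, 116 mm wide at the rim and 92 mm at the foot, 22 mm high, floor 3 mm thick, 250 g; origin at the centre of its underside
- nut_1: a square steel coupling nut, 18 x 18 mm and 18 mm long, with a 10 mm bore along its z axis and flats square to x and y; 30 g, smooth (friction about 0.25); origin at its centre. May be absent
- nut_2: a square steel coupling nut, 18 x 18 mm and 18 mm long, with a 10 mm bore along its z axis and flats square to x and y; 30 g, smooth (friction about 0.25); origin at its centre. May be absent
- nut_3: a square steel coupling nut, 18 x 18 mm and 18 mm long, with a 10 mm bore along its z axis and flats square to x and y; 30 g, smooth (friction about 0.25); origin at its centre. May be absent
- spacer_1: a round steel spacer, 18 mm in diameter and 18 mm long, with a 10 mm bore along its z axis; 30 g, smooth (friction about 0.25); on its side it rolls, but comes to rest on slopes under 6 degrees; origin at its centre, z along the bore. May be absent
- spacer_2: a round steel spacer, 18 mm in diameter and 18 mm long, with a 10 mm bore along its z axis; 30 g, smooth (friction about 0.25); on its side it rolls, but comes to rest on slopes under 6 degrees; origin at its centre, z along the bore. May be absent
- tea_mug: a white mug 97 mm high, 78 mm across, on the far side of the bench; not to be moved; origin at its underside
- tape_measure: a yellow tape measure, 62 x 85 x 37 mm, on the side of the box away from the dish; not to be moved; origin at its underside
- pliers: red-handled pliers, 60 x 190 x 13 mm, lying far right; not to be moved; origin at the underside of the middle
- spanner_17: a steel spanner, 42 x 200 x 6 mm, lying beyond the box to the left; not to be moved; origin at the underside of the middle

How it is judged:
On the way, in this order (a step that is already met when the one before it is completed fails the run):
1. the box stands upside down on its shut lid on the bench, with all the fittings in it (angle between box_body's own z axis and vertical above 3.06 rad and height (world z) of box_body between 0.052 and 0.064 m and linear speed of box_body below 0.03 m/s and x of box_lid in the frame of box_body between -0.004 and 0.004 m and y of box_lid in the frame of box_body between -0.004 and 0.004 m and z of box_lid in the frame of box_body between 0.041 and 0.051 m and angle between the z axis of box_lid and the z axis of box_body, either way round below 0.06 rad and x of nut_1 in the frame of box_body between -0.051 and 0.051 m and y of nut_1 in the frame of box_body between -0.026 and 0.026 m and z of nut_1 in the frame of box_body between 0 and 0.054 m and x of nut_2 in the frame of box_body between -0.051 and 0.051 m and y of nut_2 in the frame of box_body between -0.026 and 0.026 m and z of nut_2 in the frame of box_body between 0 and 0.054 m and x of nut_3 in the frame of box_body between -0.051 and 0.051 m and y of nut_3 in the frame of box_body between -0.026 and 0.026 m and z of nut_3 in the frame of box_body between 0 and 0.054 m and x of spacer_1 in the frame of box_body between -0.051 and 0.051 m and y of spacer_1 in the frame of box_body between -0.026 and 0.026 m and z of spacer_1 in the frame of box_body between 0 and 0.054 m and x of spacer_2 in the frame of box_body between -0.051 and 0.051 m and y of spacer_2 in the frame of box_body between -0.026 and 0.026 m and z of spacer_2 in the frame of box_body between 0 and 0.054 m), for 0.3 s.
2. the body is off and stands beside the lid; the lid lies flat, plate down, with all the fittings in a single row along one of its long sides, everything at rest (horizontal distance between box_body and box_lid above 0.09 m and height (world z) of box_body below 0.07 m and linear speed of each of box_body, box_lid, nut_1, nut_2, nut_3, spacer_1, spacer_2 below 0.03 m/s and angle between box_lid's own z axis and vertical above 3.06 rad and height (world z) of box_lid between 0.007 and 0.017 m and (y of each of nut_1, nut_2, nut_3, spacer_1, spacer_2 in the frame of box_lid above 0.009 m or y of each of nut_1, nut_2, nut_3, spacer_1, spacer_2 in the frame of box_lid below -0.009 m) and x of nut_1 in the frame of box_lid between -0.051 and 0.051 m and y of nut_1 in the frame of box_lid between -0.026 and 0.026 m and z of nut_1 in the frame of box_lid between -0.01 and 0.006 m and x of nut_2 in the frame of box_lid between -0.051 and 0.051 m and y of nut_2 in the frame of box_lid between -0.026 and 0.026 m and z of nut_2 in the frame of box_lid between -0.01 and 0.006 m and x of nut_3 in the frame of box_lid between -0.051 and 0.051 m and y of nut_3 in the frame of box_lid between -0.026 and 0.026 m and z of nut_3 in the frame of box_lid between -0.01 and 0.006 m and x of spacer_1 in the frame of box_lid between -0.051 and 0.051 m and y of spacer_1 in the frame of box_lid between -0.026 and 0.026 m and z of spacer_1 in the frame of box_lid between -0.01 and 0.006 m and x of spacer_2 in the frame of box_lid between -0.051 and 0.051 m and y of spacer_2 in the frame of box_lid between -0.026 and 0.026 m and z of spacer_2 in the frame of box_lid between -0.01 and 0.006 m), for 0.3 s.
At the end, for the whole second after the job is handed in: the box stands right way up on the bench (within 3 degrees) with its lid on and shut (within 4 mm sideways and 5 mm in height), all spacers inside it; all nuts lie in the dish, which stands level on the bench (centres within 50 mm of its middle and under 40 mm high); everything is at rest (angle between box_body's own z axis and vertical below 0.06 rad and height (world z) of box_body between -0.006 and 0.006 m and linear speed of each of box_body, box_lid, nut_1, nut_2, nut_3 below 0.02 m/s and x of box_lid in the frame of box_body between -0.004 and 0.004 m and y of box_lid in the frame of box_body between -0.004 and 0.004 m and z of box_lid in the frame of box_body between 0.041 and 0.051 m and angle between the z axis of box_lid and the z axis of box_body, either way round below 0.06 rad and x of spacer_1 in the frame of box_body between -0.051 and 0.051 m and y of spacer_1 in the frame of box_body between -0.026 and 0.026 m and z of spacer_1 in the frame of box_body between 0 and 0.054 m and x of spacer_2 in the frame of box_body between -0.051 and 0.051 m and y of spacer_2 in the frame of box_body between -0.026 and 0.026 m and z of spacer_2 in the frame of box_body between 0 and 0.054 m and horizontal distance between each of nut_1, nut_2, nut_3 and dish below 0.05 m and height (world z) of each of nut_1, nut_2, nut_3 below 0.04 m and angle between dish's own z axis and vertical below 0.1 rad and height (world z) of dish below 0.006 m); the robot touches nothing.
It fails at once if the mug is moved more than 30 mm (distance of tea_mug from where it was at the start of the episode above 0.03 m).
It fails at once if the tape measure is moved more than 30 mm (distance of tape_measure from where it was at the start of the episode above 0.03 m).
It fails at once if the pliers is moved more than 30 mm (distance of pliers from where it was at the start of the episode above 0.03 m).
It fails at once if the spanner is moved more than 30 mm (distance of spanner_17 from where it was at the start of the episode above 0.03 m).
Of nut_1, nut_2, nut_3, spacer_1, spacer_2 only 3 to 4 are there at a start; the rules pass over those that are not, and their reading is None.
At some moment in a run one of dish may be knocked a few centimetres aside while the robot is not near it.
It also fails if it takes over 210 s, if anything falls off the work surface, if the arm or the gripper's body presses on something with over 40 N, if the wrist force passes 120 N, or if a joint passes its speed limit or range.

## Working session

There is one attempt and no reset: what is moved stays moved. The work goes in short steps, Python scripts to look and compute and a tool call to move; the robot and the scene stay as the last step left them, time stands still between calls to the robot, and variables do not carry over. Pictures are saved under pics/ and viewed, at most 14 in all, crops included, and the job is handed in when it is done.

Besides the shell and the picture viewer there is one more tool, called after "Call:" by a JSON object that holds its "op" and its "data", one argument or row to a line. jog_arm: Moves the arm, as the interface text tells. Its arguments: {"type":"object","properties":{"steps":{"type":"array"}},"required":["steps"]}

```bash
ls; mkdir -p pics; cat > h.py <<'E'
import numpy as np, cv2
from scipy.spatial.transform import Rotation as R
from cell import bot
def T_tool():
    s=bot.state(); T=np.eye(4); T[:3,:3]=R.from_euler('xyz',s['eef_rot']).as_matrix(); T[:3,3]=s['tcp_pos']; return T
def cam(name):
    p=bot.camera_params(name); K=np.array(p['mtx'])
    P=T_tool()@np.array(p['T_tool_cam']) if name=='wrist' else np.array(p['pose'])
    img,d=bot.get_image(name); return img,d,K,P,p
def pts(d,K,P):
    v,u=np.mgrid[:d.shape[0],:d.shape[1]]
    X=np.stack([(u-K[0,2])/K[0,0]*d,-(v-K[1,2])/K[1,1]*d,-d],-1)
    return X@P[:3,:3].T+P[:3,3]
def ray(uv,K,P,z):
    uv=np.atleast_2d(uv).astype(float)
    r=np.stack([(uv[:,0]-K[0,2])/K[0,0],-(uv[:,1]-K[1,2])/K[1,1],-np.ones(len(uv))],-1)@P[:3,:3].T
    return P[:3,3]+r*((z-P[2,3])/r[:,2])[:,None]
def save(n,img): cv2.imwrite('pics/'+n+'.png',img[...,::-1])
E
python3 - <<'E'
from h import *
s=bot.state(); print(s, bot.grasp_offset)
for n in ['scene','side','wrist']:
    img,d,K,P,p=cam(n); save(n+'0',img); np.savez(n+'0.npz',img=img,d=d,K=K,P=P)
    print(n,[k for k in p],P.round(3).tolist(),K.round(1).tolist())
    if n=='wrist': print(np.array(p['T_tool_cam']).round(3).tolist())
a=np.hstack([np.array(np.load(n+'0.npz')['img']) for n in ['scene']])
E
```

```text
pics
{'time_s': 0.0, 'joint_pos': array([ 1.17250496e+00,  2.07427016e-01,  1.54293725e+00, -3.26947604e-05,
        1.39352268e+00, -1.50483329e-01]), 'qvel': array([ 1.25339633e-03, -2.73890276e-05, -5.51396292e-04, -6.67174561e-04,
       -6.29206547e-04, -9.30515328e-04]), 'effort': array([ 5.07201785e-04, -3.70875835e+01, -2.81417781e+01,  6.98565901e-02,
        3.58879741e-02, -1.76157523e-04]), 'tcp_pos': array([0.1407287 , 0.55667266, 0.20429478]), 'eef_rot': array([-3.13931946e+00, -3.12146513e-04,  2.89379006e+00]), 'force': array([ 0.8495477 , -0.12877067, -0.12425576]), 'moment': array([-0.00083061,  0.01429956, -0.01740329]), 'finger_force': 0.0, 'grip_width': 0.09388228030182974} 0.0188
scene ['mtx', 'pose'] [[0.754, 0.497, -0.429, 0.107], [-0.657, 0.574, -0.489, -0.588], [0.003, 0.651, 0.759, 0.906], [0.0, 0.0, 0.0, 1.0]] [[426.9, 0.0, 285.5], [0.0, 426.9, 211.0], [0.0, 0.0, 1.0]]
side ['mtx', 'pose'] [[-0.999, -0.001, -0.043, 0.499], [-0.038, -0.415, 0.909, 1.274], [-0.019, 0.91, 0.415, 0.682], [0.0, 0.0, 0.0, 1.0]] [[515.6, 0.0, 280.1], [0.0, 515.6, 209.6], [0.0, 0.0, 1.0]]
wrist ['mtx', 'T_tool_cam'] [[0.245, -0.942, -0.228, 0.076], [0.97, 0.238, 0.06, 0.574], [-0.002, -0.236, 0.972, 0.384], [0.0, 0.0, 0.0, 1.0]] [[306.3, 0.0, 282.8], [0.0, 306.3, 215.3], [0.0, 0.0, 1.0]]
[[0.0, 0.972, 0.236, 0.067], [1.0, -0.0, -0.0, 0.0], [0.0, 0.236, -0.972, -0.18], [0.0, 0.0, 0.0, 1.0]]
```

View pics/scene0.png

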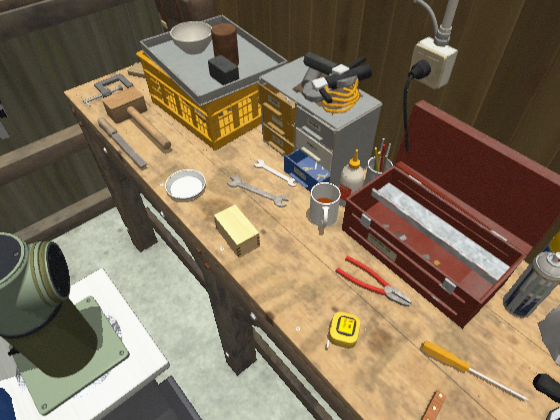

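View pics/side0.png

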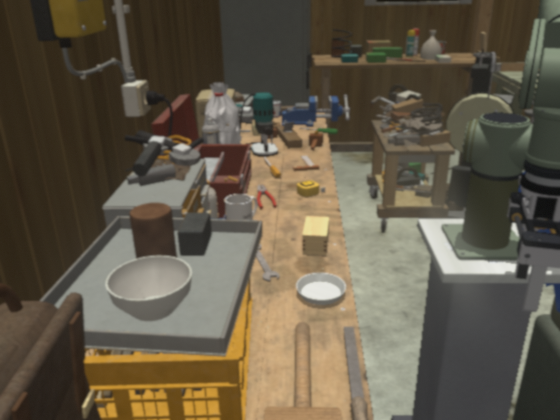

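The scene view shows the box at about (237,230), the dish at (185,185), the mug at (323,205), the tape at (344,330), the pliers at (375,283) and the spanner at (258,192).

```bash
cat >> h.py <<'E'
def rect(X,m):
    (c,wh,a)=cv2.minAreaRect((X[m][:,:2]*1000).astype(np.float32)); return np.round(c,1),np.round(wh,1),round(a,1),int(m.sum())
E
python3 - <<'E'
from h import *
for n in ['scene','side']:
    z=np.load(n+'0.npz'); X=pts(z['d'],z['K'],z['P']); 
    box=dict(scene=[(200,195,270,265),(155,160,215,210),(215,160,310,215),(300,175,350,240),(320,305,370,355),(330,250,420,310)],side=[(295,205,340,265),(290,268,355,310),(240,240,290,285),(215,190,260,222),(292,175,325,200),(250,180,285,210)])[n]
    for b,nm,zr in zip(box,['box','dish','spanner','mug','tape','pliers'],[(.052,.064),(.014,.03),(.004,.012),(.085,.105),(.03,.045),(.006,.02)]):
        m=np.zeros(z['d'].shape,bool); m[b[1]:b[3],b[0]:b[2]]=1; m&=(X[...,2]>zr[0])&(X[...,2]<zr[1])&(z['d']>0)&(X[...,0]<.75)
        if m.sum()>5: print(n,nm,rect(X,m),X[m][:,2].mean().round(4))
    m=X[...,2]; 
    for u,v in ([(160,250),(230,290),(300,330),(120,200)] if n=='scene' else [(340,300),(330,240)]): print(u,v,X[v,u].round(3))
E
```

```text
scene box (array([463.5,  11.5]), array([119.1,  64.8]), 84.5, 957) 0.0587
scene dish (array([457.9, 253.5]), array([115.3, 112.3]), 12.6, 243) 0.02
scene spanner (array([623.9, 117.3]), array([220.2, 281.9]), 49.1, 731) 0.0065
scene mug (array([ 687.9, -100.7]), array([101.7,  99.9]), 53.7, 320) 0.0925
scene tape (array([ 480.6, -360.2]), array([68.5, 61.8]), 33.2, 762) 0.0352
scene pliers (array([ 652.2, -302.8]), array([107. , 223.2]), 20.3, 984) 0.0118
160 250 [ 0.469  0.818 -0.923]
230 290 [ 0.38  -0.054 -0.097]
300 330 [ 0.412 -0.292 -0.001]
120 200 [ 0.395  0.873 -0.525]
side box (array([460.6,  12. ]), array([125.9,  64. ]), 84.7, 506) 0.0582
side dish (array([454.6, 254.3]), array([116.2, 113.5]), 49.2, 382) 0.0192
side spanner (array([574.4, 113.9]), array([ 84.4, 194.7]), 7.9, 259) 0.0065
side mug (array([ 696.7, -106.2]), array([107.5, 131.1]), 1.1, 327) 0.0919
side tape (array([ 478.6, -355.4]), array([64.9, 63.1]), 30.3, 137) 0.0345
side pliers (array([ 624.9, -318.1]), array([ 57.3, 191.5]), 10.6, 181) 0.0112
340 300 [0.412 0.282 0.002]
330 240 [ 0.42  -0.014 -0.   ]
```

```bash
cat >> h.py <<'E'
GO=bot.grasp_offset
def pose(G,ydir,tilt,pitch=0):
    """grasp point G; tool y at angle ydir deg; z tilted from down by tilt deg toward ydir+90"""
    a=np.radians(ydir); v=np.array([np.cos(a),np.sin(a),0]); u=np.array([-v[1],v[0],0]); t=np.radians(tilt)
    z=np.sin(t)*u-np.array([0,0,np.cos(t)]); T=np.eye(4)
    T[:3,:3]=np.stack([np.cross(v,z),v,z],1)@R.from_euler('x',pitch,degrees=True).as_matrix(); T[:3,3]=np.array(G)+GO*T[:3,2]; return T
def rel(A,B):
    D=np.linalg.inv(A)@B; return np.r_[D[:3,3]*100,R.from_matrix(D[:3,:3]).as_rotvec()]
def show(A,*Bs):
    for B in Bs: print(' '.join(f'{x:.2f}' for x in rel(A,B)[:3]),' '.join(f'{x:.3f}' for x in rel(A,B)[3:]))
def lerp(A,B,s):
    r=R.from_matrix(A[:3,:3].T@B[:3,:3]).as_rotvec(); C=np.eye(4)
    C[:3,:3]=A[:3,:3]@R.from_rotvec(r*s).as_matrix(); C[:3,3]=A[:3,3]*(1-s)+B[:3,3]*s; return C
E
python3 - <<'E'
from h import *
A=T_tool(); G=np.array([.462,.012,.046]); B=pose(G,-5.5,45); C=B.copy(); C[:3,3]-=.13*B[:3,2]
M=lerp(A,C,.6); show(A,M); show(M,C); print(C.round(3),M[:3,3]); show(C,B)
E
```

```text
-27.42 -31.62 4.84 -0.334 0.388 0.804
-26.23 -0.47 -10.04 -0.223 0.259 0.536
[[ 0.068  0.995  0.068  0.454]
 [ 0.704 -0.096  0.704 -0.066]
 [ 0.707  0.    -0.707  0.125]
 [ 0.     0.     0.     1.   ]] [0.32900388 0.18299221 0.1566087 ]
-0.00 0.00 13.00 -0.000 0.000 0.000
```

Call:
{"op": "jog_arm", "data": {
  "steps": [-27.4, -31.6, 3, -0.334, 0.388, 0.804, 1, -27.4, -31.6, 3, -0.334, 0.388, 0.804, 1, -27.4, -31.6, 3, -0.334, 0.388, 0.804, 1, -27.4, -31.6, 3, -0.334, 0.388, 0.804, 1, -27.4, -31.6, 3, -0.334, 0.388, 0.804, 1, -27.4, -31.6, 3, -0.334, 0.388, 0.804, 1, -27.4, -31.6, 3, -0.334, 0.388, 0.804, 1, -27.4, -31.6, 3, -0.334, 0.388, 0.804, 1]
}}

```text
time_s: 0.95
tcp_pos: [0.3178, 0.2036, 0.1767]
eef_rot: [2.982, -0.475, 2.108]
force: [1.0, 0.8, 0.3]
grip_width: 0.0938
finger_force: 0.0
```

```bash
python3 - <<'E'
from h import *
A=T_tool(); G=np.array([.462,.012,.046]); B=pose(G,-5.5,45); C=B.copy(); C[:3,3]-=.13*B[:3,2]
s=bot.state();print(s['tcp_pos'],s['joint_pos'].round(3),s['time_s'])
show(A,C)
E
```

```text
[0.31775617 0.2036232  0.17668496] [-0.124 -0.224  2.122  0.476  1.432 -0.734] 0.95
-29.23 -0.57 -9.37 -0.219 0.257 0.533
```

Call:
{"op": "jog_arm", "data": {
  "steps": [-15, 0, -6, -0.11, 0.13, 0.26, 1, -29.2, -0.6, -9.4, -0.219, 0.257, 0.533, 1, -29.2, -0.6, -9.4, -0.219, 0.257, 0.533, 1, -29.2, -0.6, -9.4, -0.219, 0.257, 0.533, 1, -29.2, -0.6, -9.4, -0.219, 0.257, 0.533, 1, -29.2, -0.6, -9.4, -0.219, 0.257, 0.533, 1, -29.2, -0.6, -9.4, -0.219, 0.257, 0.533, 1, -29.2, -0.6, -9.4, -0.219, 0.257, 0.533, 1]
}}

```text
time_s: 1.75
tcp_pos: [0.4556, -0.0645, 0.1251]
eef_rot: [-3.141, -0.785, 1.477]
force: [0.1, 0.2, -0.3]
grip_width: 0.0939
finger_force: 0.0
```

```bash
python3 - <<'E'
from h import *
A=T_tool(); s=bot.state();print(s['tcp_pos'],s['joint_pos'].round(3),s['time_s'])
img,d,K,P,p=cam('wrist'); save('w1',img); X=pts(d,K,P)
m=(X[...,2]>.052)&(X[...,2]<.065)&(abs(X[...,0]-.46)<.08)&(abs(X[...,1]-.01)<.1)&(d>0); print(rect(X,m),X[m].mean(0))
B=pose([.462,.012,.046],-5.5,45); show(A,B)
E
```

```text
[ 0.45557759 -0.06448634  0.12505219] [-0.777  0.335  1.796  0.58   1.573 -0.854] 1.75
(array([463.4,  10. ]), array([116.9,  64.1]), 84.4, 7460) [0.46271142 0.00278006 0.05811014]
-0.16 -0.06 12.90 -0.002 0.001 0.001
```

View pics/w1.png

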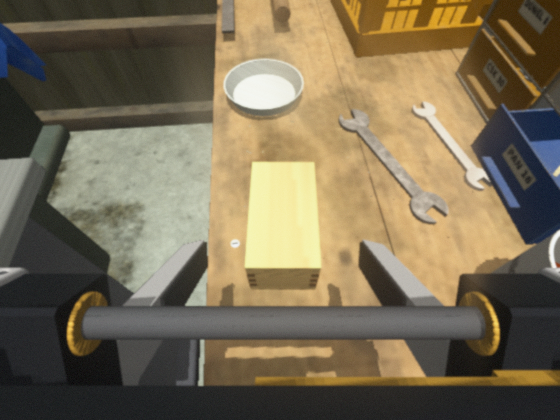

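The wrist view shows the box upright and square between the fingers, lid at (283,215). The measured size is 117x64 mm, so I'll grasp it.

Call:
{"op": "jog_arm", "data": {
  "steps": [-0.1, 0.1, 4, -0.002, 0.001, 0.001, 1, -0.2, 0.1, 8, -0.002, 0.001, 0.001, 1, -0.3, 0.1, 11, -0.002, 0.001, 0.001, 1, -0.3, 0.1, 12.75, -0.002, 0.001, 0.001, 1, -0.3, 0.1, 12.75, -0.002, 0.001, 0.001, 0.3, -0.3, 0.1, 12.75, -0.002, 0.001, 0.001, -0.2, -0.3, 0.1, 12.75, -0.002, 0.001, 0.001, -1, -0.3, 0.1, 12.75, -0.002, 0.001, 0.001, -1]
}}

```text
time_s: 2.6
tcp_pos: [0.465, 0.0232, 0.0343]
eef_rot: [3.137, -0.784, 1.48]
force: [-1.9, -0.5, 1.5]
grip_width: 0.0655
finger_force: 1.1
```

Call:
{"op": "jog_arm", "data": {
  "steps": [0, 0, 0, 0, 0, 0, -1, 0, 0, 0, 0, 0, 0, -1, 0, 0, 0, 0, 0, 0, -1, 0, 0, 0, 0, 0, 0, -1]
}}

```text
time_s: 3.0
tcp_pos: [0.4647, 0.0233, 0.0343]
eef_rot: [3.139, -0.785, 1.479]
force: [-2.4, -2.7, 6.7]
grip_width: 0.0639
finger_force: 30.0
```

```bash
python3 - <<'E'
from h import *
A=T_tool(); s=bot.state();print(s['tcp_pos'],s['grip_width'],s['finger_force'],s['force'])
W=[pose([.463,.01,h],-5.6,t) for h,t in [(.07,45),(.09,45),(.105,40),(.108,33),(.108,26),(.108,19),(.108,12),(.108,5)]]
show(A,*W); print(); V=[pose([.463,.01,h],-5.6,t) for h,t in [(.108,-2),(.108,-9),(.108,-16),(.108,-23),(.108,-30),(.108,-37),(.105,-45),(.08,-45)]]; show(W[-1],*V)
print();show(V[-1],*[pose([.463,.01,h],-5.6,-45) for h in (.066,.060,.0585)])
E
```

```text
[0.46471643 0.02328643 0.03431734] 0.06390023715131211 29.9926245957613 [-2.4331163  -2.73936777  6.70040595]
1.58 -0.04 -1.59 -0.001 -0.000 0.004
2.99 -0.03 -3.00 -0.001 -0.000 0.004
3.89 -0.03 -4.07 -0.001 -0.087 0.004
3.87 -0.03 -4.32 -0.001 -0.209 0.004
3.65 -0.03 -4.38 -0.001 -0.332 0.004
3.44 -0.03 -4.47 -0.000 -0.454 0.004
3.24 -0.03 -4.58 -0.000 -0.576 0.004
3.06 -0.04 -4.72 0.000 -0.698 0.004

-0.23 0.00 -0.01 -0.000 -0.122 0.000
-0.45 0.00 -0.06 -0.000 -0.244 0.000
-0.67 0.00 -0.12 -0.000 -0.367 0.000
-0.88 0.00 -0.22 -0.000 -0.489 0.000
-1.08 0.00 -0.34 0.000 -0.611 0.000
-1.26 0.00 -0.48 0.000 -0.733 0.000
-1.47 0.00 -0.37 0.000 -0.873 0.000
-1.68 0.00 2.12 0.000 -0.873 0.000

0.99 0.00 0.99 0.000 -0.000 -0.000
1.41 0.00 1.41 0.000 -0.000 -0.000
1.52 0.00 1.52 0.000 -0.000 -0.000
```

Call:
{"op": "jog_arm", "data": {
  "steps": [1.6, 0, -1.6, 0, 0, 0, -1, 3, 0, -3, 0, 0, 0, -1, 3.9, 0, -4.1, 0, -0.087, 0, -1, 3.9, 0, -4.3, 0, -0.209, 0, -1, 3.65, 0, -4.4, 0, -0.332, 0, -1, 3.45, 0, -4.45, 0, -0.454, 0, -1, 3.25, 0, -4.6, 0, -0.576, 0, -1, 3.05, 0, -4.7, 0, -0.698, 0, -1]
}}

```text
time_s: 3.8
tcp_pos: [0.463, 0.012, 0.0882]
eef_rot: [3.139, -0.083, 1.476]
force: [-0.3, 1.8, -7.1]
grip_width: 0.0636
finger_force: 30.0
```

Call:
{"op": "jog_arm", "data": {
  "steps": [-0.23, 0, 0, 0, -0.122, 0, -1, -0.45, 0, -0.06, 0, -0.244, 0, -1, -0.67, 0, -0.12, 0, -0.367, 0, -1, -0.88, 0, -0.22, 0, -0.489, 0, -1, -1.08, 0, -0.34, 0, -0.611, 0, -1, -1.26, 0, -0.48, 0, -0.733, 0, -1, -1.47, 0, -0.37, 0, -0.873, 0, -1, -1.47, 0, -0.37, 0, -0.873, 0, -1]
}}

```text
time_s: 4.6
tcp_pos: [0.4591, -0.0005, 0.0853]
eef_rot: [-3.13, 0.786, 1.488]
force: [-1.1, -0.7, -4.9]
grip_width: 0.0639
finger_force: 30.0
```

```bash
python3 - <<'E'
from h import *
A=T_tool(); s=bot.state();print(s['tcp_pos'],s['joint_pos'].round(2),s['eef_rot'],s['grip_width'],s['finger_force'],s['force'])
show(A,*[pose([.463,.01,h],-5.6,-45) for h in (.08,.066,.060,.0585)])
for n in ('side','scene'):
  img,d,K,P,p=cam(n); save(n+'2',img)
  X=pts(d,K,P);m=(X[...,2]>.02)&(X[...,2]<.2)&(abs(X[...,0]-.46)<.06)&(abs(X[...,1]-.01)<.08)&(img[...,0]>img[...,2]*1.3)&(img[...,0]>120);v,u=np.nonzero(m);print(n,X[m].min(0),X[m].max(0))
  img=cv2.resize(img[max(0,v.min()-50):v.max()+50,u.min()-60:u.max()+60],None,fx=2.5,fy=2.5);save(n+'2c',img)
E
```

```text
[ 4.59114292e-01 -4.55316197e-04  8.52515505e-02] [ 0.3   0.42  1.78 -0.73  1.37  0.7 ] [-3.1297256   0.78600274  1.488029  ] 0.06391158868807228 29.995805248618126 [-1.07155859 -0.7165741  -4.89601671]
1.13 0.30 1.49 -0.001 0.001 0.011
2.12 0.31 2.48 -0.001 0.001 0.011
2.55 0.32 2.90 -0.001 0.001 0.011
2.65 0.32 3.01 -0.001 0.001 0.011
side [0.41564417 0.00072119 0.03947514] [0.50159802 0.03049247 0.09563441]
scene [ 0.41083344 -0.03934602  0.04083106] [0.51279252 0.08994345 0.19942372]
```

View pics/scene2c.png

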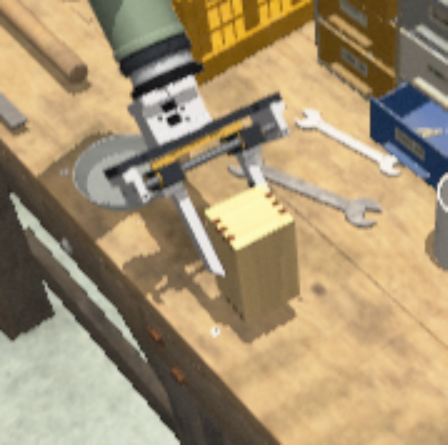

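The crop shows the box held on end, with its lid towards the dish and the finger at its side near (205,235). I'll lower it next.

Call:
{"op": "jog_arm", "data": {
  "steps": [1.3, 0, 1.3, 0, 0, 0, -1, 2.1, 0, 2.1, 0, 0, 0, -1, 2.5, 0, 2.5, 0, 0, 0, -1, 2.65, 0, 2.65, 0, 0, 0, -1, 2.72, 0, 2.72, 0, 0, 0, -1, 2.78, 0, 2.78, 0, 0, 0, -1, 2.82, 0, 2.82, 0, 0, 0, -1, 2.82, 0, 2.82, 0, 0, 0, -1]
}}

```text
time_s: 5.5
tcp_pos: [0.4621, -0.0024, 0.0509]
eef_rot: [3.139, 0.786, 1.475]
force: [-0.3, -0.6, -4.9]
grip_width: 0.0635
finger_force: 30.0
```

```bash
python3 - <<'E'
from h import *
A=T_tool(); s=bot.state();print(s['force'],s['moment']); print((A[:3,3]-GO*A[:3,2]).round(4))
img,d,K,P,p=cam('scene');X=pts(d,K,P)
m=(X[...,2]>.1)&(X[...,2]<.13)&(abs(X[...,0]-.46)<.05)&(X[...,1]<.022)&(X[...,1]>-.06)&(img[...,0]>img[...,2]*1.3)&(img[...,0]>120)
print(rect(X,m)); q=X[m]; print(np.linalg.lstsq(np.c_[q[:,:2]-q[:,:2].mean(0),np.ones(len(q))],q[:,2],rcond=None)[0])
E
```

```text
[-0.25261525 -0.59618312 -4.9026308 ] [ 0.8812238  -0.05577927 -0.0266434 ]
[0.4633 0.0109 0.0642]
(array([461.1,  -8.1]), array([60.6, 65.7]), 86.0, 622)
[0.02803292 0.15711352 0.11987792]
```

```bash
python3 - <<'E'
from h import *
for n in('scene','side'):
    img,d,K,P,p=cam(n);X=pts(d,K,P)
    dx,dy=np.gradient(X,axis=1),np.gradient(X,axis=0); N=np.cross(dx,dy); N/=np.linalg.norm(N,axis=-1,keepdims=True)+1e-12; N*=np.sign(N[...,2:3])
    m=(X[...,2]>.1)&(X[...,2]<.14)&(abs(X[...,0]-.46)<.05)&(X[...,1]<.03)&(X[...,1]>-.07)&(img[...,0]>img[...,2]*1.3)&(N[...,2]>.9)
    q=X[m]; print(n,len(q))
    if len(q)>20:
        print(q.min(0).round(4),q.max(0).round(4)); 
        for i in range(4):
            c=np.linalg.lstsq(np.c_[q[:,:2]-[.46,0],np.ones(len(q))],q[:,2],rcond=None)[0]; r=q[:,2]-np.c_[q[:,:2]-[.46,0],np.ones(len(q))]@c; q=q[abs(r)<2*r.std()+1e-4]
        print(c,r.std(),len(q))
E
```

```text
scene 232
[ 0.4298 -0.0346  0.1185] [0.4928 0.0224 0.1263]
[-0.00624425  0.00157528  0.12256922] 0.0012997318226532447 215
side 0
```

Call:
{"op": "jog_arm", "data": {
  "steps": [0.2, 0, 0.2, 0, 0, 0, -1, 0.3, 0, 0.3, 0, 0, 0, -1, 0.4, 0, 0.4, 0, 0, 0, -1, 0.45, 0, 0.45, 0, 0, 0, -1, 0.45, 0, 0.45, 0, 0, 0, -1, 0.45, 0, 0.45, 0, 0, 0, -1, 0.45, 0, 0.45, 0, 0, 0, -1]
}}

```text
time_s: 6.35
tcp_pos: [0.4618, -0.0025, 0.0453]
eef_rot: [3.14, 0.787, 1.475]
force: [-3.0, 4.6, 6.4]
grip_width: 0.0638
finger_force: 30.0
```

```bash
python3 - <<'E'
from h import *
A=T_tool(); s=bot.state();print(s['force'],s['moment']); G=A[:3,3]-GO*A[:3,2];print(G.round(4))
E
```

```text
[-3.02502039  4.5777462   6.35725671] [ 0.16091876  0.82712894 -0.50283042]
[0.4631 0.0107 0.0586]
```

Call:
{"op": "jog_arm", "data": {
  "steps": [0, 0, 0, 0, 0, 0, -0.2, 0, 0, 0, 0, 0, 0, 0.2, 0, 0, 0, 0, 0, 0, 1, 0, 0, 0, 0, 0, 0, 1, 0, 0, -3, 0, 0, 0, 1, 0, 0, -7, 0, 0, 0, 1, 0, 0, -11, 0, 0, 0, 1, 0, 0, -14, 0, 0, 0, 1]
}}

```text
time_s: 7.15
tcp_pos: [0.4722, 0.0974, 0.145]
eef_rot: [3.136, 0.785, 1.474]
force: [0.4, 0.1, 0.0]
grip_width: 0.0939
finger_force: 0.0
```

```bash
python3 - <<'E'
from h import *
A=T_tool(); s=bot.state();print(s['tcp_pos'],s['force'])
img,d,K,P,p=cam('scene');X=pts(d,K,P);save('s3',img)
m=(X[...,2]>.108)&(X[...,2]<.125)&(abs(X[...,0]-.46)<.05)&(X[...,1]<.03)&(X[...,1]>-.07); print(rect(X,m),X[m].mean(0))
W1=pose([.463,.03,.26],-5.6,0); W2=pose([.463,-.1,.20],-5.6,40); 
B=pose([.463,.001,.058],-5.6,60); C=B.copy(); C[:3,3]-=.13*B[:3,2]
show(A,W1);show(W1,W2,C);show(C,B);print(C[:3,3])
E
```

```text
[0.47217795 0.09743968 0.14497618] [0.44801831 0.0564947  0.0152993 ]
(array([462. ,  -6.3]), array([63.1, 65.7]), 84.7, 573) [ 0.4601027  -0.00980613  0.11625069]
-11.61 -0.25 -2.00 0.005 0.785 0.003
-11.73 1.27 5.56 0.000 0.698 0.000
-12.52 0.28 12.76 0.000 1.047 0.000
0.00 0.00 13.00 0.000 0.000 0.000
[ 0.45360257 -0.09484241  0.1136    ]
```

Call:
{"op": "jog_arm", "data": {
  "steps": [-4, -0.1, -3, 0, 0.14, 0, 1, -11.6, -0.2, -2, 0.005, 0.785, 0, 1, -11.6, -0.2, -2, 0.005, 0.785, 0, 1, -11.6, -0.2, -2, 0.005, 0.785, 0, 1, -11.6, -0.2, -2, 0.005, 0.785, 0, 1, -11.6, -0.2, -2, 0.005, 0.785, 0, 1, -11.6, -0.2, -2, 0.005, 0.785, 0, 1]
}}

```text
time_s: 7.9
tcp_pos: [0.4623, 0.026, 0.2391]
eef_rot: [-3.138, 0.002, 1.469]
force: [-1.0, 0.2, -0.6]
grip_width: 0.0935
finger_force: 0.0
```

Call:
{"op": "jog_arm", "data": {
  "steps": [-6, 0.6, 2, 0, 0.3, 0, 1, -11.7, 1.3, 5.6, 0, 0.7, 0, 1, -11.7, 1.3, 5.6, 0, 0.7, 0, 1, -11.7, 1.3, 5.6, 0, 0.7, 0, 1, -12.5, 0.3, 12.8, 0, 1.047, 0, 1, -12.5, 0.3, 12.8, 0, 1.047, 0, 1, -12.5, 0.3, 12.8, 0, 1.047, 0, 1, -12.5, 0.3, 12.8, 0, 1.047, 0, 1]
}}

```text
time_s: 8.7
tcp_pos: [0.4505, -0.0948, 0.1058]
eef_rot: [-3.109, -1.055, 1.445]
force: [-0.5, -0.3, -0.8]
grip_width: 0.094
finger_force: 0.0
```

```bash
python3 - <<'E'
from h import *
A=T_tool(); s=bot.state();print(s['tcp_pos'],s['joint_pos'].round(2),s['force'])
img,d,K,P,p=cam('wrist');X=pts(d,K,P);save('w3',img)
m=(X[...,2]>.108)&(X[...,2]<.125)&(abs(X[...,0]-.46)<.06)&(X[...,1]<.04)&(X[...,1]>-.07)&(img[...,0]>img[...,2]*1.2); print(rect(X,m),X[m].mean(0))
m=(X[...,2]>.05)&(X[...,2]<.1)&(abs(X[...,0]-.46)<.05)&(X[...,1]<.0)&(X[...,1]>-.07)&(img[...,0]>img[...,2]*1.2); q=X[m]; print(len(q),q.mean(0),np.linalg.lstsq(np.c_[q[:,0]-.46,q[:,2]-.06,np.ones(len(q))],q[:,1],rcond=None)[0])
show(A,pose([.463,.001,.058],-5.6,60))
E
```

```text
[ 0.45046625 -0.09484535  0.10578803] [-0.89  0.57  1.69  0.66  1.74 -0.98] [-0.46213394 -0.26506459 -0.77035718]
(array([462.2,  -8.2]), array([60.6, 64.6]), 84.6, 3954) [ 0.46155237 -0.01508159  0.1154409 ]
3321 [ 0.45941947 -0.03658591  0.07679213] [-0.09486489 -0.0003626  -0.03663489]
0.60 0.40 12.64 -0.008 -0.008 -0.014
```

View pics/w3.png

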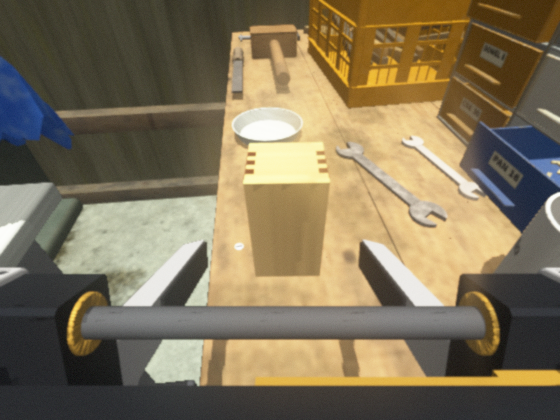

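The wrist view shows the box standing on its end, with its underside facing the gripper at (285,225). I'll grasp it there.

Call:
{"op": "jog_arm", "data": {
  "steps": [0.2, 0.2, 4, -0.008, -0.008, -0.014, 1, 0.5, 0.4, 8, -0.008, -0.008, -0.014, 1, 0.6, 0.4, 11, -0.008, -0.008, -0.014, 1, 0.6, 0.4, 12.5, -0.008, -0.008, -0.014, 1, 0.6, 0.4, 12.5, -0.008, -0.008, -0.014, 0.3, 0.6, 0.4, 12.5, -0.008, -0.008, -0.014, -0.2, 0.6, 0.4, 12.5, -0.008, -0.008, -0.014, -1, 0.6, 0.4, 12.5, -0.008, -0.008, -0.014, -1]
}}

```text
time_s: 9.55
tcp_pos: [0.4672, 0.0134, 0.0549]
eef_rot: [3.117, -1.038, 1.497]
force: [-4.0, 0.3, 3.8]
grip_width: 0.0656
finger_force: 2.0
```

Call:
{"op": "jog_arm", "data": {
  "steps": [0, 0, 0, 0, 0, 0, -1, 0, 0, 0, 0, 0, 0, -1, 0, 0, 0, 0, 0, 0, -1, 0, 0, 0, 0, 0, 0, -1]
}}

```text
time_s: 9.95
tcp_pos: [0.4672, 0.0136, 0.0549]
eef_rot: [3.118, -1.039, 1.496]
force: [-5.0, -2.3, 5.6]
grip_width: 0.0641
finger_force: 30.0
```

```bash
python3 - <<'E'
from h import *
A=T_tool(); s=bot.state();print(s['tcp_pos'],s['eef_rot'],s['grip_width'],s['finger_force'],s['force']); print((A[:3,3]-GO*A[:3,2]).round(4))
f=lambda h,t:pose([.463,.005,h],-5.5,t)
W=[f(h,t) for h,t in [(.075,60),(.095,60),(.105,54),(.108,47),(.108,40),(.108,33),(.108,26),(.108,19)]]
show(A,*W); print(); V=[f(h,t) for h,t in [(.108,12),(.108,5),(.108,-2),(.108,-9),(.108,-16),(.105,-23),(.1,-30),(.09,-30)]]; show(W[-1],*V)
E
```

```text
[0.46717299 0.01357816 0.05489755] [ 3.11799517 -1.03903487  1.49562043] 0.06410332308054097 29.970334247045685 [-5.00332711 -2.25233912  5.56808826]
[ 0.4655 -0.0025  0.0644]
1.30 -0.32 0.09 0.006 0.008 0.011
3.02 -0.30 -0.93 0.006 0.008 0.011
3.69 -0.29 -1.44 0.006 -0.097 0.010
3.72 -0.28 -1.63 0.007 -0.219 0.010
3.50 -0.29 -1.69 0.007 -0.341 0.009
3.29 -0.29 -1.78 0.008 -0.463 0.009
3.09 -0.29 -1.90 0.009 -0.585 0.009
2.91 -0.29 -2.04 0.009 -0.708 0.008

-0.23 -0.00 -0.01 0.000 -0.122 0.000
-0.45 -0.00 -0.06 0.000 -0.244 0.000
-0.67 -0.00 -0.12 0.000 -0.367 0.000
-0.88 -0.00 -0.22 0.000 -0.489 0.000
-1.08 -0.00 -0.34 0.000 -0.611 0.000
-1.36 -0.00 -0.20 0.000 -0.733 0.000
-1.68 -0.00 0.11 0.000 -0.855 0.000
-2.00 -0.00 1.06 0.000 -0.855 0.000
```

Call:
{"op": "jog_arm", "data": {
  "steps": [0, 0, 0, 0, 0, 0, -0.1, 0, 0, 0, 0, 0, 0, 0.5, 0, 0, 0, 0, 0, 0, 0.8, -0.35, 0, 0.65, 0, 0, 0, 0.8, -0.35, 0, 0.65, 0, 0, 0, 0.8, -0.35, 0, 0.65, 0, 0, 0, 0.8, -0.35, 0, 0.65, 0, 0, 0, 0, -0.35, 0, 0.65, 0, 0, 0, -1]
}}

```text
time_s: 10.75
tcp_pos: [0.4682, 0.0181, 0.0478]
eef_rot: [3.116, -1.038, 1.497]
force: [0.0, -0.2, -0.4]
grip_width: 0.0719
finger_force: 0.0
```

Call:
{"op": "jog_arm", "data": {
  "steps": [0, 0, 0, 0, 0, 0, -1, 0, 0, 0, 0, 0, 0, -1, 0, 0, 0, 0, 0, 0, -1, 0, 0, 0, 0, 0, 0, -1, 0, 0, 0, 0, 0, 0, -1, 0, 0, 0, 0, 0, 0, -1]
}}

```text
time_s: 11.35
tcp_pos: [0.468, 0.0181, 0.0479]
eef_rot: [3.117, -1.038, 1.497]
force: [-1.6, 0.4, 0.0]
grip_width: 0.064
finger_force: 29.9
```

```bash
python3 - <<'E'
from h import *
A=T_tool(); s=bot.state();print(s['tcp_pos'],s['eef_rot'],s['grip_width'],s['finger_force'],s['force']); print((A[:3,3]-GO*A[:3,2]).round(4))
img,d,K,P,p=cam('wrist');X=pts(d,K,P);
m=(X[...,2]>.05)&(X[...,2]<.1)&(abs(X[...,0]-.46)<.05)&(X[...,1]<.0)&(X[...,1]>-.07)&(img[...,0]>img[...,2]*1.2); q=X[m]; print(len(q),q.mean(0),np.linalg.lstsq(np.c_[q[:,0]-.46,q[:,2]-.06,np.ones(len(q))],q[:,1],rcond=None)[0])
f=lambda h,t:pose([.465,.004,h],-5.5,t)
W=[f(h,t) for h,t in [(.070,60),(.09,60),(.103,54),(.108,47),(.108,40),(.108,33),(.108,26),(.108,19)]]
show(A,*W)
E
```

```text
[0.46798226 0.01814839 0.04785628] [ 3.11670817 -1.03808109  1.49666464] 0.06397619195702929 29.91684523934964 [-1.59493357  0.42251655  0.01557847]
[0.4663 0.002  0.0574]
4116 [ 0.46318569 -0.03738488  0.09039065] [-0.10687134  0.0469876  -0.03847241]
1.20 -0.15 -0.48 0.006 0.009 0.011
2.92 -0.12 -1.50 0.006 0.009 0.011
3.84 -0.11 -2.17 0.007 -0.096 0.011
4.05 -0.10 -2.46 0.007 -0.218 0.010
3.83 -0.10 -2.52 0.008 -0.340 0.010
3.61 -0.11 -2.61 0.009 -0.462 0.010
3.42 -0.11 -2.72 0.009 -0.584 0.009
3.23 -0.11 -2.86 0.010 -0.707 0.008
```

Call:
{"op": "jog_arm", "data": {
  "steps": [1.2, -0.1, -0.5, 0, 0, 0, -1, 2.9, -0.1, -1.5, 0.006, 0.009, 0.011, -1, 3.85, -0.1, -2.15, 0.007, -0.096, 0.011, -1, 4.05, -0.1, -2.45, 0.007, -0.218, 0.01, -1, 3.8, -0.1, -2.5, 0.008, -0.34, 0.01, -1, 3.6, -0.1, -2.6, 0.009, -0.462, 0.01, -1, 3.4, -0.1, -2.7, 0.009, -0.584, 0.009, -1, 3.25, -0.1, -2.85, 0.01, -0.707, 0.008, -1]
}}

```text
time_s: 12.2
tcp_pos: [0.4654, 0.0102, 0.0911]
eef_rot: [3.14, -0.326, 1.474]
force: [-0.4, 0.6, -2.8]
grip_width: 0.0632
finger_force: 29.9
```

Call:
{"op": "jog_arm", "data": {
  "steps": [-0.23, 0, 0, 0, -0.122, 0, -1, -0.45, 0, -0.06, 0, -0.244, 0, -1, -0.67, 0, -0.12, 0, -0.367, 0, -1, -0.88, 0, -0.22, 0, -0.489, 0, -1, -1.08, 0, -0.34, 0, -0.611, 0, -1, -1.36, 0, -0.2, 0, -0.733, 0, -1, -1.68, 0, 0.1, 0, -0.855, 0, -1, -1.68, 0, 0.1, 0, -0.855, 0, -1]
}}

```text
time_s: 13.0
tcp_pos: [0.462, -0.0026, 0.0816]
eef_rot: [-3.135, 0.524, 1.482]
force: [-1.0, -0.9, -2.6]
grip_width: 0.0641
finger_force: 29.9
```

Call:
{"op": "jog_arm", "data": {
  "steps": [0, 0, 0, 0, 0, 0, -1, 0, 0, 0, 0, 0, 0, -1]
}}

```text
time_s: 13.2
tcp_pos: [0.4643, -0.0056, 0.0845]
eef_rot: [3.14, 0.522, 1.473]
force: [-0.4, 0.5, -2.1]
grip_width: 0.0638
finger_force: 29.9
```

```bash
cat >> h.py <<'E'
def normals(X):
    N=np.cross(np.gradient(X,axis=1),np.gradient(X,axis=0)); N/=np.linalg.norm(N,axis=-1,keepdims=True)+1e-12; return N*np.sign(N[...,2:3])
def top(X,m):
    q=X[m]; c=q.mean(0)
    for i in range(4):
        M=np.c_[q[:,:2]-c[:2],np.ones(len(q))]; k=np.linalg.lstsq(M,q[:,2],rcond=None)[0]; r=q[:,2]-M@k; q=q[abs(r)<2*r.std()+1e-4]
    return c.round(4),k.round(4),len(q)
E
python3 - <<'E'
from h import *
A=T_tool(); s=bot.state();print(s['tcp_pos'],s['eef_rot'],s['grip_width'],s['finger_force'],s['force'],s['joint_pos'].round(2)); print((A[:3,3]-GO*A[:3,2]).round(4))
img,d,K,P,p=cam('scene');X=pts(d,K,P);N=normals(X);save('s4',img[130:330,120:380].repeat(2,0).repeat(2,1))
m=(X[...,2]>.09)&(X[...,2]<.17)&(abs(X[...,0]-.46)<.05)&(X[...,1]<.1)&(X[...,1]>-.09)&(img[...,0]>img[...,2]*1.2)&(N[...,2]>.9); print(top(X,m),rect(X,m))
E
```

```text
[ 0.4643113  -0.00564017  0.08445556] [3.14048994 0.52201094 1.47300923] 0.06384105706313156 29.91849660873413 [-0.35992899  0.48485498 -2.0747216 ] [ 0.16  0.27  1.84 -0.54  1.22  0.5 ]
[0.4652 0.0037 0.1008]
(array([0.4662, 0.0024, 0.1404]), array([0.0019, 0.0054, 0.1405]), 460) (array([466.5,   3.2]), array([112.6,  65.9]), 83.9, 499)
```

View pics/s4.png

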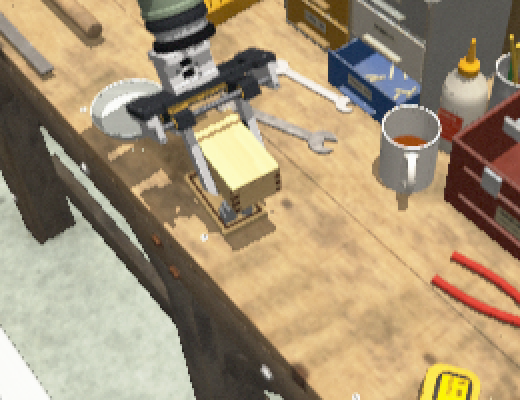

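The image shows the body held inverted, but the lid dropped out. It lies below at about (235,215) with grey fittings in it. I'll check whether it is plate down with everything inside.

```bash
python3 - <<'E'
from h import *
img,d,K,P,p=cam('scene'); a=cv2.resize(img[195:260,195:275],None,fx=5,fy=5,interpolation=cv2.INTER_CUBIC)
im2,d2,K2,P2,p2=cam('side'); b=cv2.resize(im2[200:265,290:370],None,fx=5,fy=5,interpolation=cv2.INTER_CUBIC)
save('c5',np.hstack([a,b]))
X=pts(d,K,P);m=(X[...,2]>.005)&(X[...,2]<.04)&(abs(X[...,0]-.46)<.09)&(abs(X[...,1])<.13)&(d>0); print(rect(X,m)); 
X=pts(d2,K2,P2);m=(X[...,2]>.005)&(X[...,2]<.04)&(abs(X[...,0]-.46)<.09)&(abs(X[...,1])<.13)&(d2>0); print(rect(X,m)); 
E
```

```text
(array([459.,  -2.]), array([149.4, 249.8]), 8.3, 418)
(array([490.7,  37.8]), array([127. , 115.9]), 81.7, 510)
```

View pics/c5.png

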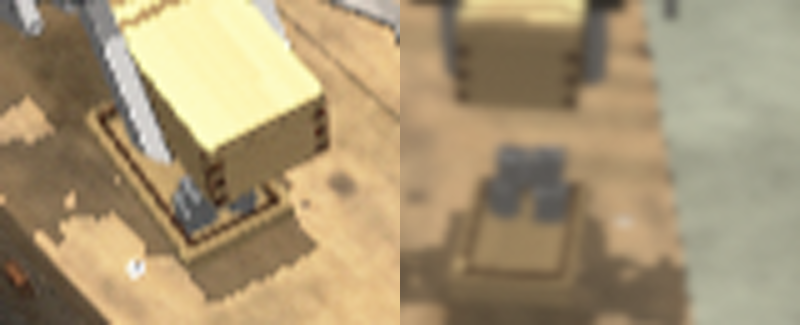

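```bash
python3 - <<'E'
from h import *
A=T_tool()
f=lambda y,h,t:pose([.465,y,h],-5.5,t)
W=[f(.004,.125,-30),f(-.03,.135,-30),f(-.07,.135,-30),f(-.11,.135,-30),f(-.15,.135,-30)]
show(A,*W); print(); V=[f(-.15,.130,-30+7*i) for i in range(1,9)]; show(W[-1],*V);print()
U=[f(-.15,.125,33),f(-.15,.115,40),f(-.15,.11,47),f(-.15,.105,54),f(-.15,.1,60),f(-.15,.08,60),f(-.15,.08,60)];show(V[-1],*U)
E
```

```text
-1.14 -0.05 -2.12 0.001 -0.001 -0.003
-4.57 0.28 -1.29 0.001 -0.001 -0.003
-8.02 0.67 0.70 0.001 -0.001 -0.003
-11.47 1.06 2.68 0.001 -0.001 -0.003
-14.92 1.46 4.67 0.001 -0.001 -0.003

0.48 0.00 0.42 0.000 0.122 0.000
0.70 0.00 0.38 0.000 0.244 0.000
0.92 0.00 0.31 0.000 0.367 0.000
1.13 0.00 0.21 0.000 0.489 0.000
1.33 0.00 0.09 0.000 0.611 0.000
1.51 0.00 -0.05 0.000 0.733 0.000
1.67 0.00 -0.21 0.000 0.855 0.000
1.81 0.00 -0.40 0.000 0.977 0.000

0.01 0.00 0.44 -0.000 0.122 0.000
-0.20 0.00 1.29 0.000 0.244 0.000
-0.20 0.00 1.67 -0.000 0.367 0.000
-0.21 0.00 2.03 0.000 0.489 0.000
-0.26 0.00 2.37 -0.000 0.593 0.000
-1.14 0.00 4.17 -0.000 0.593 0.000
-1.14 0.00 4.17 -0.000 0.593 0.000
```

Call:
{"op": "jog_arm", "data": {
  "steps": [-1.1, 0, -2.1, 0, 0, 0, -1, -4.6, 0.3, -1.3, 0, 0, 0, -1, -8, 0.7, 0.7, 0, 0, 0, -1, -11.5, 1.1, 2.7, 0, 0, 0, -1, -14.9, 1.5, 4.7, 0, 0, 0, -1, -14.9, 1.5, 4.7, 0, 0, 0, -1, -14.9, 1.5, 4.7, 0, 0, 0, -1]
}}

```text
time_s: 14.05
tcp_pos: [0.464, -0.1597, 0.118]
eef_rot: [3.14, 0.523, 1.47]
force: [-0.6, 0.4, -1.7]
grip_width: 0.064
finger_force: 29.9
```

Call:
{"op": "jog_arm", "data": {
  "steps": [0.5, 0, 0.4, 0, 0.122, 0, -1, 0.7, 0, 0.4, 0, 0.244, 0, -1, 0.9, 0, 0.3, 0, 0.367, 0, -1, 1.1, 0, 0.2, 0, 0.489, 0, -1, 1.3, 0, 0.1, 0, 0.611, 0, -1, 1.5, 0, 0, 0, 0.733, 0, -1, 1.7, 0, -0.2, 0, 0.855, 0, -1, 1.8, 0, -0.4, 0, 0.977, 0, -1]
}}

```text
time_s: 14.85
tcp_pos: [0.4669, -0.1405, 0.1132]
eef_rot: [3.139, -0.456, 1.478]
force: [-0.4, -0.3, -2.4]
grip_width: 0.0643
finger_force: 29.9
```

Call:
{"op": "jog_arm", "data": {
  "steps": [0, 0, 0.4, 0, 0.122, 0, -1, -0.2, 0, 1.3, 0, 0.244, 0, -1, -0.2, 0, 1.7, 0, 0.367, 0, -1, -0.2, 0, 2, 0, 0.489, 0, -1, -0.25, 0, 2.35, 0, 0.593, 0, -1, -1.1, 0, 4.2, 0, 0.593, 0, -1, -1.1, 0, 4.2, 0, 0.593, 0, -1, -1.1, 0, 4.2, 0, 0.593, 0, -1]
}}

```text
time_s: 15.65
tcp_pos: [0.4674, -0.1319, 0.0697]
eef_rot: [-3.141, -1.046, 1.477]
force: [0.2, 0.4, -1.9]
grip_width: 0.0639
finger_force: 29.9
```

```bash
python3 - <<'E'
from h import *
A=T_tool(); s=bot.state();print(s['tcp_pos'],s['eef_rot'],s['grip_width'],s['force'],s['joint_pos'].round(2)); print((A[:3,3]-GO*A[:3,2]).round(4))
img,d,K,P,p=cam('scene');X=pts(d,K,P);N=normals(X)
m=(X[...,2]>.09)&(X[...,2]<.17)&(abs(X[...,0]-.46)<.05)&(X[...,1]<-.1)&(X[...,1]>-.25)&(img[...,0]>img[...,2]*1.2)&(N[...,2]>.9); print(top(X,m),rect(X,m))
show(A,*[pose([.465,-.15,h],-5.5,60) for h in (.08,.066,.06,.0585,.0578)])
# the lid
im2,d2,K2,P2,p2=cam('scene'); a=cv2.resize(img[185:275,180:290],None,fx=5,fy=5,interpolation=cv2.INTER_CUBIC); save('c6',a)
E
```

```text
[ 0.4673557  -0.13186099  0.06974266] [-3.14120587 -1.04608741  1.47651769] 0.06390151320338473 [ 0.24680984  0.37362218 -1.93163203] [-0.91  0.68  1.59  0.64  1.73 -1.01]
[ 0.4658 -0.1481  0.0792]
(array([nan, nan, nan]), array([0., 0., 0.]), 0) (array([0., 0.]), array([0., 0.]), 0.0, 0)
-0.03 -0.06 -0.22 -0.002 0.001 0.001
-1.24 -0.06 0.49 -0.002 0.001 0.001
-1.76 -0.06 0.79 -0.002 0.001 0.001
-1.89 -0.06 0.86 -0.002 0.001 0.001
-1.95 -0.06 0.90 -0.002 0.001 0.001h.py:37: RuntimeWarning: Mean of empty slice.
  q=X[m]; c=q.mean(0)
  ret = um.true_divide(
  ret = _var(a, axis=axis, dtype=dtype, out=out, ddof=ddof,
  arrmean = um.true_divide(arrmean, div, out=arrmean,
  ret = ret.dtype.type(ret / rcount)
```

View pics/c6.png

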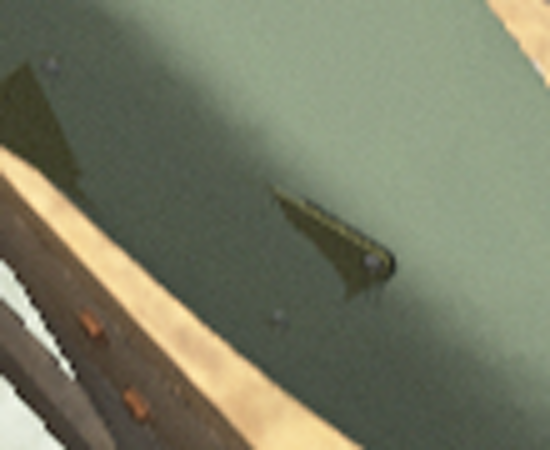

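The arm hides the lid from the scene camera, so I'll stand the body on its end and release it.

Call:
{"op": "jog_arm", "data": {
  "steps": [-0.7, 0, 0.4, 0, 0, 0, -1, -1.2, 0, 0.65, 0, 0, 0, -1, -1.5, 0, 0.85, 0, 0, 0, -1, -1.7, 0, 0.95, 0, 0, 0, -1, -1.78, 0, 1, 0, 0, 0, -1, -1.83, 0, 1.03, 0, 0, 0, -1, -1.83, 0, 1.03, 0, 0, 0, -1, -1.83, 0, 1.03, 0, 0, 0, -1]
}}

```text
time_s: 16.55
tcp_pos: [0.4672, -0.1328, 0.0486]
eef_rot: [3.141, -1.046, 1.476]
force: [-1.0, 0.7, -1.7]
grip_width: 0.0639
finger_force: 29.9
```

```bash
python3 - <<'E'
from h import *
A=T_tool(); s=bot.state(); print(s['force'],s['moment'],(A[:3,3]-GO*A[:3,2]).round(4))
img,d,K,P,p=cam('wrist');X=pts(d,K,P); N=normals(X);m=(X[...,2]>.1)&(X[...,2]<.17)&(abs(X[...,0]-.46)<.05)&(X[...,1]<-.1)&(X[...,1]>-.25)&(img[...,0]>img[...,2]*1.2)&(N[...,2]>.9)
print(m.sum()); 
if m.sum()>50: print(top(X,m),rect(X,m))
img,d,K,P,p=cam('side'); X=pts(d,K,P)
b=cv2.resize(img[190:270,280:380],None,fx=5,fy=5,interpolation=cv2.INTER_CUBIC); save('c7',b)
E
```

```text
[-0.96063781  0.71089411 -1.71291552] [-0.69761771  0.14937664  0.0566507 ] [ 0.4656 -0.149   0.0581]
4253
(array([ 0.4667, -0.1689,  0.1173]), array([-0.012 ,  0.0083,  0.1167]), 3740) (array([ 471.5, -187.9]), array([89.7, 85.4]), 84.7, 4253)
```

Call:
{"op": "jog_arm", "data": {
  "steps": [-0.08, 0, 0.05, 0, 0, 0, -0.2, -0.08, 0, 0.05, 0, 0, 0, 0.2, -0.08, 0, 0.05, 0, 0, 0, 1, -0.08, 0, 0, 0, 0, 0, 1, 0, 0, -3, 0, 0, 0, 1, 0, 0, -7, 0, 0, 0, 1, 0, 0, -10, 0, 0, 0, 1, 0, 0, -13, 0, 0, 0, 1]
}}

```text
time_s: 17.45
tcp_pos: [0.4564, -0.2459, 0.1143]
eef_rot: [3.141, -1.046, 1.476]
force: [-0.2, 0.6, 0.5]
grip_width: 0.0937
finger_force: 0.0
```

```bash
python3 - <<'E'
from h import *
A=T_tool(); B=pose([.46,-.03,.26],-5.5,0); M=lerp(A,B,.5); M[2,3]=.26; show(A,M,B); print(A[:3,3])
E
```

```text
18.00 -0.85 2.01 0.000 -0.523 0.000
21.77 -1.70 12.26 0.000 -1.046 0.000
[ 0.45638092 -0.2458522   0.11426715]
```

Call:
{"op": "jog_arm", "data": {
  "steps": [5, 0, -3, 0, 0, 0, 1, 10, 0, -5, 0, -0.1, 0, 1, 18, -0.85, 2, 0, -0.4, 0, 1, 18, -0.85, 2, 0, -0.523, 0, 1, 18, -0.85, 2, 0, -0.523, 0, 1, 21.8, -1.7, 12.3, 0, -1.046, 0, 1, 21.8, -1.7, 12.3, 0, -1.046, 0, 1, 21.8, -1.7, 12.3, 0, -1.046, 0, 1]
}}

```text
time_s: 18.25
tcp_pos: [0.4588, -0.025, 0.2414]
eef_rot: [3.139, -0.069, 1.478]
force: [-0.3, 0.1, -0.7]
grip_width: 0.0937
finger_force: 0.0
```

Call:
{"op": "jog_arm", "data": {
  "steps": [0, 0, 0, 0, 0, 0, 1, 0, 0, 0, 0, 0, 0, 1, 0, 0, 0, 0, 0, 0, 1]
}}

```text
time_s: 18.55
tcp_pos: [0.4599, -0.0294, 0.2404]
eef_rot: [-3.141, -0.074, 1.474]
force: [0.3, -0.4, 0.1]
grip_width: 0.0943
finger_force: 0.0
```

```bash
python3 - <<'E'
from h import *
print(bot.state()['tcp_pos'],bot.state()['eef_rot'])
img,d,K,P,p=cam('wrist');X=pts(d,K,P); save('w8',img); np.savez('w8.npz',img=img,X=X,K=K,P=P)
m=(X[...,2]>.008)&(X[...,2]<.04)&(abs(X[...,0]-.46)<.08)&(abs(X[...,1]-.02)<.1)&(d>0); print(rect(X,m))
E
```

```text
[ 0.45994643 -0.02938119  0.2403956 ] [-3.1409028  -0.07381621  1.47350659]
(array([468.6,  41.3]), array([116.2,  64. ]), 82.9, 1770)
```

View pics/w8.png

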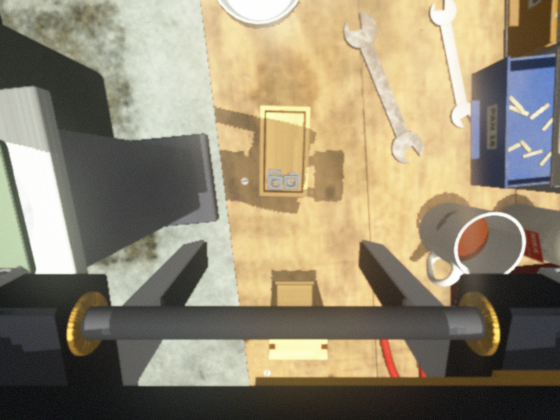

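The wrist view shows the tray lid flat at (285,150), with grey fittings at its lower end near (283,180). The body stands at (295,300). I'll count the fittings from the depth.

```bash
python3 - <<'E'
from h import *
z=np.load('w8.npz'); X=z['X']; img=z['img']
a=np.radians(82.9-90); c=np.array([.4686,.0413]); q=X[...,:2]-c; u=np.array([np.cos(a+np.pi/2),np.sin(a+np.pi/2)]); w=np.array([np.cos(a),np.sin(a)])
U=q@u*1000; W=q@w*1000; inn=(abs(U)<60)&(abs(W)<34)
g=(inn)&(X[...,2]>.016)&(img[...,0].astype(int)<img[...,2].astype(int)*1.25)
for r in range(160,205,2): print(''.join(f'{int(X[r,k,2]*1000):3d}' if inn[r,k] else ' ..' for k in range(258,312,2)))
n,l,st,ce=cv2.connectedComponentsWithStats(g.astype(np.uint8)); 
for i in range(1,n):
    if st[i,4]>10: m=l==i; print(st[i],U[m].min(),U[m].max(),W[m].min(),W[m].max(),X[m][:,2].mean())
a=cv2.resize(img[95:205,245:325],None,fx=5,fy=5,interpolation=cv2.INTER_CUBIC);save('c8',a)
im,d,K,P,p=cam('scene'); b=cv2.resize(im[180:290,180:300],None,fx=5,fy=5,interpolation=cv2.INTER_CUBIC); save('c8',np.hstack([a[:550,:330],b])[:, :800])
E
```

```text
.. 14 13 15  5  4  5  4  4  4  4  4  4  4  4  3  4  5  4  4  4  5 16 12 11  1 ..
 .. 12 11 16  3  4  5  3  3  5  3  4  4  5  4  3  4  4  3  5  2  1 13 11 12  0 ..
 .. 12 11 14  4  2  5  4  4  3  4  4  3  4  4  4  4  4  3  1  3  4 15 13 12 .. ..
 .. 12 12 15  4  3  3  4  2  4  5  4  3  4  4  3  4  5  4  4  3  4 14 12 10  1 ..
 .. 10 12 15  4  2  5  5  4  5  2  3  5  3  4  4  4  2  4  4  5  4 15 13 11 .. ..
 .. 12 12 14  4 21 21 21 21 22 21 22  4  4  2  4  3  4  5  4  4  4 15 11 10 .. ..
 .. 12 12 16  4 22 21 22 21 22 21 23  4  4  4  3 13 22 23  5  4  4 15 12 11 .. ..
 .. 12 12 15  5 23 22  5  3  4 21 22  4  2  3 22 22 23 22 22  3  5 16 12 13 .. ..
  1 12 10 15  5 40 40 39 40 40 41 37  4 38 41 41 39 38 39 40 21  4 14 10 12 .. ..
 .. 12 12 16  3 41 40 41 40 40 40 39  4 40 39 38 40 39 38 39 21  4 14 12 11 .. ..
  0 13 12 14  3 41 40 18 16 21 40 40  4 40 39 21  3  5 38 40 22  4 14 13 12 .. ..
  1 12 11 14  5 40 38 23 22 22 23 40  4 38 40 21 22  8 39 41 22  4 15 12 13 .. ..
  0 12 14 14  4 40 39  3  4  4  4 40  3 41 40 23 23 22 39 41  5  2 16 11 12 .. ..
  0 11 13 14  4 40 39 40 31 30 39 4
[... 1165 characters left out ...]
79] -59.992955792198515 -16.165549398247293 -33.996857413355904 -0.07383038465501161 0.3764496638563643
[ 385  387   96   33 1464] -58.8358803762906 -16.165549398247293 -0.07383038465501161 33.994543979170025 0.3774933104827487
[418 397   7   7  15] -58.14088740794234 -55.835474764516846 24.58160945858902 26.872106519084944 0.37585495910599737
[250 402  14   8  24] -58.66627540620228 -16.165549398247293 -4.82171408935977 -0.07383038465501161 0.37921170249161884
[357 414   7   6  13] -58.51483834388851 -57.18089717045554 13.545325215665095 14.488106369865056 0.3791963674387881
[379 416   5   4  11] -58.55530373237443 -57.25400292394376 17.072371488041647 18.129264564135834 0.37905046776964896
```

View pics/c8.png

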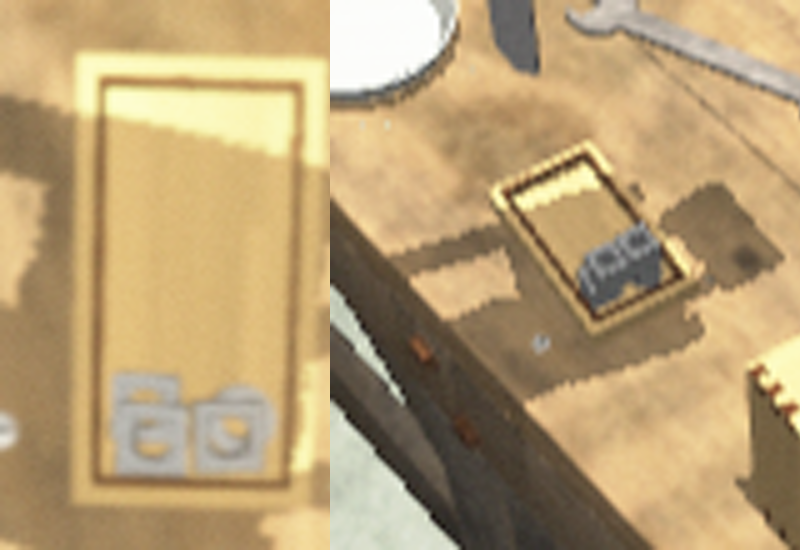

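The crops show four fittings at the tray's end, in two stacks of two. The two on top are square, and below them are a square on the left and a round on the right, so there are 3 nuts and 1 spacer, all inside the lid. I'll unstack the top nuts into the tray first.

```bash
cat >> h.py <<'E'
def frame(c,ang):
    a=np.radians(ang); u=np.array([np.cos(a),np.sin(a)]); return np.array(c),u,np.array([u[1],-u[0]])  # u along length, w = to robot-away (+x)
def tip(xy,z,ydir,tilt=0): return pose([xy[0],xy[1],z+GO],ydir,tilt)
E
python3 - <<'E'
from h import *
z=np.load('w8.npz'); X=z['X']; img=z['img']; c,u,w=frame([.4686,.0413],82.9)
q=X[...,:2]-c; U=q@u*1000; W=q@w*1000; inn=(abs(U)<56)&(abs(W)<30)
ys,xs=np.mgrid[:420,:560]
for nm,m in [('A',inn&(X[...,2]>.034)&(X[...,2]<.045)&(xs<283)),('B',inn&(X[...,2]>.034)&(X[...,2]<.045)&(xs>=283)),('Abot',inn&(X[...,2]>.018)&(X[...,2]<.026)&(ys<176)&(xs<283)),('Bbot',inn&(X[...,2]>.018)&(X[...,2]<.026)&(ys<200)&(xs>=283)&(xs<300))]:
    print(nm,m.sum(),np.percentile(U[m],[1,99]).round(1),np.percentile(W[m],[1,99]).round(1),rect(X,m))
E
```

```text
A 145 [-47.2 -30.6] [-18.4  -1.9] (array([453.7,   4.4]), array([17.3, 16.4]), 84.2, 145)
B 176 [-46.6 -28.9] [ 0.3 18.1] (array([473.1,   2.7]), array([17.5, 17.6]), 84.6, 176)
Abot 66 [-30.4 -23.6] [-20.7  -3.7] (array([453.1,  16. ]), array([ 6.5, 17. ]), 84.5, 66)
Bbot 60 [-42.6 -25.6] [ 5.6 21.3] (array([477.7,   5.8]), array([16.9, 15.7]), 84.1, 60)
```

```bash
python3 - <<'E'
from h import *
A=T_tool(); B=tip([.4731,.0027],.13,-97.1); M=lerp(A,B,.6); show(A,M); show(M,B); print(); show(B,tip([.4731,.0027],.05,-97.1),tip([.4731,.0027],.034,-97.1))
E
```

```text
1.56 0.59 6.75 -0.036 -0.034 0.957
0.98 -0.83 4.45 -0.024 -0.023 0.638

0.00 0.00 8.00 0.000 0.000 -0.000
0.00 0.00 9.60 0.000 0.000 -0.000
```

Call:
{"op": "jog_arm", "data": {
  "steps": [1.6, 0.6, 5, -0.036, -0.034, 0.957, 0, 1.6, 0.6, 6.8, -0.036, -0.034, 0.957, 0, 1.6, 0.6, 6.8, -0.036, -0.034, 0.957, 0, 1.6, 0.6, 6.8, -0.036, -0.034, 0.957, 0, 1.6, 0.6, 6.8, -0.036, -0.034, 0.957, 0, 1.6, 0.6, 6.8, -0.036, -0.034, 0.957, 0, 1.6, 0.6, 6.8, -0.036, -0.034, 0.957, 0, 1.6, 0.6, 6.8, -0.036, -0.034, 0.957, 0]
}}

```text
time_s: 19.45
tcp_pos: [0.468, -0.0102, 0.1736]
eef_rot: [-3.127, -0.028, 0.513]
force: [0.1, 0.3, 0.5]
grip_width: 0.0471
finger_force: 0.0
```

Call:
{"op": "jog_arm", "data": {
  "steps": [1, -0.8, 4.5, -0.024, -0.023, 0.638, 0, 1, -0.8, 4.5, -0.024, -0.023, 0.638, 0, 1, -0.8, 4.5, -0.024, -0.023, 0.638, 0, 1, -0.8, 4.5, -0.024, -0.023, 0.638, 0, 1, -0.8, 4.5, -0.024, -0.023, 0.638, 0, 1, -0.8, 4.5, -0.024, -0.023, 0.638, 0, 1, -0.8, 4.5, -0.024, -0.023, 0.638, 0, 1, -0.8, 4.5, -0.024, -0.023, 0.638, 0]
}}

```text
time_s: 20.25
tcp_pos: [0.4736, 0.0042, 0.1294]
eef_rot: [3.141, -0.001, -0.121]
force: [0.3, -0.3, -1.1]
grip_width: 0.047
finger_force: 0.0
```

```bash
python3 - <<'E'
from h import *
A=T_tool(); print(bot.state()['joint_pos'].round(2),A[:3,3],bot.state()['grip_width']); show(A,tip([.4731,.0027],.05,-97.1),tip([.4731,.0027],.034,-97.1))
img,d,K,P,p=cam('wrist');X=pts(d,K,P);c,u,w=frame([.4686,.0413],82.9);q=X[...,:2]-c; U=q@u*1000; W=q@w*1000; m=(abs(U)<56)&(abs(W)<30)&(X[...,2]>.034)&(X[...,2]<.045)
n,l,st,ce=cv2.connectedComponentsWithStats(m.astype(np.uint8))
for i in range(1,n):
    if st[i,4]>20: print(rect(X,l==i),np.percentile(U[l==i],[1,99]).round(1),np.percentile(W[l==i],[1,99]).round(1))
m=(X[...,2]>.008)&(X[...,2]<.03)&(abs(X[...,0]-.46)<.08)&(abs(X[...,1]-.02)<.1)&(d>0); print(rect(X,m))
E
```

```text
[-0.17  0.07  1.86 -0.    1.21  1.52] [0.47357006 0.00424361 0.12941268] 0.04695628830877601
-0.03 0.15 7.94 0.001 -0.001 0.003
-0.04 0.15 9.54 0.001 -0.001 0.003
(array([464.3,   3.5]), array([18.5, 36.8]), 85.9, 625) [-47.2 -28.9] [-17.7  18.5]
(array([469.2,  41.9]), array([116.3,  64.2]), 83.2, 2754)
```

Call:
{"op": "jog_arm", "data": {
  "steps": [0, 0.15, 4, 0, 0, 0, 0, 0, 0.15, 7.5, 0, 0, 0, 0, 0, 0.15, 9, 0, 0, 0, 0, 0, 0.15, 9.55, 0, 0, 0, 0, 0, 0.15, 9.55, 0, 0, 0, 0, 0, 0.15, 9.55, 0, 0, 0, -1, 0, 0.15, 9.55, 0, 0, 0, -1, 0, 0.15, 9.55, 0, 0, 0, -1]
}}

```text
time_s: 21.1
tcp_pos: [0.4745, 0.0031, 0.0352]
eef_rot: [3.14, -0.003, -0.121]
force: [0.2, 0.3, 0.1]
grip_width: 0.0265
finger_force: 0.0
```

Call:
{"op": "jog_arm", "data": {
  "steps": [0, 0, 0, 0, 0, 0, -1, 0, 0, 0, 0, 0, 0, -1, 0, 0, 0, 0, 0, 0, -1, 0, 0, 0, 0, 0, 0, -1, 0, 0, -1.5, 0, 0, 0, -1, 0, 0, -4, 0, 0, 0, -1, 0, 0, -6, 0, 0, 0, -1]
}}

```text
time_s: 21.8
tcp_pos: [0.4729, 0.0034, 0.0942]
eef_rot: [3.141, 0.0, -0.121]
force: [0.2, -0.2, 0.6]
grip_width: 0.0172
finger_force: 30.0
```

```bash
cat >> h.py <<'E'
LC,LA=[.4690,.0416],83.0
def lidxy(U,W,c=None,a=None):
    c,u,w=frame(c or LC,a or LA); return c+u*U/1000+w*W/1000
E
python3 - <<'E'
from h import *
s=bot.state();A=T_tool(); print(A[:3,3],s['grip_width'],s['finger_force']); 
B=tip(lidxy(36,13),.08,-7); show(A,B); M=lerp(A,B,.7); show(A,M); show(M,B);show(B,tip(lidxy(36,13),.0175,-7))
E
```

```text
[0.4728822  0.00344208 0.09424927] 0.01720274503902203 29.999853372573853
0.46 -7.34 1.42 0.001 0.001 -1.569
0.32 -5.14 0.99 0.000 0.001 -1.099
2.02 -0.88 0.43 0.000 0.000 -0.471
0.00 0.00 6.25 0.000 0.000 0.000
```

Call:
{"op": "jog_arm", "data": {
  "steps": [0.3, -5.1, 0, 0, 0, -1.1, -1, 0.3, -5.1, 0, 0, 0, -1.1, -1, 0.3, -5.1, 0, 0, 0, -1.1, -1, 0.3, -5.1, 0, 0, 0, -1.1, -1, 0.3, -5.1, 0, 0, 0, -1.1, -1, 0.3, -5.1, 0, 0, 0, -1.1, -1, 0.3, -5.1, 0, 0, 0, -1.1, -1, 0.3, -5.1, 0, 0, 0, -1.1, -1]
}}

```text
time_s: 22.6
tcp_pos: [0.4818, 0.0537, 0.0933]
eef_rot: [3.141, 0.001, 0.983]
force: [-0.3, -0.3, -1.2]
grip_width: 0.0175
finger_force: 30.0
```

Call:
{"op": "jog_arm", "data": {
  "steps": [2, -0.9, 0.5, 0, 0, -0.47, -1, 2, -0.9, 0.5, 0, 0, -0.47, -1, 2, -0.9, 0.5, 0, 0, -0.47, -1, 2, -0.9, 0.5, 0, 0, -0.47, -1, 2, -0.9, 0.5, 0, 0, -0.47, -1, 2, -0.9, 0.5, 0, 0, -0.47, -1, 2, -0.9, 0.5, 0, 0, -0.47, -1]
}}

```text
time_s: 23.3
tcp_pos: [0.4862, 0.0751, 0.0889]
eef_rot: [3.141, 0.001, 1.448]
force: [0.4, -0.4, -0.9]
grip_width: 0.0179
finger_force: 30.0
```

```bash
python3 - <<'E'
from h import *
s=bot.state();A=T_tool(); print(A[:3,3],s['grip_width'],s['finger_force']); 
show(A,*[tip(lidxy(36,13),h,-7) for h in (.05,.0175)])
C=tip(lidxy(36,13),.09,-7); D=tip([.4537,.0044],.09,-97);  M=lerp(C,D,.7);print(); show(C,M);show(M,D)
E
```

```text
[0.48616456 0.07513531 0.08889323] 0.017876485498048447 29.99990701675415
0.07 0.00 3.89 0.001 0.001 -0.001
0.07 -0.00 7.14 0.001 0.001 -0.001

-5.24 -1.66 0.00 0.000 0.000 1.100
-1.65 1.68 0.00 0.000 0.000 0.471
```

Call:
{"op": "jog_arm", "data": {
  "steps": [0.05, 0, 3.5, 0, 0, 0, -1, 0.05, 0, 6, 0, 0, 0, -1, 0.05, 0, 7, 0, 0, 0, -1, 0.05, 0, 7.1, 0, 0, 0, -1, 0.05, 0, 7.1, 0, 0, 0, -1, 0.05, 0, 7.1, 0, 0, 0, -0.3, 0.05, 0, 7.1, 0, 0, 0, 0, 0.05, 0, 7.1, 0, 0, 0, 0]
}}

```text
time_s: 24.1
tcp_pos: [0.4871, 0.0756, 0.0188]
eef_rot: [3.139, 0.001, 1.449]
force: [0.3, -0.1, -0.3]
grip_width: 0.0383
finger_force: 0.0
```

Call:
{"op": "jog_arm", "data": {
  "steps": [0, 0, -3, 0, 0, 0, 0, 0, 0, -7.2, 0, 0, 0, 0, -3, -1, -7.2, 0, 0, 0.4, 0, -5.2, -1.7, -7.2, 0, 0, 1, 0, -5.2, -1.7, -7.2, 0, 0, 1, 0, -5.2, -1.7, -7.2, 0, 0, 1, 0, -5.2, -1.7, -7.2, 0, 0, 1, 0, -5.2, -1.7, -7.2, 0, 0, 1, 0]
}}

```text
time_s: 24.9
tcp_pos: [0.4633, 0.026, 0.0905]
eef_rot: [3.14, -0.001, 0.543]
force: [-0.4, 0.5, 0.8]
grip_width: 0.0468
finger_force: 0.0
```

```bash
python3 - <<'E'
from h import *
s=bot.state();A=T_tool(); print(A[:3,3],s['grip_width'],s['force']); 
show(A,tip([.4537,.0044],.09,-97))
E
```

```text
[0.46331569 0.02602835 0.09047966] 0.04684709871215711 [-0.39626126  0.49078458  0.79304597]
-1.94 1.36 0.05 0.002 -0.002 0.665
```

Call:
{"op": "jog_arm", "data": {
  "steps": [-1.9, 1.4, 0, 0, 0, 0.665, 0, -1.9, 1.4, 0, 0, 0, 0.665, 0, -1.9, 1.4, 0, 0, 0, 0.665, 0, -1.9, 1.4, 0, 0, 0, 0.665, 0, -1.9, 1.4, 0, 0, 0, 0.665, 0, -1.9, 1.4, 0, 0, 0, 0.665, 0, -1.9, 1.4, 0, 0, 0, 0.665, 0]
}}

```text
time_s: 25.6
tcp_pos: [0.4543, 0.0043, 0.0903]
eef_rot: [3.141, -0.002, -0.114]
force: [-0.6, -0.3, 1.0]
grip_width: 0.0469
finger_force: 0.0
```

```bash
cat >> h.py <<'E'
def blobs(X,zlo,zhi,img=None):
    c,u,w=frame(LC,LA);q=X[...,:2]-c; U=q@u*1000; W=q@w*1000; m=(abs(U)<50)&(abs(W)<24)&(X[...,2]>zlo)&(X[...,2]<zhi)
    n,l,st,ce=cv2.connectedComponentsWithStats(m.astype(np.uint8))
    for i in range(1,n):
        k=l==i
        if st[i,4]>20: print('U',np.percentile(U[k],[1,99]).round(1),'W',np.percentile(W[k],[1,99]).round(1),'z',X[k][:,2].mean().round(4),rect(X,k))
E
python3 - <<'E'
from h import *
s=bot.state();A=T_tool(); print(A[:3,3],s['grip_width'],s['force']); 
img,d,K,P,p=cam('wrist');X=pts(d,K,P); blobs(X,.034,.045); print('low'); blobs(X,.017,.026)
show(A,tip([.4537,.0044],.034,-97))
E
```

```text
[0.45432769 0.00428188 0.09027157] 0.04693816311347601 [-0.60016306 -0.25952216  1.03997836]
U [-47.5 -30.2] W [-20.8  -3.6] z 0.0397 (array([452.2,   4.6]), array([17.4, 17.8]), 83.5, 432)
low
U [26.  43.7] W [ 6.4 23.9] z 0.0219 (array([488.2,  74.4]), array([18.1, 17.8]), 83.0, 397)
U [-42.8 -25.5] W [ 4.3 21.5] z 0.022 (array([477.4,   6.2]), array([17.3, 18.4]), 82.1, 293)
U [-41.4 -22.8] W [-20.8  -3.4] z 0.0218 (array([452.8,  10.6]), array([19.2, 18.2]), 79.3, 188)
U [-42.7 -34.7] W [-17.9 -13.3] z 0.0229 (array([448.7,   5.1]), array([6.4, 5.8]), 44.1, 45)
-0.07 -0.01 5.63 0.001 -0.002 0.008
```

Call:
{"op": "jog_arm", "data": {
  "steps": [-0.15, 0, 3, 0, 0, 0, 0, -0.15, 0, 5, 0, 0, 0, 0, -0.15, 0, 5.6, 0, 0, 0, 0, -0.15, 0, 5.6, 0, 0, 0, -1, -0.15, 0, 5.6, 0, 0, 0, -1, -0.15, 0, 5.6, 0, 0, 0, -1, -0.15, 0, 5.6, 0, 0, 0, -1, -0.15, 0, 5.6, 0, 0, 0, -1]
}}

```text
time_s: 26.45
tcp_pos: [0.4538, 0.0042, 0.035]
eef_rot: [3.14, -0.003, -0.116]
force: [-0.2, -0.6, 4.4]
grip_width: 0.0173
finger_force: 30.0
```

Call:
{"op": "jog_arm", "data": {
  "steps": [0, 0, 0, 0, 0, 0, -1, 0, 0, -2, 0, 0, 0, -1, 0, 0, -5, 0, 0, 0, -1, 0, 0, -5.5, 0, 0, 0, -1, 0, 0, -5.5, 0, 0, 0, -1]
}}

```text
time_s: 26.95
tcp_pos: [0.4537, 0.0043, 0.0898]
eef_rot: [3.14, -0.004, -0.116]
force: [0.8, 1.0, -0.5]
grip_width: 0.017
finger_force: 30.0
```

```bash
python3 - <<'E'
from h import *
s=bot.state();A=T_tool(); print(A[:3,3],s['grip_width'],s['finger_force']); 
B=tip(lidxy(12,13),.085,-7); M=lerp(A,B,.7); show(A,M); show(M,B);show(B,tip(lidxy(12,13),.0175,-7))
D=tip(lidxy(-32,-12),.085,-97); M=lerp(B,D,.7); print();show(B,M);show(M,D)
E
```

```text
[0.45366498 0.00431662 0.08981573] 0.017014065661395697 29.9995556473732
1.68 -3.55 0.34 0.003 -0.001 -1.095
1.68 -0.06 0.15 0.001 -0.001 -0.469
0.00 0.00 6.75 0.000 0.000 0.000

-3.08 -1.75 0.00 0.000 0.000 1.100
-1.27 0.84 0.00 0.000 0.000 0.471
```

Call:
{"op": "jog_arm", "data": {
  "steps": [1.7, -3.5, 0, 0.003, 0, -1.095, -1, 1.7, -3.5, 0, 0.003, 0, -1.095, -1, 1.7, -3.5, 0, 0.003, 0, -1.095, -1, 1.7, -3.5, 0, 0.003, 0, -1.095, -1, 1.7, -3.5, 0, 0.003, 0, -1.095, -1, 1.7, -3.5, 0, 0.003, 0, -1.095, -1, 1.7, -3.5, 0, 0.003, 0, -1.095, -1, 1.7, -3.5, 0, 0.003, 0, -1.095, -1]
}}

```text
time_s: 27.75
tcp_pos: [0.472, 0.0374, 0.0869]
eef_rot: [-3.137, 0.001, 0.983]
force: [-0.2, 0.5, -1.2]
grip_width: 0.0173
finger_force: 30.0
```

Call:
{"op": "jog_arm", "data": {
  "steps": [1.7, -0.1, 0.5, 0, 0, -0.47, -1, 1.7, -0.1, 0.5, 0, 0, -0.47, -1, 1.7, -0.1, 0.5, 0, 0, -0.47, -1, 1.7, -0.1, 0.5, 0, 0, -0.47, -1, 1.7, -0.1, 0.5, 0, 0, -0.47, -1, 1.7, -0.1, 0.5, 0, 0, -0.47, -1]
}}

```text
time_s: 28.35
tcp_pos: [0.4817, 0.0519, 0.0833]
eef_rot: [-3.14, -0.001, 1.447]
force: [0.4, 0.5, -0.2]
grip_width: 0.0172
finger_force: 30.0
```

```bash
python3 - <<'E'
from h import *
s=bot.state();A=T_tool(); print(A[:3,3],s['grip_width'],s['finger_force']); 
show(A,tip(lidxy(12,13),.0175,-7))
E
```

```text
[0.4817478  0.05192398 0.08331719] 0.017231871063240548 29.99964952468872
0.01 0.17 6.58 -0.002 -0.001 -0.002
```

Call:
{"op": "jog_arm", "data": {
  "steps": [0, 0.15, 3.5, 0, 0, 0, -1, 0, 0.15, 5.5, 0, 0, 0, -1, 0, 0.15, 6.4, 0, 0, 0, -1, 0, 0.15, 6.55, 0, 0, 0, -1, 0, 0.15, 6.55, 0, 0, 0, -1, 0, 0.15, 6.55, 0, 0, 0, -0.3, 0, 0.15, 6.55, 0, 0, 0, 0, 0, 0.15, 6.55, 0, 0, 0, 0]
}}

```text
time_s: 29.15
tcp_pos: [0.4845, 0.0518, 0.0193]
eef_rot: [3.14, -0.002, 1.449]
force: [0.1, -0.0, 0.4]
grip_width: 0.038
finger_force: 0.0
```

Call:
{"op": "jog_arm", "data": {
  "steps": [0, 0, -3, 0, 0, 0, 0, 0, 0, -6.8, 0, 0, 0, 0, -3.1, -1.75, -6.8, 0, 0, 0.3, 0, -3.1, -1.75, -6.8, 0, 0, 0.9, 0, -3.1, -1.75, -6.8, 0, 0, 0.9, 0, -3.1, -1.75, -6.8, 0, 0, 0.9, 0, -3.1, -1.75, -6.8, 0, 0, 0.9, 0, -3.1, -1.75, -6.8, 0, 0, 0.9, 0]
}}

```text
time_s: 29.95
tcp_pos: [0.4629, 0.0231, 0.0869]
eef_rot: [-3.141, -0.001, 0.543]
force: [0.8, 0.6, 0.5]
grip_width: 0.0466
finger_force: 0.0
```

```bash
python3 - <<'E'
from h import *
s=bot.state();A=T_tool(); print(A[:3,3],s['grip_width'],s['force']); 
img,d,K,P,p=cam('wrist');X=pts(d,K,P); blobs(X,.017,.026)
show(A,tip(lidxy(-32,-12),.085,-97))
E
```

```text
[0.46286181 0.02306307 0.08692305] 0.04664102566708049 [0.8171418  0.648247   0.54195566]
U [26.1 43.5] W [ 6.3 24. ] z 0.0221 (array([488.3,  74.3]), array([17.9, 17.7]), 83.1, 394)
U [ 0.6 18.1] W [ 6.5 23.9] z 0.0221 (array([484.9,  49. ]), array([17.8, 18.1]), 82.9, 378)
U [-42.8 -25.4] W [ 4.1 21.4] z 0.0218 (array([477.4,   6.3]), array([17.7, 18.2]), 81.0, 303)
U [-40.5 -22.9] W [-21.1  -3.7] z 0.0217 (array([452.7,  11.4]), array([18.1, 17.9]), 82.4, 376)
-1.44 0.51 0.19 -0.001 -0.001 0.665
```

Call:
{"op": "jog_arm", "data": {
  "steps": [-1.45, 0.5, 0, 0, 0, 0.665, 0, -1.45, 0.5, 0, 0, 0, 0.665, 0, -1.45, 0.5, 0, 0, 0, 0.665, 0, -1.45, 0.5, 0, 0, 0, 0.665, 0, -1.45, 0.5, 0, 0, 0, 0.665, 0, -1.45, 0.5, 4, 0, 0, 0.665, 0, -1.45, 0.5, 6, 0, 0, 0.665, 0, -1.45, 0.5, 6, 0, 0, 0.665, 0]
}}

```text
time_s: 30.8
tcp_pos: [0.4498, 0.0119, 0.024]
eef_rot: [-3.14, 0.007, -0.114]
force: [0.7, -0.4, 0.1]
grip_width: 0.0472
finger_force: 0.0
```

```bash
python3 - <<'E'
from h import *
s=bot.state();A=T_tool(); print(A[:3,3],s['grip_width'],s['force']); 
show(A,tip(lidxy(-31.7,-12.4),.0165,-97))
E
```

```text
[0.44978988 0.01187852 0.02400192] 0.04719053713744121 [ 0.65598903 -0.36789014  0.06538572]
0.31 -0.01 0.75 -0.002 0.007 0.009
```

Call:
{"op": "jog_arm", "data": {
  "steps": [0.25, 0, 0.4, 0, 0, 0, 0, 0.25, 0, 0.7, 0, 0, 0, 0, 0.25, 0, 0.75, 0, 0, 0, -1, 0.25, 0, 0.75, 0, 0, 0, -1, 0.25, 0, 0.75, 0, 0, 0, -1, 0.25, 0, 0.75, 0, 0, 0, -1, 0.25, 0, 0.75, 0, 0, 0, -1, 0.25, 0, 0.75, 0, 0, 0, -1]
}}

```text
time_s: 31.6
tcp_pos: [0.4557, 0.011, 0.0193]
eef_rot: [-3.14, -0.0, -0.116]
force: [-0.5, -0.0, 1.7]
grip_width: 0.0169
finger_force: 30.0
```

Call:
{"op": "jog_arm", "data": {
  "steps": [0, 0, -2, 0, 0, 0, -1, 0, 0, -5, 0, 0, 0, -1, 0, 0, -6, 0, 0, 0, -1, 0, 0, -6, 0, 0, 0, -1, 0, 0, -6, 0, 0, 0, -1]
}}

```text
time_s: 32.1
tcp_pos: [0.4548, 0.0111, 0.0782]
eef_rot: [-3.14, 0.001, -0.116]
force: [-0.4, 0.0, -0.6]
grip_width: 0.0168
finger_force: 30.0
```

```bash
python3 - <<'E'
from h import *
s=bot.state();A=T_tool(); print(A[:3,3],s['grip_width'],s['finger_force']); 
B=tip(lidxy(-12,13),.078,-7); M=lerp(A,B,.7); show(A,M); show(M,B)
E
```

```text
[0.45476745 0.01109282 0.07821211] 0.016752469124188707 29.99975860118866
1.65 -1.39 0.01 -0.002 -0.000 -1.095
0.85 0.35 0.01 -0.001 -0.000 -0.469
```

Call:
{"op": "jog_arm", "data": {
  "steps": [1.65, -1.4, 0, 0, 0, -1.095, -1, 1.65, -1.4, 0, 0, 0, -1.095, -1, 1.65, -1.4, 0, 0, 0, -1.095, -1, 1.65, -1.4, 0, 0, 0, -1.095, -1, 1.65, -1.4, 0, 0, 0, -1.095, -1, 1.65, -1.4, 0, 0, 0, -1.095, -1, 1.65, -1.4, 0, 0, 0, -1.095, -1, 1.65, -1.4, 0, 0, 0, -1.095, -1]
}}

```text
time_s: 32.9
tcp_pos: [0.4717, 0.0232, 0.0769]
eef_rot: [-3.137, 0.001, 0.983]
force: [0.5, -0.5, -0.7]
grip_width: 0.0169
finger_force: 30.0
```

Call:
{"op": "jog_arm", "data": {
  "steps": [0.85, 0.35, 0, 0, 0, -0.47, -1, 0.85, 0.35, 0, 0, 0, -0.47, -1, 0.85, 0.35, 0, 0, 0, -0.47, -1, 0.85, 0.35, 0, 0, 0, -0.47, -1, 0.85, 0.35, 0, 0, 0, -0.47, -1, 0.85, 0.35, 0, 0, 0, -0.47, -1]
}}

```text
time_s: 33.5
tcp_pos: [0.4805, 0.0281, 0.0782]
eef_rot: [-3.14, -0.001, 1.447]
force: [-0.0, -0.0, 1.0]
grip_width: 0.0168
finger_force: 30.0
```

```bash
python3 - <<'E'
from h import *
s=bot.state();A=T_tool(); print(A[:3,3],s['grip_width'],s['finger_force']); 
show(A,tip(lidxy(-12,13),.0195,-7))
E
```

```text
[0.48045248 0.02813866 0.07823942] 0.016805656875195484 29.99983459711075
-0.01 0.01 5.87 -0.002 -0.001 -0.001
```

Call:
{"op": "jog_arm", "data": {
  "steps": [0, 0, 3, 0, 0, 0, -1, 0, 0, 5, 0, 0, 0, -1, 0, 0, 5.7, 0, 0, 0, -1, 0, 0, 5.8, 0, 0, 0, -1, 0, 0, 5.8, 0, 0, 0, -1, 0, 0, 5.8, 0, 0, 0, -0.3, 0, 0, 5.8, 0, 0, 0, 0, 0, 0, 5.8, 0, 0, 0, 0]
}}

```text
time_s: 34.3
tcp_pos: [0.4818, 0.0281, 0.0217]
eef_rot: [3.14, -0.001, 1.449]
force: [0.4, 0.3, -0.2]
grip_width: 0.0371
finger_force: 0.0
```

Call:
{"op": "jog_arm", "data": {
  "steps": [0, 0, -3, 0, 0, 0, 0, 0, 0, -7, 0, 0, 0, 0.5, -3, 0, -12, 0, 0, 0, 1, -6, 0, -17, 0, 0, 0, 1, -6, 0, -17, 0, 0, 0, 1, -6, 0, -17, 0, 0, 0, 1, -6, 0, -17, 0, 0, 0, 1]
}}

```text
time_s: 35.0
tcp_pos: [0.4734, -0.0314, 0.1905]
eef_rot: [-3.141, -0.002, 1.449]
force: [-0.1, -0.2, -0.4]
grip_width: 0.0913
finger_force: 0.0
```

```bash
python3 - <<'E'
from h import *
s=bot.state();A=T_tool(); print(A[:3,3],s['grip_width'],s['force']); 
img,d,K,P,p=cam('wrist');X=pts(d,K,P); save('w9',img); blobs(X,.017,.027)
m=(X[...,2]>.0095)&(X[...,2]<.03)&(abs(X[...,0]-.46)<.08)&(abs(X[...,1]-.03)<.1)&(d>0); print(rect(X,m))
W1=pose([.466,-.20,.28],-5.5,30);B=pose([.466,-.169,.058],-5.5,60); C=B.copy(); C[:3,3]-=.13*B[:3,2]
print();show(A,W1);show(W1,C);show(C,B);print(C[:3,3])
E
```

```text
[ 0.4734219  -0.03137058  0.19050362] 0.09126486207247331 [-0.12609726 -0.21602961 -0.37890347]
U [26.  43.5] W [ 6.9 23.1] z 0.022 (array([488.1,  74. ]), array([18.3, 16.2]), 82.9, 217)
U [ 0.9 17.8] W [ 6.8 23.2] z 0.0222 (array([485. ,  49.1]), array([17. , 16.5]), 83.1, 201)
U [-24.1  -7.7] W [ 6.6 23.4] z 0.0222 (array([482.,  24.]), array([16.4, 16.8]), 83.0, 193)
U [-43.1 -26.3] W [ 4.3 20.1] z 0.0223 (array([477. ,   6.1]), array([17.5, 17.4]), 37.3, 146)
(array([468.4,  40.9]), array([116.1,  64.2]), 82.7, 2787)

-15.87 1.29 -7.35 0.006 0.522 -0.026
-13.99 -0.30 9.26 -0.000 0.524 0.000
0.00 0.00 13.00 0.000 0.000 0.000
[ 0.45676986 -0.26485867  0.1136    ]
```

Call:
{"op": "jog_arm", "data": {
  "steps": [-3, 0.3, -5, 0, 0.1, 0, 1, -8, 0.6, -7.3, 0, 0.25, 0, 1, -15.9, 1.3, -7.3, 0.006, 0.52, -0.026, 1, -15.9, 1.3, -7.3, 0.006, 0.52, -0.026, 1, -15.9, 1.3, -7.3, 0.006, 0.52, -0.026, 1, -15.9, 1.3, -7.3, 0.006, 0.52, -0.026, 1]
}}

```text
time_s: 35.65
tcp_pos: [0.4664, -0.1915, 0.2601]
eef_rot: [-3.135, -0.527, 1.469]
force: [-0.6, 0.1, 0.2]
grip_width: 0.0937
finger_force: 0.0
```

Call:
{"op": "jog_arm", "data": {
  "steps": [-7, -0.3, 2, 0, 0.2, 0, 1, -14, -0.3, 9.3, 0, 0.524, 0, 1, -14, -0.3, 9.3, 0, 0.524, 0, 1, -14, -0.3, 9.3, 0, 0.524, 0, 1, -14, -0.3, 9.3, 0, 0.524, 0, 1, -14, -0.3, 9.3, 0, 0.524, 0, 1, -14, -0.3, 9.3, 0, 0.524, 0, 1]
}}

```text
time_s: 36.35
tcp_pos: [0.4594, -0.2651, 0.1174]
eef_rot: [3.131, -1.039, 1.489]
force: [1.1, -0.1, 0.2]
grip_width: 0.0942
finger_force: 0.0
```

```bash
python3 - <<'E'
from h import *
A=T_tool(); s=bot.state();print(s['tcp_pos'],s['joint_pos'].round(2))
img,d,K,P,p=cam('wrist');X=pts(d,K,P); N=normals(X)
m=(X[...,2]>.108)&(X[...,2]<.125)&(abs(X[...,0]-.46)<.06)&(X[...,1]<-.1)&(X[...,1]>-.25)&(img[...,0]>img[...,2]*1.2)&(N[...,2]>.8); print(rect(X,m),X[m].mean(0))
m=(X[...,2]>.03)&(X[...,2]<.105)&(abs(X[...,0]-.46)<.05)&(X[...,1]<-.1)&(X[...,1]>-.25)&(img[...,0]>img[...,2]*1.2); q=X[m]; print(len(q),q.mean(0),np.linalg.lstsq(np.c_[q[:,0]-.466,q[:,2]-.06,np.ones(len(q))],q[:,1],rcond=None)[0], q[:,0].min(),q[:,0].max())
show(A,pose([.466,-.169,.058],-5.5,60))
E
```

```text
[ 0.45938422 -0.26505768  0.11736923] [-1.04  0.75  1.33  0.58  1.94 -0.99]
(array([ 464. , -164.7]), array([47.5, 62.9]), 84.7, 2040) [ 0.46408547 -0.1655545   0.11616684]
4071 [ 0.46170235 -0.18739375  0.07097179] [-9.69378470e-02 -1.45428960e-04 -1.87808761e-01] 0.429895671034113 0.49375977752765843
-0.22 -0.25 13.19 -0.001 0.008 0.007
```

Call:
{"op": "jog_arm", "data": {
  "steps": [-0.1, -0.2, 4, 0, 0, 0, 1, -0.2, -0.3, 8, 0, 0.008, 0.007, 1, -0.2, -0.35, 11, 0, 0.008, 0.007, 1, -0.2, -0.35, 13.2, 0, 0.008, 0.007, 1, -0.2, -0.35, 13.2, 0, 0.008, 0.007, 1, -0.2, -0.35, 13.2, 0, 0.008, 0.007, 0.4, -0.2, -0.35, 13.2, 0, 0.008, 0.007, -0.2, -0.2, -0.35, 13.2, 0, 0.008, 0.007, -1]
}}

```text
time_s: 37.2
tcp_pos: [0.4656, -0.1545, 0.0466]
eef_rot: [-3.136, -1.05, 1.467]
force: [-0.2, 0.3, -0.1]
grip_width: 0.0731
finger_force: 0.0
```

Call:
{"op": "jog_arm", "data": {
  "steps": [0, 0, 0, 0, 0, 0, -1, 0, 0, 0, 0, 0, 0, -1, 0, 0, 0, 0, 0, 0, -1, 0, 0, 0, 0, 0, 0, -1, 0, 0, 0, 0, 0, 0, -1]
}}

```text
time_s: 37.7
tcp_pos: [0.465, -0.1534, 0.0459]
eef_rot: [-3.133, -1.053, 1.464]
force: [-1.2, -4.5, 4.9]
grip_width: 0.0637
finger_force: 30.0
```

```bash
python3 - <<'E'
from h import *
A=T_tool(); s=bot.state();print(s['tcp_pos'],s['eef_rot'],s['grip_width'],s['finger_force'],s['force']); print((A[:3,3]-GO*A[:3,2]).round(4))
f=lambda y,h,t:pose([.466,y,h],-5.5,t)
W=[f(-.168,.075,60),f(-.165,.095,60)]+[f(-.16+.006*i,.108,54-7*i) for i in range(6)]
show(A,*W); print(); V=[f(-.12,.108,12-7*i) for i in range(6)]+[f(-.12,.1,-30),f(-.12,.1,-30)]; show(W[-1],*V)
E
```

```text
[ 0.46501938 -0.15336867  0.04586956] [-3.13267678 -1.05313575  1.46383179] 0.06368651721551172 29.992233775556087 [-1.16942396 -4.52193333  4.89374333]
[ 0.4634 -0.1696  0.0552]
1.81 0.23 -0.82 0.001 -0.006 -0.005
3.69 0.19 -1.55 0.001 -0.006 -0.005
4.87 0.14 -1.77 0.000 -0.111 -0.005
4.94 0.08 -1.29 -0.000 -0.233 -0.005
5.01 0.02 -0.84 -0.000 -0.355 -0.005
5.10 -0.04 -0.41 -0.001 -0.477 -0.005
5.20 -0.10 -0.01 -0.001 -0.599 -0.005
5.31 -0.16 0.37 -0.001 -0.722 -0.005

0.71 -0.10 0.31 0.000 -0.122 0.000
0.49 -0.10 0.27 0.000 -0.244 0.000
0.27 -0.10 0.20 0.000 -0.367 0.000
0.06 -0.10 0.10 0.000 -0.489 0.000
-0.14 -0.10 -0.02 0.000 -0.611 0.000
-0.32 -0.10 -0.16 0.000 -0.733 0.000
-0.74 -0.10 0.43 0.000 -0.855 0.000
-0.74 -0.10 0.43 0.000 -0.855 0.000
```

Call:
{"op": "jog_arm", "data": {
  "steps": [1.8, 0.2, -0.8, 0, 0, 0, -1, 3.7, 0.2, -1.55, 0, 0, -0.005, -1, 4.85, 0.15, -1.75, 0, -0.111, -0.005, -1, 4.95, 0.1, -1.3, 0, -0.233, -0.005, -1, 5, 0, -0.85, 0, -0.355, -0.005, -1, 5.1, 0, -0.4, 0, -0.477, -0.005, -1, 5.2, -0.1, 0, 0, -0.6, -0.005, -1, 5.3, -0.15, 0.35, 0, -0.722, -0.005, -1]
}}

```text
time_s: 38.5
tcp_pos: [0.4657, -0.123, 0.089]
eef_rot: [-3.139, -0.327, 1.475]
force: [-0.2, 0.4, -1.3]
grip_width: 0.0639
finger_force: 30.0
```

Call:
{"op": "jog_arm", "data": {
  "steps": [0.7, -0.1, 0.3, 0, -0.122, 0, -1, 0.5, -0.1, 0.25, 0, -0.244, 0, -1, 0.25, -0.1, 0.2, 0, -0.367, 0, -1, 0.05, -0.1, 0.1, 0, -0.489, 0, -1, -0.15, -0.1, 0, 0, -0.611, 0, -1, -0.3, -0.1, -0.15, 0, -0.733, 0, -1, -0.75, -0.1, 0.45, 0, -0.855, 0, -1, -0.75, -0.1, 0.45, 0, -0.855, 0, -1]
}}

```text
time_s: 39.3
tcp_pos: [0.4616, -0.1253, 0.0788]
eef_rot: [-3.128, 0.522, 1.488]
force: [-0.0, 0.3, -2.6]
grip_width: 0.064
finger_force: 30.0
```

Call:
{"op": "jog_arm", "data": {
  "steps": [0, 0, 0, 0, 0, 0, -1, 0, 0, 0, 0, 0, 0, -1]
}}

```text
time_s: 39.5
tcp_pos: [0.4648, -0.1292, 0.083]
eef_rot: [-3.139, 0.522, 1.476]
force: [0.9, 0.4, -1.2]
grip_width: 0.0641
finger_force: 30.0
```

```bash
python3 - <<'E'
from h import *
A=T_tool(); s=bot.state();print(s['tcp_pos'],s['eef_rot'],s['grip_width'],s['force']); print((A[:3,3]-GO*A[:3,2]).round(4))
img,d,K,P,p=cam('scene');X=pts(d,K,P);N=normals(X)
m=(X[...,2]>.09)&(X[...,2]<.17)&(abs(X[...,0]-.46)<.06)&(X[...,1]<-.04)&(X[...,1]>-.2)&(img[...,0]>img[...,2]*1.2)&(N[...,2]>.9); print(top(X,m),rect(X,m))
show(A,*[pose([.466,-.12,h],-5.5,-30) for h in (.06,.04,.032,.0285)])
E
```

```text
[ 0.46480245 -0.12919078  0.0830233 ] [-3.13884949  0.52195866  1.47647355] 0.06407576904969652 [ 0.93243029  0.44867802 -1.19560605]
[ 0.4657 -0.1199  0.0993]
(array([ 0.4678, -0.1212,  0.1176]), array([-0.0029, -0.0029,  0.1176]), 460) (array([ 467.3, -115.8]), array([115.2,  61.3]), 84.1, 499)
1.95 0.04 3.41 -0.002 -0.002 0.001
2.94 0.05 5.15 -0.002 -0.002 0.001
3.34 0.05 5.84 -0.002 -0.002 0.001
3.52 0.05 6.14 -0.002 -0.002 0.001
```

Call:
{"op": "jog_arm", "data": {
  "steps": [1.5, 0, 2.7, 0, 0, 0, -1, 2.5, 0, 4.4, 0, 0, 0, -1, 3.1, 0, 5.4, 0, 0, 0, -1, 3.4, 0, 5.9, 0, 0, 0, -1, 3.5, 0, 6.1, 0, 0, 0, -1, 3.54, 0, 6.14, 0, 0, 0, -1, 3.54, 0, 6.14, 0, 0, 0, -1, 3.54, 0, 6.14, 0, 0, 0, -1]
}}

```text
time_s: 40.35
tcp_pos: [0.4654, -0.1289, 0.0128]
eef_rot: [-3.141, 0.523, 1.477]
force: [0.3, -0.2, -2.0]
grip_width: 0.0635
finger_force: 30.0
```

Call:
{"op": "jog_arm", "data": {
  "steps": [0.03, 0, 0.05, 0, 0, 0, -1, 0.03, 0, 0.05, 0, 0, 0, -0.1, 0.03, 0, 0.05, 0, 0, 0, 0.4, 0.03, 0, 0.05, 0, 0, 0, 1, 0, 0, -4, 0, 0, 0, 1, 0, 0, -8, 0, 0, 0, 1, 0, 0, -12, 0, 0, 0, 1, 0, 0, -14, 0, 0, 0, 1]
}}

```text
time_s: 41.15
tcp_pos: [0.4736, -0.058, 0.1365]
eef_rot: [3.138, 0.523, 1.476]
force: [0.1, -0.6, -1.0]
grip_width: 0.0938
finger_force: 0.0
```

```bash
python3 - <<'E'
from h import *
A=T_tool(); s=bot.state();print(s['tcp_pos'],s['force'])
B=pose([.467,-.14,.20],-5.5,0); show(A,B)
img,d,K,P,p=cam('scene');X=pts(d,K,P);m=(X[...,2]>.04)&(X[...,2]<.053)&(abs(X[...,0]-.46)<.06)&(X[...,1]<-.04)&(X[...,1]>-.2); print(rect(X,m),X[m].mean(0))
E
```

```text
[ 0.47361951 -0.05800488  0.136513  ] [ 0.08728262 -0.59019355 -1.02055693]
-9.36 0.12 0.24 0.003 0.523 0.002
(array([ 466.8, -116.4]), array([118.5,  65.4]), 84.7, 1113) [ 0.46530346 -0.11894941  0.04673595]
```

```bash
python3 - <<'E'
from h import *
A=T_tool(); B=pose([.467,-.20,.26],-5.5,0); show(A,B)
E
```

```text
-17.51 0.56 -1.78 0.007 0.522 0.002
```

Call:
{"op": "jog_arm", "data": {
  "steps": [-3, 0.2, -4, 0, 0.1, 0, 1, -9, 0.3, -4, 0, 0.25, 0, 1, -17.5, 0.55, -1.8, 0.007, 0.522, 0.002, 1, -17.5, 0.55, -1.8, 0.007, 0.522, 0.002, 1, -17.5, 0.55, -1.8, 0.007, 0.522, 0.002, 1, -17.5, 0.55, -1.8, 0.007, 0.522, 0.002, 1, -17.5, 0.55, -1.8, 0.007, 0.522, 0.002, 1, -17.5, 0.55, -1.8, 0.007, 0.522, 0.002, 1]
}}

```text
time_s: 42.0
tcp_pos: [0.4637, -0.1985, 0.2349]
eef_rot: [-3.13, 0.0, 1.477]
force: [0.6, -0.0, 0.3]
grip_width: 0.0944
finger_force: 0.0
```

Call:
{"op": "jog_arm", "data": {
  "steps": [0, 0, 0, 0, 0, 0, 1, 0, 0, 0, 0, 0, 0, 1]
}}

```text
time_s: 42.2
tcp_pos: [0.4643, -0.1989, 0.2359]
eef_rot: [-3.132, 0.001, 1.477]
force: [0.8, 1.2, 0.3]
grip_width: 0.0938
finger_force: 0.0
```

```bash
python3 - <<'E'
from h import *
A=T_tool(); print(A[:3,3])
img,d,K,P,p=cam('wrist');X=pts(d,K,P); save('w10',img)
m=(X[...,2]>.04)&(X[...,2]<.053)&(abs(X[...,0]-.46)<.06)&(X[...,1]<-.04)&(X[...,1]>-.2); print('body',rect(X,m),X[m].mean(0))
m=(X[...,2]>.0095)&(X[...,2]<.03)&(abs(X[...,0]-.46)<.08)&(abs(X[...,1]-.04)<.08)&(d>0); print('lid',rect(X,m))
B=pose([.4668,-.1164,.09],-5.3,0); show(A,B,pose([.4668,-.1164,.032],-5.3,0))
E
```

```text
[ 0.46429836 -0.19891981  0.23590603]
body (array([ 467.1, -116.8]), array([115.3,  64.1]), 84.8, 5721) [ 0.46735608 -0.11467181  0.04636897]
lid (array([463.9,   6.1]), array([47. , 64.4]), 83.2, 1332)
8.26 -0.36 16.46 -0.010 0.001 -0.001
8.27 -0.31 22.26 -0.010 0.001 -0.001
```

Call:
{"op": "jog_arm", "data": {
  "steps": [4, -0.2, 8, -0.01, 0, 0, 1, 8.25, -0.3, 14, -0.01, 0, 0, 1, 8.25, -0.3, 16.5, -0.01, 0, 0, 1, 8.25, -0.3, 20, -0.01, 0, 0, 1, 8.25, -0.3, 22.2, -0.01, 0, 0, 1, 8.25, -0.3, 22.2, -0.01, 0, 0, 1, 8.25, -0.3, 22.2, -0.01, 0, 0, 1]
}}

```text
time_s: 42.95
tcp_pos: [0.4671, -0.1187, 0.0145]
eef_rot: [3.141, 0.001, 1.474]
force: [-0.4, -0.9, 1.3]
grip_width: 0.0942
finger_force: 0.0
```

```bash
python3 - <<'E'
from h import *
A=T_tool(); s=bot.state(); print(A[:3,3],s['force'])
show(A,pose([.4671,-.1168,.032],-5.2,0))
E
```

```text
[ 0.46706451 -0.11872793  0.01451955] [-0.36451178 -0.89723177  1.31193757]
0.19 -0.02 0.13 0.000 0.001 -0.006
```

Call:
{"op": "jog_arm", "data": {
  "steps": [0.2, 0, 0.1, 0, 0, -0.006, 0.4, 0.2, 0, 0.1, 0, 0, -0.006, -0.2, 0.2, 0, 0.1, 0, 0, -0.006, -1, 0.2, 0, 0.1, 0, 0, -0.006, -1, 0.2, 0, 0.1, 0, 0, -0.006, -1, 0.2, 0, 0.1, 0, 0, -0.006, -1, 0.2, 0, 0.1, 0, 0, -0.006, -1, 0.2, 0, 0.1, 0, 0, -0.006, -1]
}}

```text
time_s: 43.75
tcp_pos: [0.4675, -0.1179, 0.0145]
eef_rot: [3.14, 0.002, 1.478]
force: [-2.8, -0.3, 6.5]
grip_width: 0.0641
finger_force: 30.0
```

```bash
python3 - <<'E'
from h import *
A=T_tool(); s=bot.state(); print(A[:3,3],s['eef_rot'],s['force'],s['grip_width'],s['finger_force']); np.save('bodygrip.npy',A)
def mv(dz,f=1):
    # rigid motion of body pose (c,ang)->lid pose
    b=np.array([.4671,-.1168,0]); l=np.array([.4685,.0411,0]); Rz=R.from_euler('z',-2.0*f,degrees=True).as_matrix(); B=np.eye(4); B[:3,:3]=Rz@A[:3,:3]; B[:3,3]=Rz@(A[:3,3]-b)+b+(l-b)*f+[0,0,dz]; return B
show(A,mv(.03,0),mv(.055,0),mv(.055,.33),mv(.055,.67),mv(.055,1))
print(); show(mv(.055),mv(.025),mv(.018),mv(.014),mv(.0125)); np.save('L.npy',mv(.012))
E
```

```text
[ 0.46750513 -0.1179303   0.01446675] [3.13965549e+00 2.21468681e-03 1.47816808e+00] [-2.7946302  -0.28760596  6.51812776] 0.06406394211586616 29.997746162116528
-0.01 0.01 -3.00 -0.000 0.000 -0.000
-0.01 0.01 -5.50 -0.000 0.000 -0.000
5.18 -0.43 -5.51 0.000 -0.000 0.012
10.53 -0.88 -5.53 0.000 -0.000 0.023
15.72 -1.31 -5.54 0.000 -0.000 0.035

0.01 -0.01 3.00 -0.000 0.000 -0.000
0.01 -0.01 3.70 -0.000 0.000 -0.000
0.01 -0.01 4.10 -0.000 0.000 -0.000
0.01 -0.01 4.25 -0.000 0.000 -0.000
```

Call:
{"op": "jog_arm", "data": {
  "steps": [0, 0, -3, 0, 0, 0, -1, 0, 0, -5.5, 0, 0, 0, -1, 4, -0.35, -5.5, 0, 0, 0.01, -1, 8, -0.65, -5.5, 0, 0, 0.02, -1, 12, -1, -5.5, 0, 0, 0.03, -1, 15.7, -1.3, -5.5, 0, 0, 0.035, -1, 15.7, -1.3, -5.5, 0, 0, 0.035, -1, 15.7, -1.3, -5.5, 0, 0, 0.035, -1]
}}

```text
time_s: 44.55
tcp_pos: [0.4681, 0.0407, 0.0677]
eef_rot: [3.141, 0.002, 1.446]
force: [-0.5, -0.5, -3.2]
grip_width: 0.0643
finger_force: 30.0
```

Call:
{"op": "jog_arm", "data": {
  "steps": [0, 0, 0, 0, 0, 0, -1, 0, 0, 0, 0, 0, 0, -1]
}}

```text
time_s: 44.75
tcp_pos: [0.4687, 0.0391, 0.068]
eef_rot: [3.14, 0.002, 1.441]
force: [-0.6, 0.5, -2.9]
grip_width: 0.0637
finger_force: 30.0
```

```bash
python3 - <<'E'
from h import *
A=T_tool(); s=bot.state(); print(A[:3,3],s['force']); L=np.load('L.npy'); show(A,L)
for n in ('scene','side'):
    img,d,K,P,p=cam(n);X=pts(d,K,P); save(n+'11',img)
    m=(X[...,2]>.09)&(X[...,2]<.108)&(abs(X[...,0]-.46)<.06)&(abs(X[...,1]-.04)<.09)&(img[...,0]>img[...,2]*1.2)&(img[...,0]>120); print(n,rect(X,m),X[m].mean(0))
    m=(X[...,2]>.007)&(X[...,2]<.03)&(abs(X[...,0]-.46)<.08)&(abs(X[...,1]-.04)<.08)&(d>0); print('lid',rect(X,m))
a=cv2.imread('pics/scene11.png')[170:270,180:290]; b=cv2.imread('pics/side11.png')[195:295,280:370]
cv2.imwrite('pics/c11.png',np.hstack([cv2.resize(a,None,fx=4,fy=4,interpolation=3),cv2.resize(b,None,fx=4,fy=4,interpolation=3)]))
E
```

```text
[0.46869736 0.03905717 0.06796955] [-0.57428632  0.48739252 -2.87755883]
0.10 -0.00 4.15 -0.001 -0.000 -0.002
scene (array([475.8,  40.1]), array([120.4,  76. ]), 81.6, 778) [0.46909593 0.02536763 0.09999496]
lid (array([467.8,  40.7]), array([118.4,  64.4]), 83.3, 291)
side (array([463.9,  44.4]), array([123.5,  80. ]), 76.5, 509) [0.4681033  0.04862809 0.09980879]
lid (array([466. ,  44.9]), array([119.1,  64.1]), 82.8, 290)
```

View pics/c11.png

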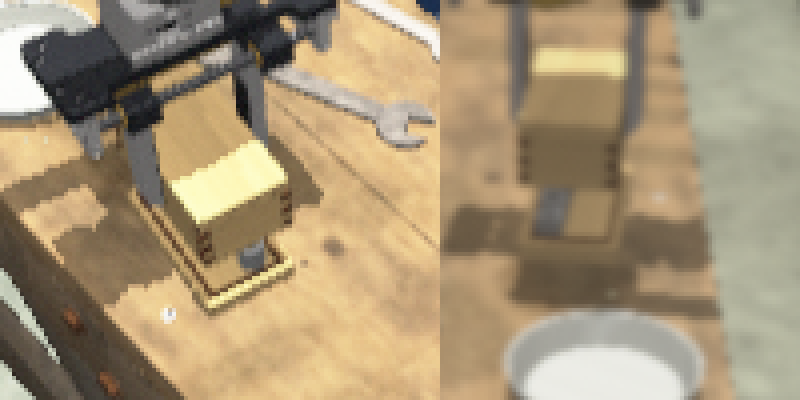

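The crops show the body hovering squarely over the tray lid, in both views at about (215,250) and (580,190). I'll lower it on gently.

Call:
{"op": "jog_arm", "data": {
  "steps": [0.1, 0, 1.5, 0, 0, 0, -1, 0.1, 0, 3, 0, 0, 0, -1, 0.1, 0, 3.6, 0, 0, 0, -1, 0.1, 0, 3.75, 0, 0, 0, -1, 0.1, 0, 3.85, 0, 0, 0, -1, 0.1, 0, 3.95, 0, 0, 0, -1, 0.1, 0, 4.02, 0, 0, 0, -1, 0.1, 0, 4.02, 0, 0, 0, -1]
}}

```text
time_s: 45.65
tcp_pos: [0.4695, 0.0409, 0.0294]
eef_rot: [3.139, 0.002, 1.444]
force: [-2.3, -0.8, 6.4]
grip_width: 0.0639
finger_force: 30.0
```

```bash
python3 - <<'E'
from h import *
A=T_tool(); s=bot.state(); print(A[:3,3],s['force'],s['moment']); L=np.load('L.npy'); show(A,L)
E
```

```text
[0.46951699 0.04086576 0.02937046] [-2.3458356  -0.82991356  6.42615557] [-0.13131746  0.85571802 -0.04682449]
-0.10 -0.05 0.29 0.000 -0.000 0.000
```

Call:
{"op": "jog_arm", "data": {
  "steps": [-0.1, -0.05, 0.05, 0, 0, 0, -1, -0.1, -0.05, 0.1, 0, 0, 0, -1, -0.1, 0.05, 0.1, 0, 0, 0, -1, -0.1, 0.05, 0.1, 0, 0, 0, -1]
}}

```text
time_s: 46.05
tcp_pos: [0.469, 0.0401, 0.0267]
eef_rot: [3.141, 0.002, 1.443]
force: [-0.6, 0.7, -2.4]
grip_width: 0.0637
finger_force: 30.0
```

Call:
{"op": "jog_arm", "data": {
  "steps": [-0.1, 0, 0.05, 0, 0, 0, -1, -0.1, 0, 0.05, 0, 0, 0, -1]
}}

```text
time_s: 46.25
tcp_pos: [0.469, 0.0395, 0.0265]
eef_rot: [3.14, 0.001, 1.443]
force: [-1.6, 3.3, 1.5]
grip_width: 0.0638
finger_force: 30.0
```

```bash
python3 - <<'E'
from h import *
A=T_tool(); s=bot.state(); print(A[:3,3],s['force'],s['moment']); L=np.load('L.npy'); show(A,L)
for n in ('scene','side'):
    img,d,K,P,p=cam(n);X=pts(d,K,P); N=normals(X)
    m=(X[...,2]>.045)&(X[...,2]<.075)&(abs(X[...,0]-.46)<.06)&(abs(X[...,1]-.04)<.09)&(img[...,0]>img[...,2]*1.2)&(img[...,0]>120)&(N[...,2]>.9); print(n,top(X,m),rect(X,m))
E
```

```text
[0.46903023 0.03951206 0.02651909] [-1.56983011  3.31826966  1.54543066] [ 0.32479133  0.36079112 -0.01049749]
0.04 -0.02 0.01 -0.001 -0.002 -0.000
scene (array([0.4703, 0.0262, 0.0589]), array([-0.0031, -0.0111,  0.059 ]), 318) (array([470.4,  41.2]), array([113.7,  60.8]), 82.0, 347)
side (array([0.4677, 0.0437, 0.0587]), array([0.0049, 0.0056, 0.0587]), 304) (array([466.8,  39.8]), array([120. ,  61.4]), 79.9, 324)
```

Call:
{"op": "jog_arm", "data": {
  "steps": [0, 0, 0, 0, 0, 0, -0.1, 0, 0, 0, 0, 0, 0, 0.5, 0, 0, 0, 0, 0, 0, 0.6, 0, 0, 0, 0, 0, 0, 0.6, 0, 0, 0, 0, 0, 0, 0.6, 0, 0, 0, 0, 0, 0, 0.6, 0, 0, 0, 0, 0, 0, 0.6, 0, 0, 0, 0, 0, 0, 0.6]
}}

```text
time_s: 47.15
tcp_pos: [0.4691, 0.039, 0.0264]
eef_rot: [3.14, 0.002, 1.443]
force: [0.2, 1.1, 0.7]
grip_width: 0.0755
finger_force: 0.0
```

```bash
python3 - <<'E'
from h import *
A=T_tool(); s=bot.state(); print(A[:3,3],s['eef_rot'],s['force']); np.save('S.npy',A)
img,d,K,P,p=cam('scene');X=pts(d,K,P); N=normals(X)
m=(X[...,2]>.045)&(X[...,2]<.075)&(abs(X[...,0]-.46)<.06)&(abs(X[...,1]-.04)<.09)&(img[...,0]>img[...,2]*1.2)&(img[...,0]>120)&(N[...,2]>.9); print(top(X,m),rect(X,m))
E
```

```text
[0.46906788 0.03903478 0.02635067] [3.14016912e+00 1.53485639e-03 1.44329002e+00] [0.19836356 1.09342825 0.70549177]
(array([0.4695, 0.0289, 0.0589]), array([-0.0086, -0.0004,  0.059 ]), 297) (array([469.3,  40.6]), array([114.7,  61.2]), 82.8, 330)
```

Call:
{"op": "jog_arm", "data": {
  "steps": [0, 0, 0, 0, 0, 0, -0.2, 0, 0, 0, 0, 0, 0, -1, 0, 0, 0, 0, 0, 0, -1, 0, 0, 0, 0, 0, 0, -1, 0, 0, 0, 0, 0, 0, -1, 0, 0, 0, 0, 0, 0, -1, 0, 0, 0, 0, 0, 0, -1, 0, 0, 0, 0, 0, 0, -1]
}}

```text
time_s: 48.0
tcp_pos: [0.469, 0.0391, 0.0264]
eef_rot: [3.14, 0.001, 1.443]
force: [-0.9, 0.3, 0.9]
grip_width: 0.0642
finger_force: 30.0
```

Call:
{"op": "jog_arm", "data": {
  "steps": [0, 0, -0.6, 0, 0, 0, -1, 0, 0, -2, 0, 0, 0, -1, 0, 0, -5, 0, 0, 0, -1, -4, 0, -5, 0, 0, 0, -1, -8, 0, -5, 0, 0, 0, -1, -12, 0, -5, 0, 0, 0, -1, -16, 0, -5, 0, 0, 0, -1, -16, 0, -5, 0, 0, 0, -1]
}}

```text
time_s: 48.8
tcp_pos: [0.4487, -0.1239, 0.0772]
eef_rot: [3.139, 0.004, 1.438]
force: [-0.0, 0.3, -2.0]
grip_width: 0.0638
finger_force: 30.0
```

Call:
{"op": "jog_arm", "data": {
  "steps": [0, 0, 0, 0, 0, 0, -1, 0, 0, 3, 0, 0, 0, -1, 0, 0, 5, 0, 0, 0, -1, 0, 0, 5.9, 0, 0, 0, -1, 0, 0, 6.1, 0, 0, 0, -1, 0, 0, 6.1, 0, 0, 0, -1]
}}

```text
time_s: 49.4
tcp_pos: [0.4492, -0.1191, 0.0159]
eef_rot: [3.14, 0.002, 1.445]
force: [0.3, -0.8, -2.2]
grip_width: 0.0638
finger_force: 30.0
```

```bash
python3 - <<'E'
from h import *
A=T_tool(); s=bot.state(); print(A[:3,3],s['eef_rot'],s['force'],s['grip_width'])
for n in ('scene','side'):
    img,d,K,P,p=cam(n);X=pts(d,K,P)
    m=(X[...,2]>.009)&(X[...,2]<.03)&(abs(X[...,0]-.46)<.08)&(abs(X[...,1]-.04)<.08)&(d>0); print('lid',rect(X,m)); blobs(X,.017,.027)
E
```

```text
[ 0.44915932 -0.11907794  0.01585136] [3.13983407e+00 1.53201044e-03 1.44450953e+00] [ 0.29270056 -0.81680182 -2.21351163] 0.06381600339073731
lid (array([470.4,  53.1]), array([97., 65.]), 82.5, 293)
U [-32.2  44.1] W [ 4.3 23.2] z 0.0218 (array([483.9,  46.1]), array([82.7, 18.5]), 81.4, 111)
lid (array([466. ,  44.6]), array([123.8,  64.1]), 82.9, 354)
U [-44.8  46.8] W [ 0.9 21.5] z 0.0215 (array([479.9,  39.9]), array([98.9, 21.3]), 83.7, 118)
```

Call:
{"op": "jog_arm", "data": {
  "steps": [0, 0, 0.1, 0, 0, 0, -1, 0, 0, 0.12, 0, 0, 0, -1, 0, 0, 0.12, 0, 0, 0, -0.1, 0, 0, 0.12, 0, 0, 0, 0.5, 0, 0, 0.12, 0, 0, 0, 0.8, 0, 0, 0.12, 0, 0, 0, 0.8, 0, 0, 0.12, 0, 0, 0, 0.8]
}}

```text
time_s: 50.2
tcp_pos: [0.449, -0.1198, 0.0146]
eef_rot: [3.14, 0.002, 1.443]
force: [-0.4, 0.5, 0.4]
grip_width: 0.084
finger_force: 0.0
```

```bash
python3 - <<'E'
from h import *
A=T_tool(); s=bot.state(); print(A[:3,3],s['eef_rot'],s['force'],s['grip_width']); np.save('D.npy',A)
Z=A.copy(); Z[2,3]=.15; B=tip([.4686,.0412],.15,-7.2); show(A,Z,B); show(B,tip([.4686,.0412],.004,-7.2))
E
```

```text
[ 0.44896333 -0.11980302  0.01460368] [3.13969974e+00 1.66149346e-03 1.44318385e+00] [-0.42872705  0.47547954  0.44553018] 0.08395298863144292
-0.02 0.03 -13.54 0.000 0.000 0.000
16.20 -0.08 -13.57 0.002 0.002 -0.002
0.00 -0.00 14.60 0.000 0.000 -0.000
```

Call:
{"op": "jog_arm", "data": {
  "steps": [0, 0, -4, 0, 0, 0, 1, 0, 0, -9, 0, 0, 0, 1, 0, 0, -14, 0, 0, 0, 1, 4, 0, -18, 0, 0, 0, 1, 9, 0, -20, 0, 0, 0, 1, 9, 0, -20, 0, 0, 0, 1, 9, 0, -20, 0, 0, 0, 1, 9, 0, -20, 0, 0, 0, 1]
}}

```text
time_s: 51.0
tcp_pos: [0.4591, -0.0305, 0.2131]
eef_rot: [-3.141, 0.002, 1.444]
force: [-0.5, -0.4, 0.5]
grip_width: 0.0939
finger_force: 0.0
```

```bash
python3 - <<'E'
from h import *
A=T_tool(); s=bot.state(); print(A[:3,3])
img,d,K,P,p=cam('wrist');X=pts(d,K,P); save('w12',img); blobs(X,.017,.027)
m=(X[...,2]>.0095)&(X[...,2]<.03)&(abs(X[...,0]-.46)<.08)&(abs(X[...,1]-.03)<.1)&(d>0); print(rect(X,m))
m=(X[...,2]>.015)&(X[...,2]<.03)&(abs(X[...,0]-.46)<.1)&(abs(X[...,1]-.25)<.1)&(d>0); print('dish',rect(X,m))
B=tip([.4686,.0412],.06,-7.2);show(A,B,tip([.4686,.0412],.004,-7.2))
E
```

```text
[ 0.4591021  -0.03046556  0.21307958]
U [25.4 42.5] W [ 6.4 23.6] z 0.022 (array([488. ,  73.5]), array([17.3, 17.1]), 83.5, 196)
U [ 0.6 17.5] W [ 6.3 23.9] z 0.0223 (array([485.1,  48.7]), array([16.9, 17.6]), 82.8, 193)
U [-43.6  -7.3] W [ 3.9 22.9] z 0.0222 (array([479.6,  14.9]), array([37.4, 18.2]), 77.3, 319)
(array([466.2,  18.6]), array([161.2,  64.8]), 83.2, 2720)
dish (array([0., 0.]), array([0., 0.]), 0.0, 0)
7.26 0.04 15.29 -0.001 0.002 -0.002
7.27 0.05 20.89 -0.001 0.002 -0.002
```

Call:
{"op": "jog_arm", "data": {
  "steps": [4, 0, 4, 0, 0, 0, 1, 7.25, 0, 8, 0, 0, 0, 1, 7.25, 0, 13, 0, 0, 0, 1, 7.25, 0, 17, 0, 0, 0, 1, 7.25, 0, 19.5, 0, 0, 0, 1, 7.25, 0, 20.7, 0, 0, 0, 1, 7.25, 0, 20.9, 0, 0, 0, 1, 7.25, 0, 20.9, 0, 0, 0, 1]
}}

```text
time_s: 51.85
tcp_pos: [0.47, 0.0408, 0.0055]
eef_rot: [3.14, 0.002, 1.442]
force: [0.4, -0.7, -0.1]
grip_width: 0.0941
finger_force: 0.0
```

Call:
{"op": "jog_arm", "data": {
  "steps": [0, 0, 0, 0, 0, 0, 0.4, 0, 0, 0, 0, 0, 0, -0.1, 0, 0, 0, 0, 0, 0, -1, 0, 0, 0, 0, 0, 0, -1, 0, 0, 0, 0, 0, 0, -1, 0, 0, 0, 0, 0, 0, -1, 0, 0, 0, 0, 0, 0, -1]
}}

```text
time_s: 52.55
tcp_pos: [0.4693, 0.0416, 0.0057]
eef_rot: [3.14, 0.002, 1.443]
force: [-2.2, -0.1, 6.5]
grip_width: 0.0634
finger_force: 30.0
```

```bash
python3 - <<'E'
from h import *
A=T_tool(); s=bot.state(); print(A[:3,3],s['eef_rot'],s['force'],s['grip_width'],s['finger_force'])
E
```

```text
[0.46934694 0.04156964 0.00574129] [3.14046967e+00 1.57301615e-03 1.44342849e+00] [-2.20529317 -0.09739406  6.5473489 ] 0.063406294573928 30.0023353099823
```

Gripped. I'll lift the lid, tip it 22°, hold, level it and lower it.

Call:
{"op": "jog_arm", "data": {
  "steps": [0, 0, -1.5, 0, 0, 0, -1, 0, 0, -3, 0, 0, 0, -1, 0, 0, -3.5, 0.06, 0, 0, -1, 0, 0, -3.5, 0.14, 0, 0, -1, 0, 0, -3.5, 0.22, 0, 0, -1, 0, 0, -3.5, 0.3, 0, 0, -1, 0, 0, -3.5, 0.38, 0, 0, -1, 0, 0, -3.5, 0.38, 0, 0, -1]
}}

```text
time_s: 53.35
tcp_pos: [0.4708, 0.0412, 0.0386]
eef_rot: [-2.763, 0.002, 1.443]
force: [-0.2, -0.1, -2.8]
grip_width: 0.0633
finger_force: 30.0
```

Call:
{"op": "jog_arm", "data": {
  "steps": [0, 0, 0, 0, 0, 0, -1, 0, 0, 0, 0, 0, 0, -1, 0, 0, 0, 0, 0, 0, -1, 0, 0, 0, -0.08, 0, 0, -1, 0, 0, 0, -0.16, 0, 0, -1, 0, 0, 0, -0.24, 0, 0, -1, 0, 0, 0, -0.32, 0, 0, -1, 0, 0, 0, -0.38, 0, 0, -1]
}}

```text
time_s: 54.15
tcp_pos: [0.4681, 0.0418, 0.0407]
eef_rot: [3.137, 0.001, 1.444]
force: [0.2, 0.0, -1.7]
grip_width: 0.0635
finger_force: 30.0
```

Call:
{"op": "jog_arm", "data": {
  "steps": [0, 0, 0, 0, 0, 0, -1, 0, 0, 0, 0, 0, 0, -1]
}}

```text
time_s: 54.35
tcp_pos: [0.469, 0.0417, 0.0407]
eef_rot: [3.14, 0.001, 1.443]
force: [1.1, -0.4, -1.5]
grip_width: 0.0636
finger_force: 30.0
```

```bash
python3 - <<'E'
from h import *
A=T_tool(); s=bot.state(); print(A[:3,3],s['eef_rot'],s['force'],s['grip_width'])
B=tip([.4693,.0416],.0057,-7.3); B[:3,3]=[.4693,.0416,.0057]; show(A,B)
for n in ('scene','side'):
    img,d,K,P,p=cam(n);X=pts(d,K,P); m=(X[...,2]>.041)&(X[...,2]<.052)&(abs(X[...,0]-.46)<.08)&(abs(X[...,1]-.04)<.08)&(img[...,0]>img[...,2]*1.2); print(n,top(X,m)); blobs(X,.052,.065)
E
```

```text
[0.46902893 0.04167585 0.04068658] [3.14026016e+00 1.48191670e-03 1.44341727e+00] [ 1.12884536 -0.42549686 -1.51567828] 0.06359820494935758
0.00 0.02 3.50 0.001 0.001 0.000
scene (array([0.4667, 0.024 , 0.0464]), array([ 0.0176, -0.0159,  0.0464]), 331)
U [-42.6  48.4] W [ 5.7 23.7] z 0.0566 (array([484.1,  43.2]), array([93. , 19.3]), 84.2, 164)
side (array([0.4681, 0.0581, 0.0465]), array([ 0.0056, -0.0008,  0.0465]), 291)
U [-40.5  47.5] W [ 4.  21.9] z 0.0564 (array([482.2,  42.5]), array([91.6, 17.5]), 82.1, 114)
```

Call:
{"op": "jog_arm", "data": {
  "steps": [0, 0, 1.5, 0, 0, 0, -1, 0, 0, 2.8, 0, 0, 0, -1, 0, 0, 3.3, 0, 0, 0, -1, 0, 0, 3.45, 0, 0, 0, -1, 0, 0, 3.47, 0, 0, 0, -1, 0, 0, 3.47, 0, 0, 0, -1, 0, 0, 3.47, 0, 0, 0, 0.2, 0, 0, 3.47, 0, 0, 0, 0.9]
}}

```text
time_s: 55.25
tcp_pos: [0.4698, 0.0414, 0.0056]
eef_rot: [3.14, 0.001, 1.443]
force: [-1.0, -0.4, -0.2]
grip_width: 0.0686
finger_force: 0.0
```

Call:
{"op": "jog_arm", "data": {
  "steps": [0, 0, 0, 0, 0, 0, 1, 0, 0, 0, 0, 0, 0, 1, 0, 0, -4, 0, 0, 0, 1, 0, 0, -8, 0, 0, 0, 1, -3, 0, -13, 0, 0, 0, 1, -7, 0, -17, 0, 0, 0, 1, -7, 0, -19, 0, 0, 0, 1, -7, 0, -19, 0, 0, 0, 1]
}}

```text
time_s: 56.05
tcp_pos: [0.4641, -0.0299, 0.201]
eef_rot: [3.129, 0.003, 1.441]
force: [0.6, -0.5, 0.7]
grip_width: 0.0939
finger_force: 0.0
```

Call:
{"op": "jog_arm", "data": {
  "steps": [0, 0, 0, 0, 0, 0, 0.2, 0, 0, 0, 0, 0, 0, 0]
}}

```text
time_s: 56.25
tcp_pos: [0.4591, -0.0269, 0.1938]
eef_rot: [-3.14, 0.001, 1.444]
force: [0.2, 0.2, 0.2]
grip_width: 0.0814
finger_force: 0.0
```

```bash
python3 - <<'E'
from h import *
A=T_tool(); s=bot.state(); print(A[:3,3])
img,d,K,P,p=cam('wrist');X=pts(d,K,P); save('w13',img); blobs(X,.017,.027)
m=(X[...,2]>.0095)&(X[...,2]<.03)&(abs(X[...,0]-.46)<.08)&(X[...,1]>-.035)&(X[...,1]<.12)&(d>0); print(rect(X,m))
img,d,K,P,p=cam('scene');X=pts(d,K,P);m=(X[...,2]>.014)&(X[...,2]<.03)&(abs(X[...,0]-.46)<.12)&(abs(X[...,1]-.25)<.12)&(d>0); print('dish',rect(X,m)); 
c=cv2.imread('pics/w13.png')[60:220,220:360]; cv2.imwrite('pics/c13.png',cv2.resize(c,None,fx=3.5,fy=3.5,interpolation=3))
E
```

```text
[ 0.45909207 -0.02690214  0.19378636]
U [25.4 42.9] W [ 5.4 22.9] z 0.022 (array([487.2,  73.8]), array([17.8, 17.5]), 83.2, 235)
U [-0.2 17. ] W [ 5.4 22.1] z 0.0222 (array([483.7,  48.3]), array([17.2, 16.8]), 83.0, 208)
U [-24.4  -7.7] W [ 5.4 22.3] z 0.0222 (array([480.8,  24. ]), array([16.7, 17. ]), 83.0, 197)
U [-43.5 -26.6] W [ 5.4 22.5] z 0.0222 (array([478.5,   5. ]), array([17.1, 17.1]), 83.5, 152)
(array([469.1,  40.9]), array([114.9,  64.1]), 82.5, 2723)
dish (array([452.1, 254. ]), array([117.7, 101.4]), 83.4, 211)
```

View pics/c13.png

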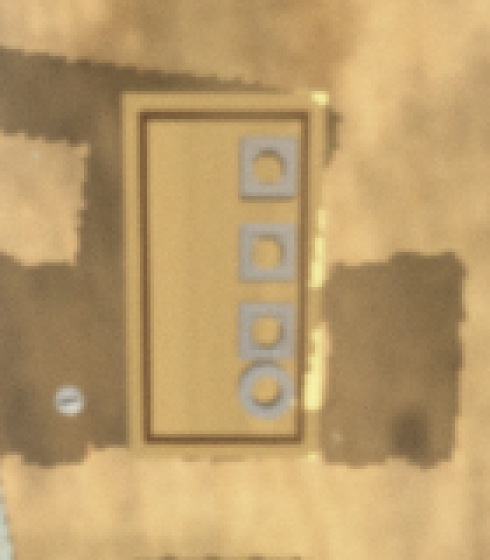

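The crop shows the square nuts at (268,167), (267,252) and (267,331), and the round spacer at (267,390), in one row along the right long side. Next I'll move the nuts to the dish.

```bash
cat > seq.py <<'E'
from h import *
import sys
def go(n,d):
    A=T_tool(); print(A[:3,3],bot.state()['grip_width'])
    H=tip(n,.08,-7.2); P=tip(n,.017,-7.2); D=tip(d,.085,-7.2); Q=tip(d,.026,-7.2)
    print('to nut');show(A,H,P); print('nut->dish');show(P,H,D,Q)
go(eval(sys.argv[1]),eval(sys.argv[2]))
E
python3 seq.py '[.4872,.0738]' '[.456,.234]'
```

```text
[ 0.45892283 -0.02672077  0.19347656] 0.07315447677078182
to nut
10.34 1.57 11.33 -0.003 0.001 -0.001
10.34 1.58 17.63 -0.003 0.001 -0.001
nut->dish
0.00 0.00 -6.30 0.000 0.000 -0.000
15.50 -5.10 -6.80 0.000 0.000 -0.000
15.50 -5.10 -0.90 0.000 0.000 -0.000
```

Call:
{"op": "jog_arm", "data": {
  "steps": [5, 0.8, 6, 0, 0, 0, -0.1, 10.35, 1.6, 11, 0, 0, 0, -0.1, 10.35, 1.6, 11.3, 0, 0, 0, -0.1, 10.35, 1.6, 11.3, 0, 0, 0, -0.1, 10.35, 1.6, 15, 0, 0, 0, -0.1, 10.35, 1.6, 17, 0, 0, 0, -0.1, 10.35, 1.6, 17.6, 0, 0, 0, -0.1, 10.35, 1.6, 17.6, 0, 0, 0, -0.1]
}}

```text
time_s: 57.15
tcp_pos: [0.4887, 0.0725, 0.0188]
eef_rot: [-3.141, 0.002, 1.443]
force: [-0.4, -1.2, -0.5]
grip_width: 0.0425
finger_force: 0.0
```

Call:
{"op": "jog_arm", "data": {
  "steps": [0, 0, 0, 0, 0, 0, -0.1]
}}

```text
time_s: 57.25
tcp_pos: [0.4906, 0.0724, 0.0206]
eef_rot: [3.138, 0.001, 1.443]
force: [-0.6, -0.0, 0.8]
grip_width: 0.0426
finger_force: 0.0
```

```bash
python3 seq.py '[.4872,.0738]' '[.456,.234]'
```

```text
[0.49059945 0.07242085 0.02057024] 0.042597840116792025
to nut
0.09 -0.33 -5.94 0.003 0.001 -0.002
0.09 -0.36 0.36 0.003 0.001 -0.002
nut->dish
0.00 0.00 -6.30 0.000 0.000 -0.000
15.50 -5.10 -6.80 0.000 0.000 -0.000
15.50 -5.10 -0.90 0.000 0.000 -0.000
```

Call:
{"op": "jog_arm", "data": {
  "steps": [0.1, -0.35, 0.35, 0, 0, 0, -0.1, 0.1, -0.35, 0.35, 0, 0, 0, -0.1, 0.1, -0.35, 0.35, 0, 0, 0, -1, 0.1, -0.35, 0.35, 0, 0, 0, -1, 0.1, -0.35, 0.35, 0, 0, 0, -1, 0.1, -0.35, 0.35, 0, 0, 0, -1, 0.1, -0.35, 0.35, 0, 0, 0, -1, 0.1, -0.35, 0.35, 0, 0, 0, -1]
}}

```text
time_s: 58.05
tcp_pos: [0.4864, 0.0741, 0.0161]
eef_rot: [3.14, 0.002, 1.443]
force: [0.4, -0.1, 1.9]
grip_width: 0.0178
finger_force: 30.0
```

Call:
{"op": "jog_arm", "data": {
  "steps": [0, 0, -2.5, 0, 0, 0, -1, 0, 0, -6.3, 0, 0, 0, -1, 5, -1.7, -6.8, 0, 0, 0, -1, 10, -3.4, -6.8, 0, 0, 0, -1, 15.5, -5.1, -6.8, 0, 0, 0, -1, 15.5, -5.1, -6.8, 0, 0, 0, -1, 15.5, -5.1, -6.8, 0, 0, 0, -1, 15.5, -5.1, -6.8, 0, 0, 0, -1]
}}

```text
time_s: 58.85
tcp_pos: [0.4551, 0.2337, 0.0832]
eef_rot: [3.141, 0.003, 1.444]
force: [-0.2, -0.7, 0.5]
grip_width: 0.0175
finger_force: 30.0
```

```bash
python3 seq.py '[.4872,.0738]' '[.456,.234]'; python3 - <<'E'
from h import *
print(bot.state()['finger_force'],bot.state()['tcp_pos'])
img,d,K,P,p=cam('side');X=pts(d,K,P);m=(X[...,2]>.014)&(X[...,2]<.026)&(abs(X[...,0]-.46)<.12)&(abs(X[...,1]-.25)<.12)&(d>0); print('dish',rect(X,m)); 
E
```

```text
[0.45511598 0.23367999 0.0832463 ] 0.017492321178625585
to nut
-15.45 5.21 0.37 0.001 0.003 -0.001
-15.43 5.20 6.67 0.001 0.003 -0.001
nut->dish
0.00 0.00 -6.30 0.000 0.000 -0.000
15.50 -5.10 -6.80 0.000 0.000 -0.000
15.50 -5.10 -0.90 0.000 0.000 -0.000
29.999670088291168 [0.45511598 0.23367999 0.0832463 ]
dish (array([454.6, 253.2]), array([116.6, 112.5]), 89.7, 383)
```

Call:
{"op": "jog_arm", "data": {
  "steps": [0, 0, 4, 0, 0, 0, -1, 0, 0, 6, 0, 0, 0, -1, 0, 0, 6.4, 0, 0, 0, -1, 0, 0, 6.4, 0, 0, 0, -1, 0, 0, 6.4, 0, 0, 0, -0.5, 0, 0, 6.4, 0, 0, 0, -0.3, 0, 0, 6.4, 0, 0, 0, -0.3, 0, 0, 3, 0, 0, 0, -0.3]
}}

```text
time_s: 59.7
tcp_pos: [0.4514, 0.2331, 0.0506]
eef_rot: [-3.135, 0.005, 1.443]
force: [0.6, 0.8, -0.6]
grip_width: 0.0331
finger_force: 0.0
```

Call:
{"op": "jog_arm", "data": {
  "steps": [0, 0, -4, 0, 0, 0, -0.1, -4, 1.2, -4, 0, 0, 0, -0.1, -9, 2.6, -4, 0, 0, 0, -0.1, -14, 4, -4, 0, 0, 0, -0.1, -18.1, 5.1, -4, 0, 0, 0, -0.1, -18.1, 5.1, -3, 0, 0, 0, -0.1, -18.1, 5.1, -3, 0, 0, 0, -0.1, -18.1, 5.1, -3, 0, 0, 0, -0.1]
}}

```text
time_s: 60.5
tcp_pos: [0.4823, 0.0495, 0.0838]
eef_rot: [3.141, 0.001, 1.444]
force: [-0.2, -0.2, 0.5]
grip_width: 0.0424
finger_force: 0.0
```

Call:
{"op": "jog_arm", "data": {
  "steps": [0, 0, 0, 0, 0, 0, -0.1, 0, 0, 0, 0, 0, 0, -0.1]
}}

```text
time_s: 60.7
tcp_pos: [0.4828, 0.0498, 0.0842]
eef_rot: [3.14, 0.001, 1.446]
force: [-0.1, 0.1, 1.1]
grip_width: 0.0421
finger_force: 0.0
```

```bash
python3 seq.py '[.4837,.0483]' '[.475,.264]'; python3 - <<'E'
from h import *
img,d,K,P,p=cam('scene');X=pts(d,K,P);m=(X[...,2]>.014)&(X[...,2]<.026)&(abs(X[...,0]-.46)<.12)&(abs(X[...,1]-.25)<.12)&(d>0); print('dish',rect(X,m)); 
img,d,K,P,p=cam('wrist');X=pts(d,K,P);blobs(X,.017,.027)
E
```

```text
[0.48279632 0.04984397 0.0841753 ] 0.0421235873680702
to nut
-0.14 0.11 0.42 0.002 0.001 0.001
-0.13 0.10 6.72 0.002 0.001 0.001
nut->dish
0.00 0.00 -6.30 0.000 0.000 -0.000
21.29 -3.57 -6.80 0.000 0.000 -0.000
21.29 -3.57 -0.90 0.000 0.000 -0.000
dish (array([442.4, 257.4]), array([115.8,  80.5]), 76.4, 202)
U [-0.2 17.6] W [ 5.9 22.3] z 0.0219 (array([484. ,  48.5]), array([18.3, 16.6]), 83.1, 377)
U [-43.4  -6.9] W [ 5.5 22.5] z 0.0217 (array([479.7,  14.5]), array([38. , 17.3]), 83.3, 671)
```

Call:
{"op": "jog_arm", "data": {
  "steps": [-0.1, 0.1, 4, 0, 0, 0, -0.1, -0.1, 0.1, 6.3, 0, 0, 0, -0.1, -0.1, 0.1, 6.75, 0, 0, 0, -0.1, -0.1, 0.1, 6.75, 0, 0, 0, -0.1, -0.1, 0.1, 6.75, 0, 0, 0, -1, -0.1, 0.1, 6.75, 0, 0, 0, -1, -0.1, 0.1, 6.75, 0, 0, 0, -1, -0.1, 0.1, 6.75, 0, 0, 0, -1]
}}

```text
time_s: 61.6
tcp_pos: [0.4847, 0.0472, 0.0175]
eef_rot: [3.138, 0.001, 1.443]
force: [-0.6, -0.3, 2.7]
grip_width: 0.0174
finger_force: 30.0
```

Call:
{"op": "jog_arm", "data": {
  "steps": [0, 0, 0, 0, 0, 0, -1, 0, 0, -2, 0, 0, 0, -1, 0, 0, -6.3, 0, 0, 0, -1, 5, -0.9, -6.8, 0, 0, 0, -1, 10, -1.7, -6.8, 0, 0, 0, -1, 15, -2.6, -6.8, 0, 0, 0, -1, 20, -3.5, -6.8, 0, 0, 0, -1, 21.3, -3.6, -6.8, 0, 0, 0, -1]
}}

```text
time_s: 62.4
tcp_pos: [0.4742, 0.2671, 0.0842]
eef_rot: [3.14, 0.0, 1.447]
force: [0.2, -0.1, 0.4]
grip_width: 0.0175
finger_force: 30.0
```

Call:
{"op": "jog_arm", "data": {
  "steps": [0, 0, 0, 0, 0, 0, -1, 0, 0, 0, 0, 0, 0, -1]
}}

```text
time_s: 62.6
tcp_pos: [0.4747, 0.2623, 0.0837]
eef_rot: [3.141, 0.003, 1.444]
force: [-0.7, -0.5, -0.2]
grip_width: 0.0172
finger_force: 30.0
```

```bash
python3 - <<'E'
from h import *
s=bot.state(); print(s['finger_force'],s['tcp_pos'],s['grip_width'])
for n in('side','scene'):
  img,d,K,P,p=cam(n);X=pts(d,K,P);m=(X[...,2]>.014)&(X[...,2]<.026)&(abs(X[...,0]-.46)<.12)&(abs(X[...,1]-.25)<.12)&(d>0); print('dish',rect(X,m)); 
E
```

```text
29.999465346336365 [0.47474017 0.26234882 0.08365153] 0.017213619957139315
dish (array([454.9, 254.2]), array([117.9, 112.3]), 89.2, 430)
dish (array([457.7, 253.5]), array([115.4, 113.6]), 87.1, 295)
```

Call:
{"op": "jog_arm", "data": {
  "steps": [0, 0, 4, 0, 0, 0, -1, 0, 0, 6, 0, 0, 0, -1, 0, 0, 6.3, 0, 0, 0, -1, 0, 0, 6.3, 0, 0, 0, -1, 0, 0, 6.3, 0, 0, 0, -0.5, 0, 0, 6.3, 0, 0, 0, -0.35, 0, 0, 6.3, 0, 0, 0, -0.35, 0, 0, 3, 0, 0, 0, -0.35]
}}

```text
time_s: 63.5
tcp_pos: [0.4713, 0.2617, 0.0509]
eef_rot: [-3.135, 0.006, 1.443]
force: [0.3, -0.7, -0.6]
grip_width: 0.0304
finger_force: 0.0
```

Call:
{"op": "jog_arm", "data": {
  "steps": [0, 0, -4, 0, 0, 0, -0.1, -5, 0.7, -4, 0, 0, 0, -0.1, -10, 1.5, -4, 0, 0, 0, -0.1, -15, 2.2, -4, 0, 0, 0, -0.1, -20, 3, -4, 0, 0, 0, -0.1, -23.6, 3.5, -3, 0, 0, 0, -0.1, -23.6, 3.5, -3, 0, 0, 0, -0.1, -23.6, 3.5, -3, 0, 0, 0, -0.1]
}}

```text
time_s: 64.3
tcp_pos: [0.4799, 0.0242, 0.0849]
eef_rot: [3.14, 0.001, 1.441]
force: [0.7, 0.5, -0.4]
grip_width: 0.0427
finger_force: 0.0
```

Call:
{"op": "jog_arm", "data": {
  "steps": [0, 0, 0, 0, 0, 0, -0.1, 0, 0, 0, 0, 0, 0, -0.1]
}}

```text
time_s: 64.5
tcp_pos: [0.48, 0.026, 0.0849]
eef_rot: [3.139, 0.001, 1.446]
force: [0.6, 0.9, -0.1]
grip_width: 0.0425
finger_force: 0.0
```

```bash
python3 seq.py '[.4810,.0240]' '[.437,.268]'; python3 - <<'E'
from h import *
for n in ('scene','side'):
  img,d,K,P,p=cam(n);X=pts(d,K,P);m=(X[...,2]>.014)&(X[...,2]<.026)&(abs(X[...,0]-.46)<.12)&(abs(X[...,1]-.25)<.12)&(d>0); print('dish',rect(X,m)); 
E
```

```text
[0.47999907 0.02602877 0.08488238] 0.04248462667209847
to nut
-0.19 0.12 0.49 0.002 0.001 0.000
-0.18 0.11 6.79 0.002 0.001 0.000
nut->dish
0.00 0.00 -6.30 0.000 0.000 -0.000
23.66 -7.42 -6.80 0.000 0.000 -0.000
23.66 -7.42 -0.90 0.000 0.000 -0.000
dish (array([450.5, 258.9]), array([119.2,  95.7]), 58.1, 269)
dish (array([454.4, 253.7]), array([115.9, 113.4]), 57.6, 482)
```

Call:
{"op": "jog_arm", "data": {
  "steps": [-0.15, 0.1, 4, 0, 0, 0, -0.1, -0.15, 0.1, 6.3, 0, 0, 0, -0.1, -0.15, 0.1, 6.8, 0, 0, 0, -0.1, -0.15, 0.1, 6.8, 0, 0, 0, -0.1, -0.15, 0.1, 6.8, 0, 0, 0, -1, -0.15, 0.1, 6.8, 0, 0, 0, -1, -0.15, 0.1, 6.8, 0, 0, 0, -1, -0.15, 0.1, 6.8, 0, 0, 0, -1]
}}

```text
time_s: 65.4
tcp_pos: [0.4816, 0.0228, 0.0175]
eef_rot: [3.138, 0.001, 1.443]
force: [-1.3, -0.7, 2.7]
grip_width: 0.017
finger_force: 30.0
```

Call:
{"op": "jog_arm", "data": {
  "steps": [0, 0, 0, 0, 0, 0, -1, 0, 0, -2, 0, 0, 0, -1, 0, 0, -6.3, 0, 0, 0, -1, 5, -1.7, -6.8, 0, 0, 0, -1, 10, -3.4, -6.8, 0, 0, 0, -1, 15, -5.1, -6.8, 0, 0, 0, -1, 19, -6.4, -6.8, 0, 0, 0, -1, 23, -7.65, -6.8, 0, 0, 0, -1]
}}

```text
time_s: 66.2
tcp_pos: [0.4329, 0.263, 0.0841]
eef_rot: [3.14, 0.001, 1.444]
force: [0.3, -0.2, -0.8]
grip_width: 0.017
finger_force: 30.0
```

Call:
{"op": "jog_arm", "data": {
  "steps": [0, 0, 0, 0, 0, 0, -1, 0, 0, 0, 0, 0, 0, -1, 0, 0, 0, 0, 0, 0, -1]
}}

```text
time_s: 66.5
tcp_pos: [0.4339, 0.2599, 0.0838]
eef_rot: [3.141, 0.002, 1.442]
force: [0.4, 0.6, -0.4]
grip_width: 0.0172
finger_force: 30.0
```

```bash
python3 - <<'E'
from h import *
s=bot.state(); print(s['finger_force'],s['tcp_pos'],s['grip_width'])
for n in('side','scene'):
  img,d,K,P,p=cam(n);X=pts(d,K,P);m=(X[...,2]>.014)&(X[...,2]<.026)&(abs(X[...,0]-.46)<.12)&(abs(X[...,1]-.25)<.12)&(d>0); print('dish',rect(X,m)); 
E
```

```text
29.99955654144287 [0.43388106 0.25991691 0.08377836] 0.017152170266122157
dish (array([455.5, 255. ]), array([116.4, 112.5]), 83.9, 485)
dish (array([459. , 252.9]), array([114.3, 113.6]), 4.4, 321)
```

Call:
{"op": "jog_arm", "data": {
  "steps": [0, 0, 4, 0, 0, 0, -1, 0, 0, 6, 0, 0, 0, -1, 0, 0, 6.3, 0, 0, 0, -1, 0, 0, 6.3, 0, 0, 0, -1, 0, 0, 6.3, 0, 0, 0, -0.5, 0, 0, 6.3, 0, 0, 0, -0.4, 0, 0, 6.3, 0, 0, 0, -0.4, 0, 0, 3, 0, 0, 0, -0.4]
}}

```text
time_s: 67.4
tcp_pos: [0.4303, 0.2594, 0.0511]
eef_rot: [-3.135, 0.006, 1.443]
force: [-0.1, 0.4, -0.6]
grip_width: 0.0281
finger_force: 0.0
```

Call:
{"op": "jog_arm", "data": {
  "steps": [0, 0, -5, 0, 0, 0, 1, -4, 0.6, -10, 0, 0, 0, 1, -9, 1.2, -14, 0, 0, 0, 1, -14, 2, -14, 0, 0, 0, 1, -19, 2.8, -14, 0, 0, 0, 1, -24, 3.5, -14, 0, 0, 0, 1, -29, 4.2, -14, 0, 0, 0, 1, -29, 4.2, -14, 0, 0, 0, 1]
}}

```text
time_s: 68.2
tcp_pos: [0.4387, -0.0352, 0.1957]
eef_rot: [3.138, 0.003, 1.44]
force: [1.4, 1.0, -0.8]
grip_width: 0.0887
finger_force: 0.0
```

Call:
{"op": "jog_arm", "data": {
  "steps": [0, 0, 0, 0, 0, 0, 1, 0, 0, 0, 0, 0, 0, 1, 0, 0, 0, 0, 0, 0, 1]
}}

```text
time_s: 68.5
tcp_pos: [0.4385, -0.0308, 0.1947]
eef_rot: [3.14, 0.001, 1.444]
force: [-0.1, -0.2, -0.4]
grip_width: 0.0943
finger_force: 0.0
```

```bash
python3 - <<'E'
from h import *
A=T_tool(); s=bot.state(); print(A[:3,3],s['grip_width'])
img,d,K,P,p=cam('wrist');X=pts(d,K,P); save('w14',img); blobs(X,.017,.027)
m=(X[...,2]>.0095)&(X[...,2]<.03)&(abs(X[...,0]-.46)<.08)&(X[...,1]>-.035)&(X[...,1]<.12)&(d>0); print(rect(X,m))
D=np.load('D.npy'); Z=D.copy(); Z[2,3]=.12; show(A,Z,D)
img,d,K,P,p=cam('scene');X=pts(d,K,P); save('s14',img);m=(X[...,2]>.014)&(X[...,2]<.03)&(abs(X[...,0]-.46)<.12)&(abs(X[...,1]-.25)<.12)&(d>0); print('dish',rect(X,m)); 
m=(X[...,2]>.04)&(X[...,2]<.053)&(abs(X[...,0]-.45)<.06)&(X[...,1]<-.04)&(X[...,1]>-.2)&(img[...,0]>img[...,2]*1.2); print('body',rect(X,m))
E
```

```text
[ 0.4385212  -0.03082544  0.19469673] 0.09433945138584963
U [-43.4 -26.5] W [ 5.3 22.4] z 0.0222 (array([478.5,   5.3]), array([16.9, 17.2]), 82.6, 151)
(array([469. ,  40.6]), array([115.4,  64. ]), 82.7, 2060)
-8.69 2.14 7.48 -0.000 -0.001 0.001
-8.68 2.13 18.02 -0.000 -0.001 0.001
dish (array([438.8, 257.8]), array([117.9,  73.2]), 80.5, 254)
body (array([ 449.4, -118.1]), array([120.6,  66. ]), 81.6, 1125)
```

Call:
{"op": "jog_arm", "data": {
  "steps": [-4, 1, 3, 0, 0, 0, 1, -8.7, 2.15, 7, 0, 0, 0, 1, -8.7, 2.15, 9, 0, 0, 0, 1, -8.7, 2.15, 13, 0, 0, 0, 1, -8.7, 2.15, 16.5, 0, 0, 0, 1, -8.7, 2.15, 18, 0, 0, 0, 1, -8.7, 2.15, 18, 0, 0, 0, 1, -8.7, 2.15, 18, 0, 0, 0, 1]
}}

```text
time_s: 69.4
tcp_pos: [0.4495, -0.1205, 0.015]
eef_rot: [3.14, 0.001, 1.445]
force: [0.3, -0.1, -0.7]
grip_width: 0.0939
finger_force: 0.0
```

Call:
{"op": "jog_arm", "data": {
  "steps": [0, 0, 0, 0, 0, 0, 0.8]
}}

```text
time_s: 69.5
tcp_pos: [0.4506, -0.1213, 0.0161]
eef_rot: [3.137, 0.002, 1.444]
force: [-0.5, -0.2, 0.6]
grip_width: 0.089
finger_force: 0.0
```

```bash
python3 - <<'E'
from h import *
A=T_tool(); print(A[:3,3],bot.state()['force']); show(A,np.load('D.npy'))
img,d,K,P,p=cam('scene');X=pts(d,K,P);m=(X[...,2]>.014)&(X[...,2]<.03)&(abs(X[...,0]-.46)<.15)&(abs(X[...,1]-.25)<.15)&(d>0); print('dish',rect(X,m)); 
E
```

```text
[ 0.45058927 -0.12133792  0.01613697] [-0.45407747 -0.20910001  0.63158935]
0.13 -0.18 0.15 0.002 0.001 0.001
dish (array([448.8, 205.9]), array([ 67.3, 200.7]), 18.3, 196)
```

Call:
{"op": "jog_arm", "data": {
  "steps": [0.1, -0.1, 0.1, 0, 0, 0, 0.8, 0.1, -0.1, 0.1, 0, 0, 0, 0.4, 0.1, -0.1, 0.1, 0, 0, 0, -0.1, 0.1, -0.1, 0.1, 0, 0, 0, -1, 0.1, -0.1, 0.1, 0, 0, 0, -1, 0.1, -0.1, 0.1, 0, 0, 0, -1, 0.1, -0.1, 0.1, 0, 0, 0, -1, 0.1, -0.1, 0.1, 0, 0, 0, -1]
}}

```text
time_s: 70.35
tcp_pos: [0.4484, -0.1202, 0.0139]
eef_rot: [3.14, 0.002, 1.443]
force: [-0.4, 0.9, 3.4]
grip_width: 0.0637
finger_force: 30.0
```

Call:
{"op": "jog_arm", "data": {
  "steps": [0, 0, 0, 0, 0, 0, -1, 0, 0, 0, 0, 0, 0, -1]
}}

```text
time_s: 70.55
tcp_pos: [0.4484, -0.1202, 0.014]
eef_rot: [3.14, 0.002, 1.443]
force: [0.4, 0.1, 4.3]
grip_width: 0.0639
finger_force: 30.0
```

```bash
python3 - <<'E'
from h import *
A=T_tool(); s=bot.state(); print(A[:3,3],s['force'],s['grip_width']); D=np.load('D.npy'); S=np.load('S.npy'); show(A,D)
# body moved rigidly from D-grip; target = S * inv(D) * A
print((S[:3,3]-D[:3,3]), S[:3,3]); 
T=A.copy(); T[:3,3]+=S[:3,3]-D[:3,3]; np.save('T.npy',T)
for dz in (.043,.012,.004,0): 
    B=T.copy(); B[2,3]+=dz; show(A,B)
E
```

```text
[ 0.44844344 -0.12023733  0.01397204] [0.44599989 0.13447709 4.31010755] 0.06393265637608857
0.05 0.05 -0.06 0.000 0.000 0.000
[0.02010455 0.1588378  0.01174699] [0.46906788 0.03903478 0.02635067]
16.00 -0.02 -5.50 -0.000 0.000 0.000
16.01 -0.02 -2.40 -0.000 0.000 0.000
16.01 -0.02 -1.60 -0.000 0.000 0.000
16.01 -0.02 -1.20 -0.000 0.000 0.000
```

Call:
{"op": "jog_arm", "data": {
  "steps": [0, 0, -2.5, 0, 0, 0, -1, 0, 0, -5.5, 0, 0, 0, -1, 4, 0, -5.5, 0, 0, 0, -1, 8, 0, -5.5, 0, 0, 0, -1, 12, 0, -5.5, 0, 0, 0, -1, 16, 0, -5.5, 0, 0, 0, -1, 16, 0, -5.5, 0, 0, 0, -1, 16, 0, -5.5, 0, 0, 0, -1]
}}

```text
time_s: 71.35
tcp_pos: [0.4672, 0.0394, 0.0674]
eef_rot: [-3.141, 0.002, 1.446]
force: [0.3, -0.2, -2.9]
grip_width: 0.0639
finger_force: 30.0
```

Call:
{"op": "jog_arm", "data": {
  "steps": [0, 0, 1.5, 0, 0, 0, -1, 0, 0, 3, 0, 0, 0, -1, 0, 0, 3.6, 0, 0, 0, -1, 0, 0, 3.6, 0, 0, 0, -1, 0, 0, 3.6, 0, 0, 0, -1]
}}

```text
time_s: 71.85
tcp_pos: [0.4686, 0.0379, 0.0326]
eef_rot: [3.14, 0.002, 1.442]
force: [0.9, 0.3, -2.6]
grip_width: 0.0639
finger_force: 30.0
```

```bash
python3 - <<'E'
from h import *
A=T_tool(); s=bot.state(); print(A[:3,3],s['force'],s['grip_width']); show(A,np.load('T.npy'),np.load('S.npy'))
E
```

```text
[0.4686434  0.03788152 0.03260141] [ 0.92076633  0.30243961 -2.55602223] 0.06393203449472531
0.07 -0.02 0.69 -0.000 -0.000 -0.001
0.12 0.03 0.62 0.000 0.000 -0.001
```

Call:
{"op": "jog_arm", "data": {
  "steps": [0.07, 0, 0.2, 0, 0, 0, -1, 0.07, 0, 0.35, 0, 0, 0, -1, 0.07, 0, 0.45, 0, 0, 0, -1, 0.07, 0, 0.55, 0, 0, 0, -1, 0.07, 0, 0.6, 0, 0, 0, -1, 0.07, 0, 0.6, 0, 0, 0, -1]
}}

```text
time_s: 72.45
tcp_pos: [0.4685, 0.0394, 0.0264]
eef_rot: [3.14, 0.002, 1.443]
force: [-0.5, 0.1, -2.3]
grip_width: 0.0638
finger_force: 30.0
```

```bash
python3 - <<'E'
from h import *
A=T_tool(); s=bot.state(); print(A[:3,3],s['force'],s['moment']); show(A,np.load('T.npy'),np.load('S.npy'))
E
```

```text
[0.46852403 0.03937789 0.02639892] [-0.49112783  0.11453265 -2.27093399] [-0.03194912  0.03380309 -0.01732357]
-0.08 0.01 0.07 -0.001 -0.000 0.000
-0.03 0.06 0.00 -0.000 0.000 0.000
```

Call:
{"op": "jog_arm", "data": {
  "steps": [0, 0, 0.05, 0, 0, 0, -1, 0, 0, 0.1, 0, 0, 0, -1, 0, 0, 0.1, 0, 0, 0, -0.1, 0, 0, 0.1, 0, 0, 0, 0.5, 0, 0, 0.1, 0, 0, 0, 1, 0, 0, 0.1, 0, 0, 0, 1, 0, 0, 0.1, 0, 0, 0, 1, 0, 0, 0.1, 0, 0, 0, 1]
}}

```text
time_s: 73.25
tcp_pos: [0.4687, 0.0393, 0.0254]
eef_rot: [3.14, 0.002, 1.443]
force: [-1.1, 0.1, -0.5]
grip_width: 0.0933
finger_force: 0.0
```

```bash
python3 - <<'E'
from h import *
A=T_tool(); s=bot.state(); print(A[:3,3],s['force'],s['joint_pos'].round(2))
img,d,K,P,p=cam('scene');X=pts(d,K,P); N=normals(X)
m=(X[...,2]>.045)&(X[...,2]<.075)&(abs(X[...,0]-.46)<.06)&(abs(X[...,1]-.04)<.09)&(img[...,0]>img[...,2]*1.2)&(img[...,0]>120)&(N[...,2]>.9); print(top(X,m),rect(X,m))
show(A,*[pose([.469,.0402,h],-7.3,-15) for h in (.035,.025,.0215)])
E
```

```text
[0.4686658  0.03929357 0.02543148] [-1.08853424  0.11816081 -0.51035113] [-0.1   0.23  1.94 -0.    0.97  0.03]
(array([0.4685, 0.0317, 0.0591]), array([ 0.0006, -0.006 ,  0.059 ]), 317) (array([468.5,  41.3]), array([113.2,  61.3]), 82.7, 350)
-0.39 0.02 0.86 0.001 -0.260 -0.000
-0.39 0.02 1.86 0.001 -0.260 -0.000
-0.39 0.02 2.21 0.001 -0.260 -0.000
```

Call:
{"op": "jog_arm", "data": {
  "steps": [-0.2, 0, 0.3, 0, -0.13, 0, 1, -0.4, 0, 0.8, 0, -0.26, 0, 1, -0.4, 0, 1.5, 0, -0.26, 0, 1, -0.4, 0, 2, 0, -0.26, 0, 1, -0.4, 0, 2.2, 0, -0.26, 0, 1, -0.4, 0, 2.2, 0, -0.26, 0, 1, -0.4, 0, 2.2, 0, -0.26, 0, 1]
}}

```text
time_s: 74.0
tcp_pos: [0.4682, 0.0344, 0.0037]
eef_rot: [3.14, 0.261, 1.441]
force: [1.0, 0.3, 0.4]
grip_width: 0.0937
finger_force: 0.0
```

```bash
python3 - <<'E'
from h import *
A=T_tool(); s=bot.state(); print(A[:3,3],s['force'],s['joint_pos'].round(2))
show(A,pose([.469,.0402,.0212],-7.3,-15))
E
```

```text
[0.46819251 0.03442343 0.00367855] [0.96154302 0.26422345 0.43403934] [ 0.07  0.33  1.89 -0.31  0.99  0.38]
0.11 0.01 0.04 0.001 -0.001 -0.002
```

Call:
{"op": "jog_arm", "data": {
  "steps": [0.1, 0, 0.1, 0, 0, 0, 0.5, 0.1, 0, 0.1, 0, 0, 0, 0, 0.1, 0, 0.1, 0, 0, 0, -1, 0.1, 0, 0.1, 0, 0, 0, -1, 0.1, 0, 0.1, 0, 0, 0, -1, 0.1, 0, 0.1, 0, 0, 0, -1, 0.1, 0, 0.1, 0, 0, 0, -1, 0.1, 0, 0.1, 0, 0, 0, -1]
}}

```text
time_s: 74.8
tcp_pos: [0.4682, 0.036, 0.0024]
eef_rot: [3.14, 0.262, 1.443]
force: [-2.1, -0.2, 4.1]
grip_width: 0.0642
finger_force: 30.5
```

Call:
{"op": "jog_arm", "data": {
  "steps": [0, 0, 0, 0, 0, 0, -1, 0, 0, 0, 0, 0, 0, -1, 0, 0, 0, 0, 0, 0, -1, -0.05, 0, -0.2, 0, 0, 0, -1, -0.1, 0, -0.4, 0, 0, 0, -1, -0.16, 0, -0.6, 0, 0, 0, -1, -0.2, 0, -0.8, 0, 0, 0, -1, -0.2, 0, -0.8, 0, 0, 0, -1]
}}

```text
time_s: 75.6
tcp_pos: [0.4684, 0.0362, 0.0106]
eef_rot: [3.14, 0.261, 1.443]
force: [-0.4, -0.2, -3.6]
grip_width: 0.0636
finger_force: 30.0
```

```bash
python3 - <<'E'
from h import *
A=T_tool(); s=bot.state(); print(A[:3,3],s['force'],s['grip_width'],s['finger_force'])
for n in ('scene','side'):
    img,d,K,P,p=cam(n);X=pts(d,K,P); N=normals(X); save(n+'15',img)
    m=(X[...,2]>.045)&(X[...,2]<.085)&(abs(X[...,0]-.46)<.06)&(abs(X[...,1]-.04)<.09)&(img[...,0]>img[...,2]*1.2)&(img[...,0]>120)&(N[...,2]>.9); print(top(X,m))
a=cv2.imread('pics/scene15.png')[170:270,180:290]; b=cv2.imread('pics/side15.png')[195:295,280:370]
cv2.imwrite('pics/c15.png',np.hstack([cv2.resize(a,None,fx=4,fy=4,interpolation=3),cv2.resize(b,None,fx=4,fy=4,interpolation=3)]))
E
```

```text
[0.46837393 0.036244   0.01058472] [-0.42341139 -0.16618875 -3.63906099] 0.06360837443517567 29.995704288594425
(array([0.47 , 0.031, 0.067]), array([-0.009, -0.001,  0.067]), 334)
(array([0.469 , 0.0567, 0.0667]), array([0.0047, 0.0027, 0.0666]), 219)
```

View pics/c15.png

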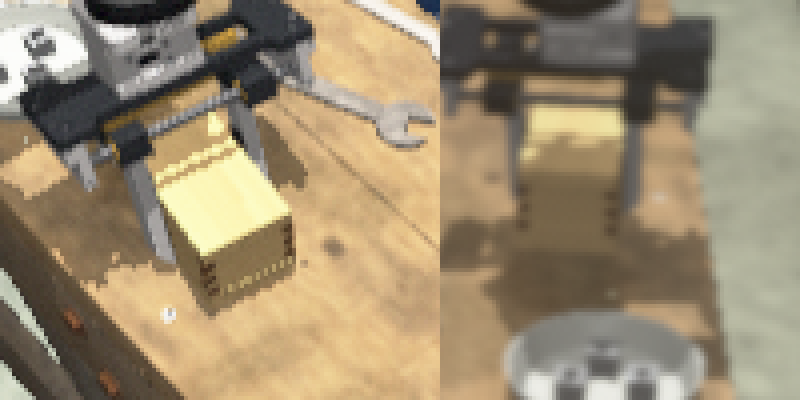

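The force reads 3.6 N, the weight of body, lid and spacer, and the crop shows the box shut, so the lid is pinched. I'll rotate it slowly.

```bash
python3 - <<'E'
from h import *
A=T_tool()
f=lambda y,h,t:pose([.469,y,h],-7.3,t)
C0=[f(.04,.045,-15),f(.04,.065,-15),f(.04,.085,-15),f(.04,.1,-14),f(.035,.112,-10),f(.03,.112,-5),f(.025,.112,0),f(.02,.112,5)]
C1=[f(.015,.112,10),f(.01,.112,15),f(.005,.112,20),f(0,.112,25),f(0,.112,30),f(0,.112,35),f(0,.112,40),f(0,.112,45)]
C2=[f(0,.11,50),f(0,.108,55),f(0,.105,60),f(0,.1,65),f(0,.095,70),f(0,.09,75),f(0,.09,75),f(0,.09,75)]
show(A,*C0);print();show(C0[-1],*C1);print();show(C1[-1],*C2)
E
```

```text
-0.52 0.03 -1.55 0.001 -0.000 -0.001
-1.04 0.03 -3.49 0.001 -0.000 -0.001
-1.55 0.03 -5.42 0.001 -0.000 -0.001
-1.91 0.04 -6.87 0.001 0.017 -0.001
-2.57 0.10 -7.91 0.001 0.087 -0.000
-2.88 0.17 -7.80 0.002 0.174 -0.000
-3.20 0.23 -7.71 0.002 0.261 -0.000
-3.52 0.29 -7.63 0.002 0.349 -0.000

-0.33 0.06 -0.05 -0.000 0.087 -0.000
-0.66 0.13 -0.12 -0.000 0.175 -0.000
-1.00 0.19 -0.19 -0.000 0.262 -0.000
-1.33 0.25 -0.29 -0.000 0.349 -0.000
-1.18 0.25 -0.35 -0.000 0.436 -0.000
-1.04 0.25 -0.42 0.000 0.524 -0.000
-0.90 0.25 -0.51 -0.000 0.611 -0.000
-0.77 0.25 -0.61 -0.000 0.698 -0.000

0.02 -0.00 0.13 0.000 0.087 0.000
0.04 -0.00 0.25 0.000 0.175 -0.000
-0.01 -0.00 0.43 0.000 0.262 -0.000
-0.21 -0.00 0.74 0.000 0.349 0.000
-0.41 -0.00 1.03 0.000 0.436 0.000
-0.62 -0.00 1.30 0.000 0.524 0.000
-0.62 -0.00 1.30 0.000 0.524 0.000
-0.62 -0.00 1.30 0.000 0.524 0.000
```

Call:
{"op": "jog_arm", "data": {
  "steps": [-0.5, 0, -1.55, 0, 0, 0, -1, -1.05, 0, -3.5, 0, 0, 0, -1, -1.55, 0, -5.4, 0, 0, 0, -1, -1.9, 0, -6.9, 0, 0.017, 0, -1, -2.55, 0.1, -7.9, 0, 0.087, 0, -1, -2.9, 0.15, -7.8, 0, 0.174, 0, -1, -3.2, 0.25, -7.7, 0, 0.261, 0, -1, -3.5, 0.3, -7.65, 0, 0.349, 0, -1]
}}

```text
time_s: 76.5
tcp_pos: [0.4693, 0.0217, 0.0939]
eef_rot: [3.139, -0.09, 1.444]
force: [0.6, -0.5, -3.8]
grip_width: 0.0637
finger_force: 30.0
```

Call:
{"op": "jog_arm", "data": {
  "steps": [-0.35, 0.05, -0.05, 0, 0.087, 0, -1, -0.65, 0.15, -0.1, 0, 0.175, 0, -1, -1, 0.2, -0.2, 0, 0.262, 0, -1, -1.35, 0.25, -0.3, 0, 0.349, 0, -1, -1.2, 0.25, -0.35, 0, 0.436, 0, -1, -1.05, 0.25, -0.4, 0, 0.524, 0, -1, -0.9, 0.25, -0.5, 0, 0.611, 0, -1, -0.75, 0.25, -0.6, 0, 0.698, 0, -1]
}}

```text
time_s: 77.3
tcp_pos: [0.4708, 0.0125, 0.0985]
eef_rot: [3.138, -0.786, 1.446]
force: [0.6, -0.4, -4.1]
grip_width: 0.0638
finger_force: 30.0
```

Call:
{"op": "jog_arm", "data": {
  "steps": [0, 0, 0.15, 0, 0.087, 0, -1, 0, 0, 0.25, 0, 0.175, 0, -1, 0, 0, 0.45, 0, 0.262, 0, -1, -0.2, 0, 0.75, 0, 0.349, 0, -1, -0.4, 0, 1, 0, 0.436, 0, -1, -0.6, 0, 1.3, 0, 0.524, 0, -1, -0.6, 0, 1.3, 0, 0.524, 0, -1, -0.6, 0, 1.3, 0, 0.524, 0, -1]
}}

```text
time_s: 78.1
tcp_pos: [0.4714, 0.0182, 0.0845]
eef_rot: [3.14, -1.307, 1.445]
force: [0.1, 0.2, -3.4]
grip_width: 0.0641
finger_force: 30.0
```

```bash
python3 - <<'E'
from h import *
A=T_tool(); s=bot.state(); print(A[:3,3],s['eef_rot'],s['force'],s['grip_width'],s['joint_pos'].round(2)); G=A[:3,3]-GO*A[:3,2];print(G)
img,d,K,P,p=cam('wrist');X=pts(d,K,P);N=normals(X); save('w16',img)
m=(X[...,2]>.1)&(X[...,2]<.19)&(abs(X[...,0]-.46)<.06)&(abs(X[...,1])<.09)&(img[...,0]>img[...,2]*1.2)&(img[...,0]>120)&(N[...,2]>.9)
if m.sum()>20: print(top(X,m),rect(X,m))
show(A,*[pose([.469,0,h],-7.3,75) for h in (.075,.065,.06,.058)])
img,d,K,P,p=cam('side');X=pts(d,K,P); m=(X[...,2]>.02)&(X[...,2]<.17)&(abs(X[...,0]-.46)<.05)&(X[...,1]>0)&(X[...,1]<.05)&(img[...,0]>img[...,2]*1.2); q=X[m]; print(len(q),q.min(0),q.max(0),np.linalg.lstsq(np.c_[q[:,0]-.466,q[:,2]-.09,np.ones(len(q))],q[:,1],rcond=None)[0])
E
```

```text
[0.47142024 0.0181808  0.08450623] [ 3.13958087 -1.30708586  1.44525666] [ 0.07490053  0.23056052 -3.40184169] 0.06409360447220251 [-0.79  0.71  1.79  0.88  1.72 -1.07]
[4.69110143e-01 1.78333345e-04 8.94067134e-02]
(array([ 0.4679, -0.0151,  0.1451]), array([ 0.0007, -0.0072,  0.148 ]), 4850) (array([464.5, -33.4]), array([111.4,  68. ]), 84.3, 5660)
-1.39 -0.01 0.36 0.000 0.002 0.000
-2.36 -0.01 0.62 0.000 0.002 0.000
-2.84 -0.01 0.75 0.000 0.002 0.000
-3.03 -0.01 0.80 0.000 0.002 0.000
1037 [4.26040011e-01 9.96269838e-05 3.09007357e-02] [0.50977012 0.03087002 0.15206086] [-0.09501937 -0.01986808  0.01997689]
```

Call:
{"op": "jog_arm", "data": {
  "steps": [-1, 0, 0.27, 0, 0, 0, -1, -2, 0, 0.53, 0, 0, 0, -1, -2.6, 0, 0.7, 0, 0, 0, -1, -2.85, 0, 0.77, 0, 0, 0, -1, -2.95, 0, 0.79, 0, 0, 0, -1, -3.02, 0, 0.81, 0, 0, 0, -1, -3.02, 0, 0.81, 0, 0, 0, -1, -3.02, 0, 0.81, 0, 0, 0, -1]
}}

```text
time_s: 79.0
tcp_pos: [0.4715, 0.0185, 0.0542]
eef_rot: [3.135, -1.309, 1.45]
force: [-0.0, -0.3, -3.0]
grip_width: 0.0638
finger_force: 30.0
```

```bash
python3 - <<'E'
from h import *
A=T_tool(); s=bot.state(); print(A[:3,3],s['force'],s['moment']); G=A[:3,3]-GO*A[:3,2];print(G)
img,d,K,P,p=cam('side');X=pts(d,K,P); m=(X[...,2]>.02)&(X[...,2]<.1)&(abs(X[...,0]-.46)<.05)&(X[...,1]>0)&(X[...,1]<.05)&(img[...,0]>img[...,2]*1.2); q=X[m]; print(len(q),np.linalg.lstsq(np.c_[q[:,0]-.466,q[:,2]-.09,np.ones(len(q))],q[:,1],rcond=None)[0])
E
```

```text
[0.47153078 0.01846751 0.0541914 ] [-0.00729272 -0.25760397 -2.96751684] [-1.03702842  0.20367335  0.00854215]
[4.69211779e-01 4.55146217e-04 5.90511433e-02]
637 [-0.10555759  0.01135068  0.02123577]
```

Call:
{"op": "jog_arm", "data": {
  "steps": [-0.08, 0, 0.02, 0, 0, 0, -1, -0.14, 0, 0.04, 0, 0, 0, -1, -0.2, 0, 0.05, 0, 0, 0, -1, -0.2, 0, 0.05, 0, 0, 0, -1, -0.2, 0, 0.05, 0, 0, 0, -1]
}}

```text
time_s: 79.55
tcp_pos: [0.4716, 0.0184, 0.0531]
eef_rot: [3.133, -1.312, 1.452]
force: [-0.6, -1.7, 4.5]
grip_width: 0.0636
finger_force: 30.0
```

```bash
python3 - <<'E'
from h import *
A=T_tool(); s=bot.state(); print(A[:3,3],s['force'],s['moment']); G=A[:3,3]-GO*A[:3,2];print(G)
E
```

```text
[0.47162433 0.01838573 0.05309872] [-0.61012358 -1.74522159  4.4693832 ] [0.2026134  0.15575557 0.08514308]
[4.69300872e-01 3.63285935e-04 5.79187986e-02]
```

Call:
{"op": "jog_arm", "data": {
  "steps": [0, 0, 0, 0, 0, 0, -0.2, 0, 0, 0, 0, 0, 0, 0.2, 0, 0, 0, 0, 0, 0, 0.7, 0, 0, 0, 0, 0, 0, 1, 0, 0, -3, 0, 0, 0, 1, 0, 0, -7, 0, 0, 0, 1, 0, 0, -11, 0, 0, 0, 1, 0, 0, -15, 0, 0, 0, 1]
}}

```text
time_s: 80.35
tcp_pos: [0.4525, -0.1261, 0.0906]
eef_rot: [3.14, -1.309, 1.445]
force: [0.1, 0.4, -0.6]
grip_width: 0.0938
finger_force: 0.0
```

Call:
{"op": "jog_arm", "data": {
  "steps": [0, 0, 0, 0, 0, 0, 1, 0, 0, 0, 0, 0, 0, 1]
}}

```text
time_s: 80.55
tcp_pos: [0.453, -0.1258, 0.0903]
eef_rot: [3.136, -1.308, 1.448]
force: [-0.5, 0.1, -0.9]
grip_width: 0.094
finger_force: 0.0
```

```bash
python3 - <<'E'
from h import *
A=T_tool(); s=bot.state(); print(A[:3,3],s['force'])
img,d,K,P,p=cam('wrist');X=pts(d,K,P); N=normals(X); save('w17',img)
m=(X[...,2]>.108)&(X[...,2]<.125)&(abs(X[...,0]-.46)<.06)&(abs(X[...,1])<.07)&(img[...,0]>img[...,2]*1.2)&(N[...,2]>.8); print(rect(X,m),X[m].mean(0))
m=(X[...,2]>.02)&(X[...,2]<.105)&(abs(X[...,0]-.466)<.04)&(abs(X[...,1]+.02)<.04)&(img[...,0]>img[...,2]*1.2); q=X[m]; print(len(q),np.linalg.lstsq(np.c_[q[:,0]-.466,q[:,2]-.06,np.ones(len(q))],q[:,1],rcond=None)[0])
W1=pose([.467,-.10,.27],-7.3,35); W2=pose([.467,.03,.29],-7.3,-5); B=pose([.469,.009,.058],-7.3,-45); C=B.copy(); C[:3,3]-=.14*B[:3,2]
show(A,W1);show(W1,W2);show(W2,C);show(C,B)
E
```

```text
[ 0.45302357 -0.1257874   0.09025786] [-0.51295562  0.10620179 -0.87089404]
(array([468.7,  -9.6]), array([57.1, 63.2]), 82.5, 715) [ 0.47624911 -0.01423622  0.11597287]
5580 [-1.28725339e-01  1.17082087e-04 -3.67937031e-02]
16.86 1.08 -0.58 0.002 -0.698 0.000
10.50 -1.65 5.32 -0.000 -0.698 0.000
7.76 0.47 12.13 0.000 -0.698 -0.000
-0.00 -0.00 14.00 -0.000 -0.000 0.000
```

Call:
{"op": "jog_arm", "data": {
  "steps": [5, 0.3, -1, 0, 0, 0, 1, 10, 0.6, -1, 0, -0.15, 0, 1, 16.9, 1.1, -0.6, 0, -0.4, 0, 1, 16.9, 1.1, -0.6, 0, -0.698, 0, 1, 16.9, 1.1, -0.6, 0, -0.698, 0, 1, 16.9, 1.1, -0.6, 0, -0.698, 0, 1, 16.9, 1.1, -0.6, 0, -0.698, 0, 1]
}}

```text
time_s: 81.3
tcp_pos: [0.4686, -0.0858, 0.2574]
eef_rot: [3.135, -0.609, 1.453]
force: [-0.0, -0.1, -0.7]
grip_width: 0.0939
finger_force: 0.0
```

Call:
{"op": "jog_arm", "data": {
  "steps": [5, -0.8, 2, 0, -0.3, 0, 1, 10.5, -1.65, 5.3, 0, -0.698, 0, 1, 10.5, -1.65, 5.3, 0, -0.698, 0, 1, 10.5, -1.65, 5.3, 0, -0.698, 0, 1, 10.5, -1.65, 5.3, 0, -0.698, 0, 1, 10.5, -1.65, 5.3, 0, -0.698, 0, 1]
}}

```text
time_s: 81.9
tcp_pos: [0.4652, 0.0317, 0.2694]
eef_rot: [-3.136, 0.086, 1.45]
force: [0.0, 0.1, -0.0]
grip_width: 0.0942
finger_force: 0.0
```

Call:
{"op": "jog_arm", "data": {
  "steps": [6, 0.4, 4, 0, -0.3, 0, 1, 7.8, 0.5, 9, 0, -0.55, 0, 1, 7.8, 0.5, 12.1, 0, -0.698, 0, 1, 7.8, 0.5, 12.1, 0, -0.698, 0, 1, 7.8, 0.5, 12.1, 0, -0.698, 0, 1, 7.8, 0.5, 12.1, 0, -0.698, 0, 1, 7.8, 0.5, 12.1, 0, -0.698, 0, 1, 7.8, 0.5, 12.1, 0, -0.698, 0, 1]
}}

```text
time_s: 82.7
tcp_pos: [0.4807, 0.0933, 0.1456]
eef_rot: [3.14, 0.782, 1.439]
force: [0.1, 0.2, 1.6]
grip_width: 0.0942
finger_force: 0.0
```

```bash
python3 - <<'E'
from h import *
A=T_tool(); s=bot.state(); print(A[:3,3],s['eef_rot'],s['force'],s['joint_pos'].round(2))
show(A,pose([.469,.0095,.058],-7.3,-45))
E
```

```text
[0.48073905 0.09328929 0.14564289] [3.13966761 0.78235    1.43911884] [0.1151244  0.20844912 1.59702656] [ 0.43  0.45  1.58 -0.64  1.6   0.71]
0.17 -0.09 14.06 -0.001 -0.003 -0.003
```

Call:
{"op": "jog_arm", "data": {
  "steps": [0.1, 0, 4, 0, 0, 0, 1, 0.15, -0.1, 8, 0, 0, 0, 1, 0.15, -0.1, 11.5, 0, 0, 0, 1, 0.15, -0.1, 14, 0, 0, 0, 1, 0.15, -0.1, 14, 0, 0, 0, 1, 0.15, -0.1, 14, 0, 0, 0, 0.4, 0.15, -0.1, 14, 0, 0, 0, -0.1, 0.15, -0.1, 14, 0, 0, 0, -1]
}}

```text
time_s: 83.5
tcp_pos: [0.4689, -0.0014, 0.0465]
eef_rot: [3.135, 0.783, 1.439]
force: [0.4, -0.3, -0.7]
grip_width: 0.0735
finger_force: 0.0
```

Call:
{"op": "jog_arm", "data": {
  "steps": [0, 0, 0, 0, 0, 0, -1, 0, 0, 0, 0, 0, 0, -1, 0, 0, 0, 0, 0, 0, -1, 0, 0, 0, 0, 0, 0, -1, 0, 0, 0, 0, 0, 0, -1]
}}

```text
time_s: 84.0
tcp_pos: [0.4686, -0.0016, 0.0459]
eef_rot: [3.136, 0.784, 1.441]
force: [0.9, 4.6, 5.8]
grip_width: 0.0637
finger_force: 30.0
```

```bash
python3 - <<'E'
from h import *
A=T_tool(); s=bot.state(); print(A[:3,3],s['eef_rot'],s['force'],s['grip_width'],s['finger_force']);G=A[:3,3]-GO*A[:3,2];print(G)
f=lambda h,t:pose([.469,.009,h],-7.3,t)
C0=[f(.07,-45),f(.09,-45),f(.105,-41),f(.108,-35),f(.108,-29),f(.108,-23),f(.108,-17),f(.108,-11)]
C1=[f(.108,-5+6*i) for i in range(8)]; C2=[f(.108,42),f(.1,45),f(.085,45),f(.07,45),f(.07,45)]
show(A,*C0);print();show(C0[-1],*C1);print();show(C1[-1],*C2)
E
```

```text
[ 0.46860501 -0.0015561   0.04592694] [3.13619839 0.78370203 1.4406226 ] [0.8956214  4.59925783 5.78918815] 0.06373286188789352 29.996725469827652
[0.4702271  0.01161563 0.05924288]
-0.96 -0.09 -0.57 0.003 -0.002 -0.002
-2.37 -0.08 -1.98 0.003 -0.002 -0.002
-3.30 -0.08 -3.05 0.004 0.068 -0.002
-3.31 -0.08 -3.29 0.004 0.173 -0.002
-3.12 -0.08 -3.33 0.004 0.278 -0.001
-2.94 -0.08 -3.40 0.004 0.382 -0.001
-2.76 -0.08 -3.48 0.004 0.487 -0.001
-2.59 -0.08 -3.58 0.004 0.592 -0.001

0.20 -0.00 -0.01 -0.000 0.105 0.000
0.39 0.00 -0.04 -0.000 0.209 -0.000
0.58 0.00 -0.09 -0.000 0.314 0.000
0.76 0.00 -0.16 -0.000 0.419 0.000
0.94 -0.00 -0.25 0.000 0.524 0.000
1.11 0.00 -0.36 -0.000 0.628 0.000
1.26 0.00 -0.48 -0.000 0.733 0.000
1.40 0.00 -0.62 -0.000 0.838 0.000

0.16 0.00 -0.01 -0.000 0.087 -0.000
-0.22 0.00 0.62 -0.000 0.140 -0.000
-1.12 0.00 1.82 -0.000 0.140 -0.000
-2.03 0.00 3.02 -0.000 0.140 -0.000
-2.03 0.00 3.02 -0.000 0.140 -0.000
```

Call:
{"op": "jog_arm", "data": {
  "steps": [-0.95, 0, -0.6, 0, 0, 0, -1, -2.35, 0, -2, 0, 0, 0, -1, -3.3, 0, -3.05, 0, 0.068, 0, -1, -3.3, 0, -3.3, 0, 0.173, 0, -1, -3.1, 0, -3.35, 0, 0.278, 0, -1, -2.95, 0, -3.4, 0, 0.382, 0, -1, -2.75, 0, -3.5, 0, 0.487, 0, -1, -2.6, 0, -3.6, 0, 0.592, 0, -1]
}}

```text
time_s: 84.8
tcp_pos: [0.4664, 0.0049, 0.0883]
eef_rot: [-3.141, 0.188, 1.444]
force: [-0.2, -1.1, -4.1]
grip_width: 0.0638
finger_force: 30.0
```

Call:
{"op": "jog_arm", "data": {
  "steps": [0.2, 0, 0, 0, 0.105, 0, -1, 0.4, 0, -0.05, 0, 0.209, 0, -1, 0.6, 0, -0.1, 0, 0.314, 0, -1, 0.75, 0, -0.15, 0, 0.419, 0, -1, 0.95, 0, -0.25, 0, 0.524, 0, -1, 1.1, 0, -0.35, 0, 0.628, 0, -1, 1.25, 0, -0.5, 0, 0.733, 0, -1, 1.4, 0, -0.6, 0, 0.838, 0, -1]
}}

```text
time_s: 85.6
tcp_pos: [0.4688, 0.0192, 0.0919]
eef_rot: [3.14, -0.649, 1.444]
force: [-0.9, -0.1, -3.9]
grip_width: 0.0638
finger_force: 30.0
```

Call:
{"op": "jog_arm", "data": {
  "steps": [0.15, 0, 0, 0, 0.087, 0, -1, -0.2, 0, 0.6, 0, 0.14, 0, -1, -1.1, 0, 1.8, 0, 0.14, 0, -1, -1.1, 0, 1.8, 0, 0.14, 0, -1, -1.1, 0, 1.8, 0, 0.14, 0, -1, -1.1, 0, 1.8, 0, 0.14, 0, -1]
}}

```text
time_s: 86.2
tcp_pos: [0.4704, 0.0218, 0.0715]
eef_rot: [3.138, -0.785, 1.447]
force: [1.1, 0.3, -3.3]
grip_width: 0.0637
finger_force: 30.0
```

```bash
python3 - <<'E'
from h import *
A=T_tool(); s=bot.state(); print(A[:3,3],s['eef_rot'],s['force'],s['grip_width'],s['finger_force']);G=A[:3,3]-GO*A[:3,2];print(G)
img,d,K,P,p=cam('wrist');X=pts(d,K,P);N=normals(X)
m=(X[...,2]>.07)&(X[...,2]<.12)&(abs(X[...,0]-.466)<.06)&(X[...,1]>-.03)&(X[...,1]<.09)&(img[...,0]>img[...,2]*1.2)&(img[...,0]>120)&(N[...,2]>.9); print(top(X,m),rect(X,m))
E
```

```text
[0.47039778 0.02179894 0.07153945] [ 3.13836374 -0.78460351  1.44672097] [ 1.05541709  0.32222516 -3.28886986] 0.06374656530306683 29.99379124492407
[0.46869368 0.00862559 0.08484355]
(array([0.4711, 0.028 , 0.0942]), array([ 0.0013, -0.0029,  0.0942]), 3300) (array([471.5,  16.5]), array([101.2,  65.3]), 82.8, 3514)
```

Call:
{"op": "jog_arm", "data": {
  "steps": [-0.9, 0, 0.9, 0, 0, 0, -1, -1.7, 0, 1.7, 0, 0, 0, -1, -2.2, 0, 2.2, 0, 0, 0, -1, -2.4, 0, 2.4, 0, 0, 0, -1, -2.48, 0, 2.48, 0, 0, 0, -1, -2.55, 0, 2.55, 0, 0, 0, -1, -2.55, 0, 2.55, 0, 0, 0, -1]
}}

```text
time_s: 86.95
tcp_pos: [0.4697, 0.0219, 0.0357]
eef_rot: [3.141, -0.787, 1.444]
force: [-4.0, -0.1, 2.4]
grip_width: 0.064
finger_force: 30.0
```

```bash
python3 - <<'E'
from h import *
A=T_tool(); s=bot.state(); print(A[:3,3],s['force'])
img,d,K,P,p=cam('wrist');X=pts(d,K,P);N=normals(X)
m=(X[...,2]>.04)&(X[...,2]<.08)&(abs(X[...,0]-.466)<.06)&(X[...,1]>-.03)&(X[...,1]<.09)&(img[...,0]>img[...,2]*1.2)&(img[...,0]>120)&(N[...,2]>.9); print(top(X,m))
E
```

```text
[0.46974344 0.02193026 0.03572179] [-3.95836253 -0.07031817  2.36775941]
(array([0.4714, 0.027 , 0.0584]), array([-0.0004,  0.    ,  0.0584]), 3284)
```

On the bench and level. I'll release, retreat and check.

Call:
{"op": "jog_arm", "data": {
  "steps": [0, 0, 0, 0, 0, 0, -0.2, 0, 0, 0, 0, 0, 0, 0.2, 0, 0, 0, 0, 0, 0, 0.7, 0, 0, 0, 0, 0, 0, 1, 0, 0, -3, 0, 0, 0, 1, 0, 0, -7, 0, 0, 0, 1, 0, 0, -12, 0, 0, 0, 1, 0, 0, -17, 0, 0, 0, 1]
}}

```text
time_s: 87.8
tcp_pos: [0.4552, -0.099, 0.1564]
eef_rot: [3.138, -0.785, 1.445]
force: [0.6, 0.2, -0.9]
grip_width: 0.0939
finger_force: 0.0
```

Call:
{"op": "jog_arm", "data": {
  "steps": [0, 0, 0, 0, 0, 0, 1, 0, 0, 0, 0, 0, 0, 1, 0, 0, 0, 0, 0, 0, 1]
}}

```text
time_s: 88.1
tcp_pos: [0.4543, -0.0966, 0.1542]
eef_rot: [-3.141, -0.787, 1.443]
force: [-1.6, 0.2, -0.9]
grip_width: 0.0943
finger_force: 0.0
```

```bash
python3 - <<'E'
from h import *
print(bot.state()['force'],bot.state()['tcp_pos'])
img,d,K,P,p=cam('wrist');X=pts(d,K,P);N=normals(X);save('w20',img)
m=(X[...,2]>.04)&(X[...,2]<.08)&(abs(X[...,0]-.466)<.06)&(abs(X[...,1]-.01)<.09)&(img[...,0]>img[...,2]*1.2)&(img[...,0]>120)&(N[...,2]>.9); print(top(X,m),rect(X,m))
m=(X[...,2]>.015)&(X[...,2]<.027)&(abs(X[...,0]-.46)<.12)&(abs(X[...,1]-.25)<.1)&(d>0); print('dish',rect(X,m))
c=img[60:360,140:460]; save('c20',cv2.resize(c,None,fx=2,fy=2,interpolation=3))
E
```

```text
[-1.63294962  0.18433049 -0.88711072] [ 0.4543478  -0.09658061  0.15419041]
(array([0.469 , 0.0082, 0.0582]), array([ 0.0002, -0.0003,  0.0582]), 2718) (array([468.9,   8.7]), array([114.3,  61.8]), 82.8, 2887)
dish (array([457.3, 252.2]), array([113.9, 114.7]), 55.0, 1114)
```

View pics/w20.png

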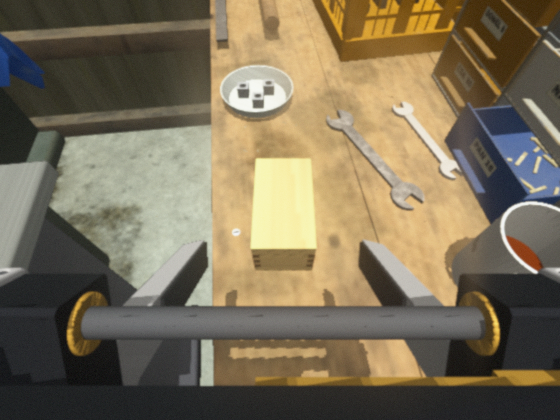

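The box stands upright, shut and level at (285,210). All three nuts lie in the dish at (257,92), and nothing else has moved, so I'm handing in.

```bash
python3 -c "
from cell import bot
print(bot.hand_in())"
```

```text
the job is handed in; nothing more can be done
None
```

I handed the job in at about 88 s; the hand-in returned no verdict. By the last camera check the three nuts are in the dish and the box is upright and shut with its one spacer last seen in the lid before closing, but on the first turn-over the lid slipped off onto the bench with all four fittings still in it, so I unstacked and lined them up with the gripper, closed the body over them upside down, then lifted it off and tipped the lid as you asked.

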